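Glue up a jack pad from two-by-four offcuts

TASK

Glue up the jack pad: tip the glue tub's lid up on one edge to break its seal, lift it off and lay it on the bench, knob up, dip the chip brush well into the tub, and draw its bristles along the whole plywood backer from the end stop to the open end; then lay the brush flat across the middle of its scrap of plywood again, bristles clear of the bench, and put the lid back on the tub. On the glued backer, set every two-by-four offcut that is there flat in one straight, tight row: side by side, each with one short end pushed up to the long fence, the first one against the end stop and no gaps between them. Do not disturb the tools and the parts bin lying about, and do not tip the tub.

Things in the scene. Friction and masses are not known exactly. Their poses are not given: they have to be found in the camera images.
- corner (a point): inner corner of the glue-up jig on the backer's top face (12 mm above the bench), where fence and stop meet. x: square across to the fence, roughly away from the robot; y: along the fence towards the stop, roughly to the robot's left; z up. Fence face x = 0, stop face y = 0. The bare backer spans x -110 to 0 mm and y -270 (open end) to 0
- jig: the jig, fixed to the bench: pale plywood backer 110 x 270 x 12 mm, a dark wood fence along its far long side and a dark wood stop across its left end, strips 20 mm wide that stand 12 mm above the backer. Origin: centre of the backer's underside; axes as point corner
- block1: a pine two-by-four offcut, 89 (its x) x 50 (its y) x 38 mm high, about 85 g, all alike; origin at the centre of its underside. Starts flat on the bench, at any of four places right of and before the jig. Two to four blocks are there, the others absent. Grip it across its 50 mm width
- block2: a pine two-by-four offcut, 89 (its x) x 50 (its y) x 38 mm high, about 85 g, all alike; origin at the centre of its underside. Starts flat on the bench, at any of four places right of and before the jig. Two to four blocks are there, the others absent. Grip it across its 50 mm width
- block3: a pine two-by-four offcut, 89 (its x) x 50 (its y) x 38 mm high, about 85 g, all alike; origin at the centre of its underside. Starts flat on the bench, at any of four places right of and before the jig. Two to four blocks are there, the others absent. Grip it across its 50 mm width
- block4: a pine two-by-four offcut, 89 (its x) x 50 (its y) x 38 mm high, about 85 g, all alike; origin at the centre of its underside. Starts flat on the bench, at any of four places right of and before the jig. Two to four blocks are there, the others absent. Grip it across its 50 mm width
- tub: round white plastic glue tub, 94 mm outside diameter, 80 mm high, 4 mm wall (86 mm mouth), 5 mm floor, loose, about 0.6 kg; origin at the centre of its underside. The glue is not simulated: take its level as 20 mm below the rim
- tub_rim (a point): centre of the tub's mouth, level with the rim, 80 mm above the tub's underside; z up
- lid: round black plastic lid, 70 g, loose on the tub. Origin: centre of its underside, z up. Plug 74 mm across (6 mm play all round in the mouth) from z 0 to 8 mm, disc 100 mm across from 8 to 13 (rests on the rim), round knob 26 mm across from 13 to 39. Seated, its origin is 72 mm above the tub's; on the bench it lies level on its plug
- brush: flat chip brush, 190 mm long, 70 g, along its x: wooden handle 12 mm thick, x -95 to 25 mm (24 mm wide; 19 mm from x = -35 on), steel ferrule 34 x 13 mm, x 25 to 55, bristles 32 x 9 mm, x 55 to 95; z square to its flat. Origin: underside of the handle at mid length; centre of mass near the origin
- tip (a point): middle of the free end of the bristles (unbent: x 95, z 6.5 mm in the brush's frame). The bristles bend as one springy flap about the ferrule's front edge (x 55), up to 0.7 rad either way, 0.08 N m per rad
- scrap: plywood scrap 80 (x) x 75 (y) x 18 mm high, fixed to the bench; origin at the centre of its underside. At the start the brush lies flat across its middle, bristles overhanging one side and handle the other
- hammer: bystander: claw hammer with a red handle, 300 mm, lying beyond the jig; leave it alone
- wrench: bystander: steel wrench, 200 mm, lying beyond the tub; leave it alone
- screwdriver: bystander: yellow-handled screwdriver, 200 mm, lying far left; leave it alone
- parts_bin: bystander: clear open parts bin 140 x 180 x 70 mm, far right; leave it alone
There are look-alikes about, which are no part of the job. Leave any grey look-alike of the block3 alone.

How it is judged:
By the outcome, as a careful person would: the job done as asked, in the order asked, and still so for the second after the job is handed in, with the robot touching nothing.
Of block1, block2, block3, block4 only 2 to 4 are there at a start; the rules pass over those that are not, and their reading is None.
At some moment in a run one of block1, block2, block3, block4 may be knocked a few centimetres aside while the robot is not near it.
It also fails if it takes over 210 s, if anything falls off the work surface, if the arm or the gripper's body presses on something with over 40 N, if the wrist force passes 120 N, or if a joint passes its speed limit or range.

ROBOT

A 7-joint arm with a two-finger parallel gripper is mounted at the origin on the work surface. World frame = base frame: x ahead of the robot, y to its left, z up, the work surface at z = 0. Lengths are in m, angles in rad, forces in N, time in s.
With the tool pointing down it reaches from about 0.35 to 0.9 m from the base axis. Payload 8.1 kg.
Tool frame: the origin (TCP) lies midway between the tips of the shut fingers; the grasp point (between the pads) lies 19 mm behind it; z points along the fingers, y is the line along which they close (so a half turn about z gives the same grasp; the last joint's range is limited). The gripper opens to 92 mm and grips with 3 to 60 N. Pads are 19 mm wide; open, the fingers measure 130 mm over their backs; the gripper's body (75 mm by 190 mm) begins 47 mm behind the grasp point.
Start: joints at [1.16, 0.434, 0.025, 1.573, -0.012, 1.134, -0.075], TCP at [0.189, -0.596, 0.194] pointing down, gripper open.
Joint ranges: [-2.62, 2.62], [-0.44, 2.09], [-1.27, 1.32], [0.08, 2.57], [-1.32, 4.46], [0.12, 2], [-2.74, 2.74]. Speed limits (rad/s): [2.22, 2.22, 3.01, 3.01, 3.14, 3.14, 3.14].

INTERFACE

Orientations are given as a rotation vector (axis times angle).
In Python, from cell import observe, cams, job gives the robot as it stands. The module is installed in compiled form; this text tells all that it offers.
- The arm moves only by the tool step_arm, never from a script. Its argument "steps" is a list of rows, each a list of 6 numbers: the shift along the world's x, y, z in mm, then the turn, a rotation vector about the world's x, y, z in rad. In form: [[dx, dy, dz, rx, ry, rz], ...]. A call has 1 to 20 rows; each row shifts and turns the commanded pose from where the row before left it; what a row does not reach is not made up. A row lasts 1/12 s, in which the tool goes at most 41.7 mm and 7.16 degrees, less where a joint would pass 70% of its speed; a pose out of reach is approached as far as the arm can. A call with a gripper value outside its range is refused whole. "gripper" is the opening, from 0 (shut) to 1 (fully open), set as the call begins (left out, the last holds). The fingers move at their own pace and stop on an object; "force" is the grip in N (left out, the last holds). Time passes only in rows, so rows that do not move let the fingers close. It gives the time, the measured TCP pose, the force, the opening and the grip force at its end, in the units of the state.
- observe(): the state, without advancing time (a new reading comes with each control period).
- cams.get_image(name): name is "side" or "top" or "wrist"; returns the picture (480x640x3 uint8, red, green, blue); there is no depth.
- cams.get_calibration(name): a dict with "fov_y" (degrees; the focal length in pixels is half the picture's height over the tangent of half this angle, whatever the lens; pixels are square), "cx", "cy" (the principal point, pixels), "world_to_cam" (4x4, takes a point from world to camera coordinates). Camera axes: x right, y up, looking along -z (the intrinsics and any distortion apply to the point x, -y, -z); pixel columns grow to the right and rows downward; lengths in m; the calibration is good to about 2 mm. A picture is of the moment at which its call begins: read the wrist's pose just before it. get_calibration takes no time and is no camera call; for the wrist camera it gives the pose at the moment of the call.
- job.sign_off(): hands the job in; it is judged then, once.
The state is a dict: "clock": time; "joints": joint angles; "dq": joint speeds; "joint_efforts": joint torques, N m; "position": TCP position; "ee_rot": TCP orientation; "force": force on the tool from outside, world axes, zero at the start; "ft_torque": the same for the moment, N m; "width": opening from 0.0 (shut) to 1.0 (fully open); "gripper_force": force on a finger pad.
Only numpy, scipy, OpenCV 4.12 (cv2) and the standard library are available. Lean on these libraries where they do the work, as an engineer would, in place of code of your own. Each camera call takes 0.05 s, during which the arm holds its last target. There are 200 camera calls.

## Working session

There is one attempt and no reset: what is moved stays moved. The work goes in short steps, Python scripts to look and compute and a tool call to move; the robot and the scene stay as the last step left them, time stands still between calls to the robot, and variables do not carry over. Pictures are saved under pics/ and viewed, at most 14 in all, crops included, and the job is handed in when it is done.

Besides the shell and the picture viewer there is one more tool, called after "Call:" by a JSON object that holds its "op" and its "data", one argument or row to a line. step_arm: Moves the arm, as the interface text tells. Its arguments: {"type":"object","properties":{"steps":{"type":"array","items":{"type":"array","items":{"type":"number"}}},"gripper":{"type":"number"},"force":{"type":"number"}},"required":["steps"]}

```bash
mkdir -p pics; ls
python3 - <<'E'
from cell import observe,cams
import cv2,numpy as np
s=observe();print({k:np.round(v,3) for k,v in s.items()})
for n in ("top","side"):
    im=cams.get_image(n);cv2.imwrite(f"pics/{n}0.png",im[...,::-1])
for n in ("top","side","wrist"):
    c=cams.get_calibration(n);print(n,{k:np.round(v,4) for k,v in c.items() if k!='world_to_cam'});print(np.round(c['world_to_cam'],4).tolist())
E
```

```text
pics
{'clock': np.float64(0.0), 'joints': array([ 1.16 ,  0.435,  0.025,  1.574, -0.012,  1.134, -0.075]), 'dq': array([-0.001,  0.   ,  0.001, -0.003, -0.   ,  0.001,  0.   ]), 'joint_efforts': array([ 1.0000e-03, -6.6785e+01,  9.8500e-01, -3.1446e+01, -6.1000e-02,
        4.3000e-02,  0.0000e+00]), 'position': array([ 0.189, -0.595,  0.193]), 'ee_rot': array([-3.103e+00, -4.810e-01,  1.000e-03]), 'force': array([ 0.166,  0.463, -0.28 ]), 'ft_torque': array([ 0.041, -0.054,  0.005]), 'gripper_force': np.float64(0.0), 'width': np.float64(1.004)}
top {'fov_y': np.float64(55.3552), 'cx': np.float64(322.0319), 'cy': np.float64(245.1779)}
[[-0.0147, -0.9999, -0.0054, 0.0694], [0.9898, -0.0153, 0.1416, -0.5587], [-0.1417, -0.0033, 0.9899, -1.2029], [0.0, 0.0, 0.0, 1.0]]
side {'fov_y': np.float64(45.5826), 'cx': np.float64(314.8124), 'cy': np.float64(241.1832)}
[[0.9966, -0.0821, -0.0044, -0.5389], [0.0663, 0.7714, 0.6329, -0.1271], [-0.0485, -0.631, 0.7742, -1.426], [0.0, 0.0, 0.0, 1.0]]
wrist {'fov_y': np.float64(60.4873), 'cx': np.float64(318.7194), 'cy': np.float64(230.0357)}
[[0.304, -0.9527, -0.0008, -0.6249], [0.9213, 0.2942, -0.2542, 0.0322], [0.2424, 0.0765, 0.9672, -0.3891], [0.0, 0.0, 0.0, 1.0]]
```

View pics/top0.png

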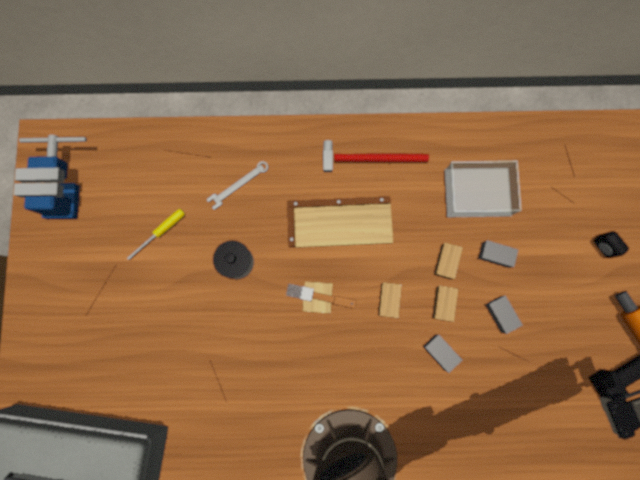

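View pics/side0.png

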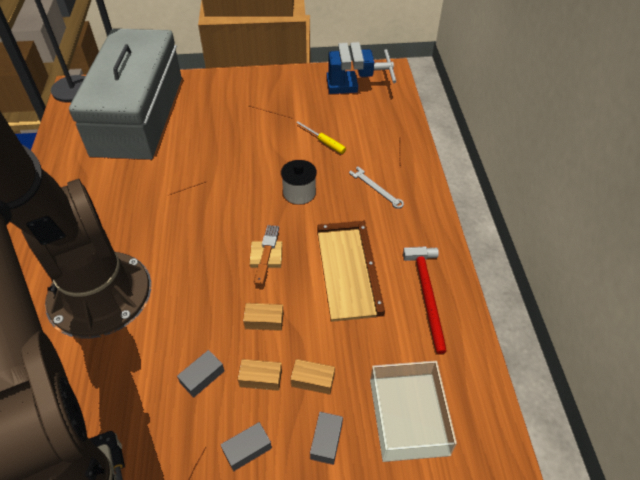

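Three pine offcuts at top px (450,260), (390,300), (446,303); the grey look-alikes at (498,253), (505,314), (443,352) are to be left alone. The lid is at (233,260), the brush on the scrap at about (318,297), and the jig at (343,224).

```bash
cat > h.py <<'E'
from cell import observe,cams
import cv2,numpy as np
from scipy.spatial.transform import Rotation as R
def snap(n,save=None):
    c=cams.get_calibration(n);im=cams.get_image(n)[...,::-1].copy()
    if save: cv2.imwrite(f"pics/{save}.png",im)
    return im,c
def f(c): return 240/np.tan(np.radians(c['fov_y']/2))
def ray(c,p):
    p=np.atleast_2d(p).astype(float);T=c['world_to_cam'];F=f(c)
    d=np.c_[(p[:,0]-c['cx'])/F,-(p[:,1]-c['cy'])/F,-np.ones(len(p))]@T[:3,:3]
    return -T[:3,:3].T@T[:3,3],d
def plane(c,p,z):
    o,d=ray(c,p);return o+d*((z-o[2])/d[:,2])[:,None]
def proj(c,P):
    P=np.atleast_2d(P);T=c['world_to_cam'];q=P@T[:3,:3].T+T[:3,3];F=f(c)
    return np.c_[c['cx']-F*q[:,0]/q[:,2],c['cy']+F*q[:,1]/q[:,2]]
def tri(c1,p1,c2,p2):
    o1,d1=ray(c1,p1);o2,d2=ray(c2,p2);d1=d1[0];d2=d2[0]
    s=np.linalg.lstsq(np.c_[d1,-d2],o2-o1,rcond=None)[0]
    a=o1+s[0]*d1;b=o2+s[1]*d2;return (a+b)/2,np.linalg.norm(a-b)
def blobs(im,lo,hi,amin=60):
    m=cv2.inRange(cv2.cvtColor(im,cv2.COLOR_BGR2HSV),np.array(lo),np.array(hi))
    m=cv2.morphologyEx(m,cv2.MORPH_OPEN,np.ones((3,3)))
    cs,_=cv2.findContours(m,cv2.RETR_EXTERNAL,cv2.CHAIN_APPROX_NONE)
    return [k for k in cs if cv2.contourArea(k)>amin]
E
python3 - <<'E'
from h import *
t=cv2.imread('pics/top0.png');s=cv2.imread('pics/side0.png')
ct=cams.get_calibration('top');cs=cams.get_calibration('side')
for n,im,pts in(('top',t,[(450,260),(390,300),(340,225),(215,300),(233,250),(306,293),(345,302)]),('side',s,[(263,310),(345,280),(298,175)])):
    h=cv2.cvtColor(im,cv2.COLOR_BGR2HSV)
    print(n,[(p,h[p[1],p[0]].tolist()) for p in pts])
for n,im,c in(('top',t,ct),('side',s,cs)):
    for k in blobs(im,(12,60,120),(28,190,255),100):
        r=cv2.minAreaRect(k);print(n,np.round(r[0]),np.round(r[1]),round(r[2]),cv2.contourArea(k),np.round(plane(c,r[0],.038),3))
w,cw=snap('wrist');st=observe()
Rt=R.from_rotvec(st['ee_rot']).as_matrix();T=cw['world_to_cam'];C=-T[:3,:3].T@T[:3,3]
print('cam in tool',Rt.T@(C-st['position']),'rot',T[:3,:3]@Rt)
# brief triangulations: fence/stop corners etc
for nm,a,b in(('lidtop',(233,244),(298,163)),('scrapcorner',(303,311),(250,263))):print(nm,tri(ct,a,cs,b))
E
```

```text
top [((450, 260), [18, 119, 191]), ((390, 300), [18, 118, 188]), ((340, 225), [20, 105, 202]), ((215, 300), [14, 156, 172]), ((233, 250), [0, 5, 50]), ((306, 293), [30, 5, 206]), ((345, 302), [14, 159, 180])]
side [((263, 310), [17, 154, 199]), ((345, 280), [20, 135, 230]), ((298, 175), [105, 51, 20])]
top [347. 417.] [11. 31.] 88 231.0 [[0.11  0.004 0.038]]
top [516. 432.] [245.  93.] 0 12736.5 [[ 0.067 -0.431  0.038]]
top [ 31. 155.] [31. 25.] 2 431.0 [[0.829 0.875 0.038]]
top [320. 296.] [366. 644.] 89 184564.5 [[0.423 0.068 0.038]]
side [402. 368.] [14. 62.] 85 624.5 [[ 0.709 -0.288  0.038]]
side [313. 372.] [43. 23.] 11 887.0 [[ 0.513 -0.281  0.038]]
side [259. 371.] [43. 23.] 5 872.5 [[ 0.397 -0.267  0.038]]
side [263. 312.] [40. 19.] 2 706.0 [[ 0.409 -0.118  0.038]]
side [274. 252.] [24. 15.] 90 263.5 [[0.443 0.06  0.038]]
side [256. 252.] [24. 15.] 90 294.5 [[0.397 0.064 0.038]]
side [346. 273.] [90. 47.] 81 3817.5 [[ 0.617 -0.022  0.038]]
side [ 24. 123.] [ 4. 31.] 87 101.0 [[-0.317  0.641  0.038]]
side [254.  32.] [ 63. 113.] 90 1138.5 [[0.404 1.104 0.038]]
cam in tool [ 0.06852196  0.00031464 -0.19027113] rot [[ 1.18844251e-03  9.99999249e-01 -3.00291922e-04]
 [ 9.67193895e-01 -1.07316988e-03  2.54037042e-01]
 [ 2.54036529e-01 -5.92348933e-04 -9.67194443e-01]]
lidtop (array([0.53548935, 0.28078275, 0.13853526]), np.float64(0.03292122581797379))
scrapcorner (array([ 0.37696563,  0.11890743, -0.077252  ]), np.float64(0.013114728842110908))
```

Call:
{"op": "step_arm", "data": {
  "steps": [
    [18, 28, 8, 0, 0, -0.026],
    [18, 28, 8, 0, 0, -0.026],
    [18, 28, 8, 0, 0, -0.026],
    [18, 28, 8, 0, 0, -0.026],
    [18, 28, 8, 0, 0, -0.026],
    [18, 28, 8, 0, 0, -0.026],
    [18, 28, 8, 0, 0, -0.026],
    [18, 28, 8, 0, 0, -0.026],
    [18, 28, 8, 0, 0, -0.026],
    [18, 28, 8, 0, 0, -0.026],
    [18, 28, 8, 0, 0, -0.026],
    [18, 28, 8, 0, 0, -0.022],
    [15, 25, 0, 0, 0, 0],
    [0, 30, 0, 0, 0, 0],
    [0, 0, 0, 0, 0, 0],
    [0, 0, 0, 0, 0, 0]
  ]
}}

```text
clock: 1.48
position: [0.4205, -0.203, 0.2903]
ee_rot: [-3.142, -0.005, 0.0]
force: [-0.4, -1.7, 0.0]
width: 1.002
gripper_force: 0.0
```

Run:
```python
from h import *
snap('wrist','w1');print(observe()['position'],observe()['ee_rot'])
np.save('cw1.npy',cams.get_calibration('wrist'),allow_pickle=True)
```

```text
[ 0.42012024 -0.20454487  0.29019619] [ 3.14124650e+00  1.25488656e-03 -4.78597024e-04]
```

Call:
{"op": "step_arm", "data": {
  "steps": [
    [12, 36, -5, 0, 0, 0],
    [12, 36, -5, 0, 0, 0],
    [12, 36, -5, 0, 0, 0],
    [12, 36, -5, 0, 0, 0],
    [12, 36, -5, 0, 0, 0],
    [0, 0, 0, 0, 0, 0],
    [0, 0, 0, 0, 0, 0]
  ]
}}

```text
clock: 2.12
position: [0.4805, -0.0239, 0.2647]
ee_rot: [-3.141, -0.004, 0.002]
force: [-0.1, -0.8, 0.2]
width: 1.001
gripper_force: 0.0
```

Run:
```python
from h import *
snap('wrist','w2');print(observe()['position'],observe()['ee_rot'])
np.save('cw2.npy',cams.get_calibration('wrist'),allow_pickle=True)
```

```text
[ 0.48035306 -0.02570282  0.26486522] [ 3.14106574e+00 -9.31028734e-04 -1.35084601e-03]
```

Call:
{"op": "step_arm", "data": {
  "steps": [
    [8, 40, 0, 0, 0, 0],
    [8, 40, 0, 0, 0, 0],
    [8, 40, 0, 0, 0, 0],
    [8, 40, 0, 0, 0, 0],
    [0, 40, 0, 0, 0, 0],
    [0, 0, 0, 0, 0, 0],
    [0, 0, 0, 0, 0, 0]
  ]
}}

```text
clock: 2.75
position: [0.5125, 0.1756, 0.265]
ee_rot: [3.142, 0.002, -0.001]
force: [0.3, -0.0, -0.7]
width: 1.003
gripper_force: 0.0
```

Run:
```python
from h import *
snap('wrist','w3');print(observe()['position'],observe()['ee_rot'],observe()['clock'])
np.save('cw3.npy',cams.get_calibration('wrist'),allow_pickle=True)
a,b=[cv2.resize(cv2.imread(f'pics/w{i}.png'),(400,300)) for i in (1,3)]
cv2.imwrite('pics/w13.png',np.hstack([a,b]))
```

```text
[0.5128808  0.17360533 0.26499302] [ 3.14043213e+00 -2.56694655e-03 -4.12786029e-04] 2.8
```

View pics/w2.png

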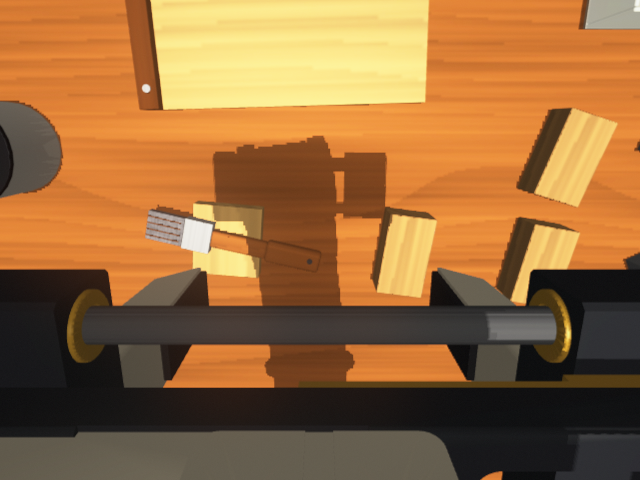

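View pics/w13.png

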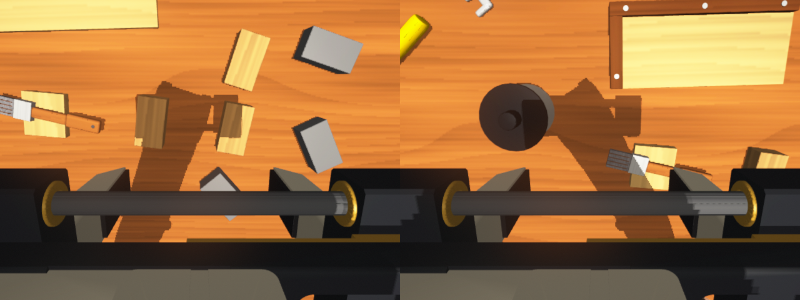

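w2 shows the stop (145,60), backer edges, brush from bristles (150,225) to handle end (320,262), scrap at (228,240), and pine blocks at (405,252), (568,157), (540,260). w3 shows the lid at about (186,187) with its knob at (176,192), and the jig corner near (990/2, 20).

Run:
```python
from h import *
C={i:np.load(f'cw{i}.npy',allow_pickle=True).item() for i in (1,2,3)}
I={i:cv2.imread(f'pics/w{i}.png') for i in (1,2,3)}
h2=cv2.cvtColor(I[2],cv2.COLOR_BGR2HSV)
print('backer',h2[50,300],'bench',h2[150,300],h2[180,80],'block',h2[240,410],'blockside',h2[270,378],'shadowed',cv2.cvtColor(I[1],cv2.COLOR_BGR2HSV)[200,240],'stop',h2[50,142],'handle',h2[245,235])
for i in (1,2,3):
    for k in blobs(I[i],(17,60,100),(30,200,255),500):
        e=cv2.approxPolyDP(k,4,True)[:,0];print(i,cv2.contourArea(k),e.tolist())
k=max(blobs(I[3],(0,0,0),(180,90,75),500),key=lambda k:cv2.contourArea(k) if k[:,0,1].max()<260 else 0)
print('lid',cv2.contourArea(k),cv2.boundingRect(k))
crop=cv2.resize(I[3][110:270,100:300],None,fx=3,fy=3);crop2=cv2.resize(I[3][0:160,300:640],None,fx=2,fy=2)[:, :]
cv2.imwrite('pics/lidcrop.png',crop[:, :600])
```

```text
backer [ 25 113 252] bench [ 12 191 127] [ 13 191 223] block [ 19 145 241] blockside [ 14 159  88] shadowed [ 16 161 141] stop [ 12 189 159] handle [ 13 185 227]
1 1527.5 [[38, 193], [40, 215], [104, 220], [102, 199], [58, 189]]
1 1816.0 [[406, 172], [387, 170], [385, 219], [352, 219], [348, 241], [389, 248]]
1 1535.0 [[34, 145], [34, 157], [56, 163], [57, 170], [103, 180], [100, 150]]
1 4172.5 [[387, 46], [360, 132], [402, 145], [431, 60]]
1 11648.0 [[0, 0], [0, 50], [252, 43], [249, 0]]
2 1395.0 [[193, 251], [193, 268], [257, 276], [258, 258], [217, 248], [207, 254]]
2 2192.0 [[577, 232], [535, 225], [511, 300], [525, 302], [533, 268], [567, 267]]
2 3448.0 [[393, 215], [377, 291], [419, 297], [436, 220]]
2 1512.0 [[193, 204], [193, 216], [215, 221], [215, 228], [260, 237], [261, 208]]
2 4186.0 [[572, 109], [535, 192], [577, 206], [616, 123]]
2 28413.0 [[150, 0], [163, 109], [425, 100], [428, 0]]
3 1301.0 [[370, 278], [369, 298], [429, 302], [430, 283], [396, 275], [390, 281]]
3 966.0 [[571, 268], [615, 268], [621, 249], [578, 244]]
3 1564.5 [[376, 232], [375, 245], [396, 250], [400, 258], [438, 266], [443, 240], [438, 235]]
3 30260.5 [[629, 19], [356, 27], [356, 140], [612, 134]]
lid 1324.5 (158, 138, 65, 48)
```

View pics/lidcrop.png

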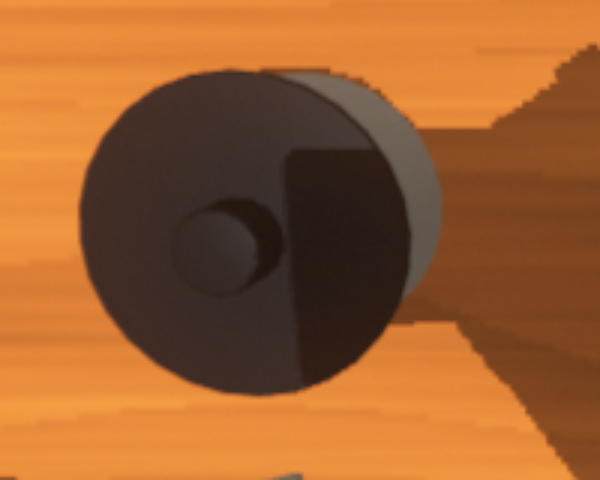

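The lid disc in w3 is centred at (181.7,187.5) and the knob top at (171.7,194.3). Now I'll convert these to world positions with checks.

Run:
```python
from h import *
C={i:np.load(f'cw{i}.npy',allow_pickle=True).item() for i in (1,2,3)}
I={i:cv2.imread(f'pics/w{i}.png') for i in (1,2,3)}
ct=cams.get_calibration('top');cs=cams.get_calibration('side')
np.set_printoptions(precision=4,suppress=True)
print('disc@.085',plane(C[3],(181.7,187.5),.085),'knob@.111',plane(C[3],(171.7,194.3),.111))
P=plane(C[3],[(126.7,187),(236.7,187),(190,133),(175,241.7)],.085);print('diam',np.linalg.norm(P[0]-P[1]),np.linalg.norm(P[2]-P[3]))
t=cv2.imread('pics/top0.png');s=cv2.imread('pics/side0.png')
for nm,im,c in(('top',t,ct),('side',s,cs)):
    ks=[k for k in blobs(im,(0,0,0),(180,255,85),200)]
    for k in ks:
        x,y,w,hh=cv2.boundingRect(k)
        if (nm=='top' and 200<x<240 and 230<y<260) or (nm=='side' and 270<x<300 and y<200): print(nm,(x,y,w,hh),cv2.minEnclosingCircle(k),[plane(c,(x+w/2,y+hh/2),z) for z in (.085,)])
# jig
w2=plane(C[2],[(150,0),(163,109),(425,100),(428,0)],.012);w3=plane(C[3],[(629,19),(356,27),(356,140),(612,134)],.012);print('jig2',w2,'\njig3',w3)
print('lengths',np.linalg.norm(w3[0]-w3[1]),np.linalg.norm(w3[1]-w3[2]),np.linalg.norm(w2[1]-w2[2]))
# backer corner heights
print('tri corner nearstop',tri(C[2],(163,109),C[3],(356,140)),'open near',tri(C[2],(425,100),C[3],(612,134)),tri(C[1],(252,43),C[2],(425,100)))
# blocks
for n,i,p in(('A',1,[[387,46],[360,132],[402,145],[431,60]]),('A',2,[[572,109],[535,192],[577,206],[616,123]]),('B',2,[[393,215],[377,291],[419,297],[436,220]])):
    q=plane(C[i],p,.038);print(n,i,q.mean(0),np.linalg.norm(q[0]-q[1]),np.linalg.norm(q[1]-q[2]),'longdir',np.degrees(np.arctan2(*(q[0]-q[1])[[1,0]])))
for a,b in zip([[387,46],[360,132],[402,145],[431,60]],[[572,109],[535,192],[577,206],[616,123]]):print('A h',tri(C[1],a,C[2],b))
# scrap
sc=plane(C[2],[(193,203),(193,268),(257,276),(261,208)],.018);print('scrap',sc,sc.mean(0));print(tri(C[1],(40,215),C[2],(193,268)),tri(C[1],(104,220),C[2],(257,276)))
crop=np.hstack([cv2.resize(I[2][190:290,135:335],None,fx=4,fy=4)]);cv2.imwrite('pics/brush.png',crop)
```

```text
disc@.085 [[0.5241 0.2969 0.085 ]] knob@.111 [[0.5224 0.2972 0.111 ]]
diam 0.09948490089100887 0.10152748198449559
top (214, 241, 38, 37) ((232.63954162597656, 259.56976318359375), 19.454004287719727) [array([[0.5191, 0.2935, 0.085 ]])]
side (281, 160, 35, 26) ((298.25, 173.25), 17.5535888671875) [array([[0.5203, 0.2933, 0.085 ]])]
jig2 [[ 0.6631  0.1374  0.012 ]
 [ 0.5616  0.1346  0.012 ]
 [ 0.5706 -0.1356  0.012 ]
 [ 0.6633 -0.1323  0.012 ]] 
jig3 [[ 0.6791 -0.1321  0.012 ]
 [ 0.6719  0.1359  0.012 ]
 [ 0.563   0.1335  0.012 ]
 [ 0.569  -0.1353  0.012 ]]
lengths 0.26818146412605 0.10896312386083302 0.2702664623809782
tri corner nearstop (array([0.5623, 0.1338, 0.0138]), np.float64(0.0015784824601725472)) open near (array([ 0.5698, -0.1353,  0.0122]), np.float64(0.0015923613205941199)) (array([ 0.5697, -0.1351,  0.0125]), np.float64(0.0019346111798754769))
A 1 [ 0.5137 -0.2829  0.038 ] 0.08685260552283966 0.04658630418090216 longdir -16.440498241584272
A 2 [ 0.5133 -0.2829  0.038 ] 0.08532400874739617 0.04764738916476276 longdir -17.08177713665376
B 2 [ 0.4098 -0.1195  0.038 ] 0.08598294409606819 0.04680311875959808 longdir -9.03752612459877
A h (array([ 0.5614, -0.2726,  0.0385]), np.float64(0.0007882572533334782))
A h (array([ 0.4789, -0.2485,  0.0362]), np.float64(0.0007001432086627949))
A h (array([ 0.4652, -0.2927,  0.0386]), np.float64(0.0003359947206113853))
A h (array([ 0.5483, -0.3169,  0.0399]), np.float64(0.0008659976769243383))
scrap [[0.464  0.1094 0.018 ]
 [0.3897 0.1151 0.018 ]
 [0.3801 0.0435 0.018 ]
 [0.4586 0.0362 0.018 ]] [0.4231 0.076  0.018 ]
(array([0.3853, 0.118 , 0.0122]), np.float64(0.004463219280954652)) (array([0.3783, 0.0442, 0.0144]), np.float64(0.0008466431207686787))
```

View pics/brush.png

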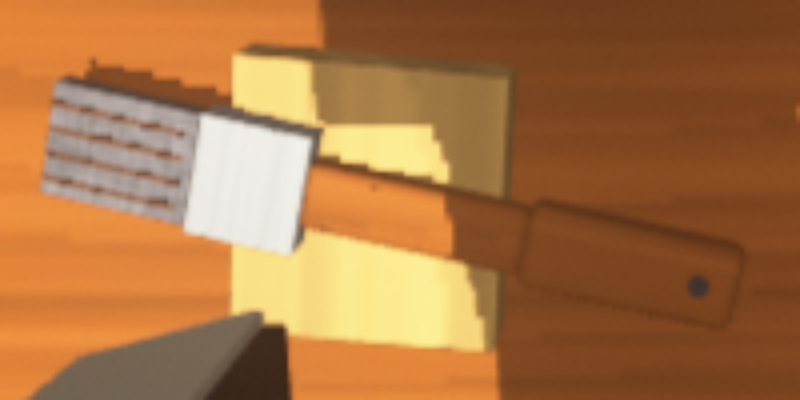

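Estimates: jig corner ≈ (0.672, 0.137) with yaw +0.028, lid knob (0.522, 0.296), and heights agree with the text. I'll grip the knob.

Call:
{"op": "step_arm", "data": {
  "steps": [
    [2.3, 30.6, -10, 0, 0, 0],
    [2.3, 30.6, -10, 0, 0, 0],
    [2.3, 30.6, -10, 0, 0, 0],
    [2.3, 30.6, -10, 0, 0, 0],
    [0, 0, -20, 0, 0, 0],
    [0, 0, -20, 0, 0, 0],
    [0, 0, -20, 0, 0, 0],
    [0, 0, -20, 0, 0, 0],
    [0, 0, -20, 0, 0, 0],
    [0, 0, -12, 0, 0, 0],
    [0, 0, -12, 0, 0, 0],
    [0, 0, -10, 0, 0, 0],
    [0, 0, 0, 0, 0, 0],
    [0, 0, 0, 0, 0, 0]
  ]
}}

```text
clock: 3.97
position: [0.5218, 0.2973, 0.0913]
ee_rot: [3.141, -0.001, -0.0]
force: [0.7, 0.4, 0.9]
width: 1.001
gripper_force: 0.0
```

Call:
{"op": "step_arm", "data": {
  "steps": [
    [0, 0, 0, 0, 0, 0],
    [0, 0, 0, 0, 0, 0],
    [0, 0, 0, 0, 0, 0],
    [0, 0, 0, 0, 0, 0],
    [0, 0, 0, 0, 0, 0],
    [0, 0, 0, 0, 0, 0],
    [0, 0, 0, 0, 0, 0],
    [0, 0, 0, 0, 0, 0],
    [0, 0, 0, 0, 0, 0],
    [0, 0, 0, 0, 0, 0],
    [0, 0, 0, 0, 0, 0],
    [0, 0, 0, 0, 0, 0]
  ],
  "gripper": 0.15,
  "force": 20
}}

```text
clock: 4.97
position: [0.5215, 0.2977, 0.0912]
ee_rot: [3.142, -0.001, -0.0]
force: [-0.3, -0.6, 0.2]
width: 0.184
gripper_force: 0.0
```

Run:
```python
from h import *
w,_=snap('wrist');s,_=snap('side');print(observe()['width'])
cv2.imwrite('pics/g1.png',np.hstack([cv2.resize(w,(400,300)),cv2.resize(s[100:250,200:400],(400,300))]))
```

```text
0.15490254636213643
```

View pics/g1.png

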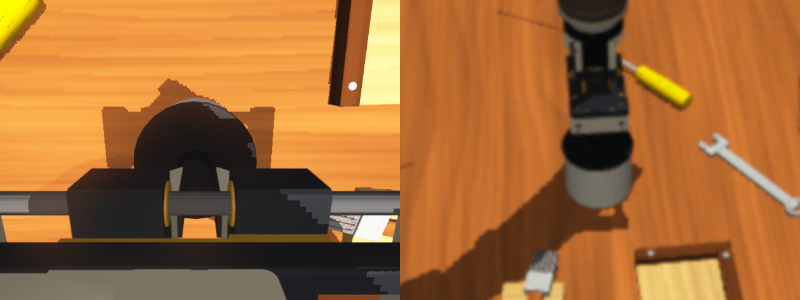

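Run:
```python
from h import *
st=observe();w,c=snap('wrist')
Rt=R.from_rotvec(st['ee_rot']).as_matrix()
print(st['position'],st['width'],st['gripper_force'])
for n,P in(('tcp',st['position']),('tip right',st['position']+Rt@[0,.0071,0]),('knobtop',[.522,.297,.111]),('knob base',[.522,.297,.085]),('disc+x',[.572,.297,.085]),('disc+y',[.522,.347,.085])):print(n,proj(c,P))
cv2.imwrite('pics/g2.png',cv2.resize(w[140:400,180:460],None,fx=2,fy=2))
```

```text
[0.52151993 0.29775801 0.09124755] 0.15490254636213643 0.0
tcp [[317.88467065 266.81072928]]
tip right [[332.38413327 266.82461047]]
knobtop [[319.52915434 280.96392836]]
knob base [[319.40753208 261.69392033]]
disc+x [[319.54411588 161.55757849]]
disc+y [[220.1946083  261.62711437]]
```

View pics/g2.png

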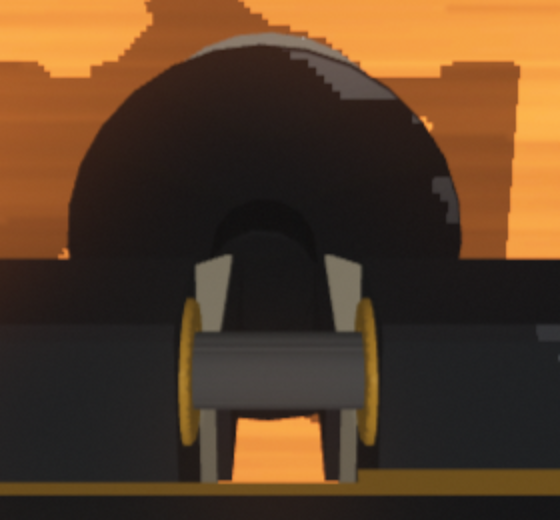

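Call:
{"op": "step_arm", "data": {
  "steps": [
    [0, 0, 0, 0, 0, 0],
    [0, 0, 0, 0, 0, 0],
    [0, 0, 0, 0, 0, 0],
    [0, 0, 0, 0, 0, 0],
    [0, 0, 0, 0, 0, 0],
    [0, 0, 0, 0, 0, 0]
  ],
  "gripper": 0,
  "force": 20
}}

```text
clock: 5.62
position: [0.5215, 0.2977, 0.0912]
ee_rot: [3.142, -0.0, -0.0]
force: [0.3, -0.7, -1.0]
width: 0.007
gripper_force: 0.0
```

Run:
```python
from h import *
w,c=snap('wrist');t,_=snap('top');s,_=snap('side');print(observe()['width'])
cv2.imwrite('pics/g3.png',np.hstack([cv2.resize(w[140:400,180:460],(400,371)),cv2.resize(s[110:210,240:348],(400,371))]))
```

```text
0.006041027716710039
```

View pics/g3.png

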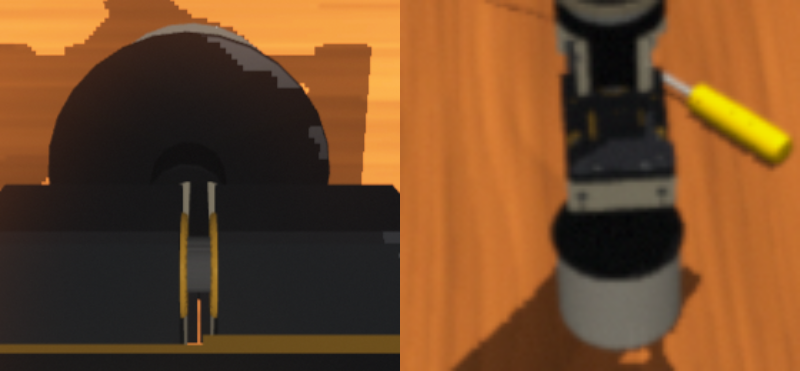

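Call:
{"op": "step_arm", "data": {
  "steps": [
    [0, 0, 0, 0, 0, 0],
    [0, 0, 0, 0, 0, 0],
    [0, 0, 0, 0, 0, 0],
    [0, 0, 0, 0, 0, 0],
    [0, 0, 0, 0, 0, 0],
    [0, 0, 0, 0, 0, 0],
    [0, 0, 0, 0, 0, 0],
    [0, 0, 0, 0, 0, 0],
    [0, 0, 10, 0, 0, 0],
    [0, 0, 20, 0, 0, 0],
    [0, 0, 20, 0, 0, 0],
    [0, 0, 20, 0, 0, 0],
    [0, 0, 20, 0, 0, 0],
    [-15, 0, 20, 0, 0, 0],
    [-20, 0, 20, 0, 0, 0],
    [0, 0, 0, 0, 0, 0],
    [0, 0, 0, 0, 0, 0]
  ],
  "gripper": 1
}}

```text
clock: 7.18
position: [0.4864, 0.2987, 0.2234]
ee_rot: [-3.14, -0.002, -0.005]
force: [0.6, -0.9, 0.1]
width: 0.998
gripper_force: 0.0
```

Run:
```python
from h import *
w,c=snap('wrist','w4');np.save('cw4.npy',c,allow_pickle=True);print(observe()['position'])
c3=np.load('cw3.npy',allow_pickle=True).item();w3=cv2.imread('pics/w3.png')
for im,cc in((w3,c3),(w,c)):
    P=proj(cc,[.522,.297,.085])[0];r=f(cc)*.05/abs((cc['world_to_cam']@[.522,.297,.085,1])[2])
    print('pred',P,r)
    h=cv2.cvtColor(im,cv2.COLOR_BGR2HSV);m=((h[...,1]<120)&(h[...,2]<95)).astype(np.uint8)*255
    m[250:]=0
    k=max(cv2.findContours(m,0,1)[0],key=cv2.contourArea);print(cv2.fitEllipse(cv2.convexHull(k)),cv2.boundingRect(k))
    g=cv2.medianBlur(cv2.cvtColor(im,cv2.COLOR_BGR2GRAY),3)[:265]; g=cv2.convertScaleAbs(g,alpha=2)
    for lo,hi in((.2,.36),(.9,1.1)): print(cv2.HoughCircles(g,cv2.HOUGH_GRADIENT,1,200,param1=60,param2=12,minRadius=int(r*lo),maxRadius=int(r*hi)))
x,y=int(P[0]),int(P[1])
cv2.imwrite('pics/lid4.png',cv2.convertScaleAbs(cv2.resize(w[max(0,y-100):y+100,x-120:x+120],None,fx=3,fy=3),alpha=1.8))
print(max(0,y-100),x-120)
```

```text
[0.48683032 0.29776818 0.22206597]
pred [181.80552572 189.80193524] 55.15907118400966
((182.2787628173828, 187.0521240234375), (104.29537963867188, 112.67314910888672), 125.37921142578125) (128, 134, 110, 107)
[[[178.5 191.5  15.6]
  [352.5  12.5  13.8]
  [ 33.5  45.5  16. ]]]
[[[184.5 189.5  51.6]]]
pred [320.61147573 165.54700662] 63.020301850515835
((316.9417724609375, 162.5064697265625), (120.64794158935547, 124.66268920898438), 145.49014282226562) (255, 106, 124, 120)
[[[312.5 170.5  21.4]]]
[[[317.5 162.5  63.6]]]
65 200
```

View pics/lid4.png

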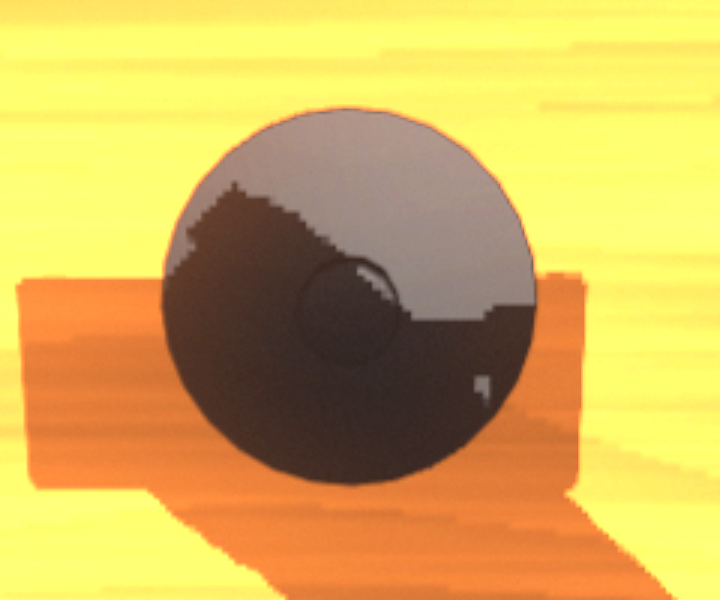

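Run:
```python
from h import *
np.set_printoptions(precision=4,suppress=True)
c3=np.load('cw3.npy',allow_pickle=True).item();c4=np.load('cw4.npy',allow_pickle=True).item()
print('disc',tri(c3,(181.7,187.5),c4,(316.3,163.8)),'knob',tri(c3,(171.7,194.3),c4,(316.3,168.7)))
print(plane(c4,(316.3,163.8),.085),plane(c4,(316.3,168.7),.111))
p=plane(c4,[(299.3,168.7),(333.3,168.7),(254,164),(378.7,164)],.085);print('d',np.linalg.norm(p[0]-p[1]),np.linalg.norm(p[2]-p[3]))
for z in(.06,.07,.085,.095,.111):print(z,plane(c3,(171.7,194.3),z),plane(c4,(316.3,168.7),z),plane(c3,(181.7,187.5),z),plane(c4,(316.3,163.8),z))
```

```text
disc (array([0.5224, 0.3005, 0.0742]), np.float64(8.273245116288971e-05)) knob (array([0.5211, 0.3003, 0.1026]), np.float64(0.00047110050478085417))
[[0.5234 0.3004 0.085 ]] [[0.5223 0.3002 0.111 ]]
d 0.027027563305066254 0.0988457238568451
0.06 [[0.5136 0.3155 0.06  ]] [[0.5168 0.3006 0.06  ]] [[0.5202 0.3053 0.06  ]] [[0.521  0.3006 0.06  ]]
0.07 [[0.5153 0.3119 0.07  ]] [[0.5179 0.3005 0.07  ]] [[0.5218 0.3019 0.07  ]] [[0.5219 0.3005 0.07  ]]
0.085 [[0.5179 0.3065 0.085 ]] [[0.5195 0.3004 0.085 ]] [[0.5241 0.2969 0.085 ]] [[0.5234 0.3004 0.085 ]]
0.095 [[0.5196 0.3029 0.095 ]] [[0.5206 0.3004 0.095 ]] [[0.5257 0.2936 0.095 ]] [[0.5243 0.3004 0.095 ]]
0.111 [[0.5224 0.2972 0.111 ]] [[0.5223 0.3002 0.111 ]] [[0.5281 0.2882 0.111 ]] [[0.5258 0.3002 0.111 ]]
```

Call:
{"op": "step_arm", "data": {
  "steps": [
    [10, 2, 0, 0, 0, 0],
    [10, 0, -20, 0, 0, 0],
    [15, 0, -20, 0, 0, 0],
    [0, 0, -20, 0, 0, 0],
    [0, 0, -20, 0, 0, 0],
    [0, 0, -20, 0, 0, 0],
    [0, 0, -20, 0, 0, 0],
    [0, 0, -10, 0, 0, 0],
    [0, 0, -4, 0, 0, 0],
    [0, 0, 0, 0, 0, 0],
    [0, 0, 0, 0, 0, 0],
    [0, 0, 0, 0, 0, 0]
  ]
}}

```text
clock: 8.23
position: [0.5223, 0.3003, 0.0883]
ee_rot: [-3.141, 0.001, -0.002]
force: [-0.4, 0.1, 0.2]
width: 1.002
gripper_force: 0.0
```

Call:
{"op": "step_arm", "data": {
  "steps": [
    [0, 0, -1.5, 0, 0, 0],
    [0, 0, -1.5, 0, 0, 0],
    [0, 0, 0, 0, 0, 0],
    [0, 0, 0, 0, 0, 0]
  ]
}}

```text
clock: 8.57
position: [0.5216, 0.2998, 0.0845]
ee_rot: [-3.142, 0.0, -0.001]
force: [-0.7, 0.9, -0.1]
width: 1.0
gripper_force: 0.0
```

Call:
{"op": "step_arm", "data": {
  "steps": [
    [0, 0, -1.5, 0, 0, 0],
    [0, 0, 0, 0, 0, 0],
    [0, 0, 0, 0, 0, 0]
  ]
}}

```text
clock: 8.82
position: [0.5215, 0.2997, 0.0827]
ee_rot: [3.141, -0.0, -0.0]
force: [0.2, 0.4, -0.4]
width: 0.998
gripper_force: 0.0
```

Call:
{"op": "step_arm", "data": {
  "steps": [
    [0, 0, -1.5, 0, 0, 0],
    [0, 0, -1.5, 0, 0, 0],
    [0, 0, 0, 0, 0, 0],
    [0, 0, 0, 0, 0, 0]
  ]
}}

```text
clock: 9.15
position: [0.5214, 0.2997, 0.0796]
ee_rot: [3.141, -0.0, -0.0]
force: [0.1, 0.1, 0.8]
width: 1.002
gripper_force: 0.0
```

Call:
{"op": "step_arm", "data": {
  "steps": [
    [0, 0, 0, 0, 0, 0],
    [0, 0, 0, 0, 0, 0],
    [0, 0, 0, 0, 0, 0],
    [0, 0, 0, 0, 0, 0],
    [0, 0, 0, 0, 0, 0],
    [0, 0, 0, 0, 0, 0],
    [0, 0, 0, 0, 0, 0],
    [0, 0, 0, 0, 0, 0],
    [0, 0, 0, 0, 0, 0],
    [0, 0, 0, 0, 0, 0]
  ],
  "gripper": 0.1,
  "force": 20
}}

```text
clock: 9.98
position: [0.5215, 0.2997, 0.0797]
ee_rot: [3.142, -0.001, -0.0]
force: [0.1, 0.6, -0.5]
width: 0.323
gripper_force: 0.0
```

Call:
{"op": "step_arm", "data": {
  "steps": [
    [0, 0, 0, 0, 0, 0],
    [0, 0, 0, 0, 0, 0],
    [0, 0, 0, 0, 0, 0],
    [0, 0, 0, 0, 0, 0]
  ]
}}

```text
clock: 10.32
position: [0.5215, 0.2998, 0.0798]
ee_rot: [3.142, -0.0, 0.0]
force: [-0.0, -0.0, 0.3]
width: 0.106
gripper_force: 0.0
```

Run:
```python
from h import *
s,cs=snap('side');w,c=snap('wrist');st=observe();print(st['position'],st['width'],st['joints'])
print('side tcp',proj(cs,st['position']),'grasp',proj(cs,st['position']+[0,0,.019]),'body',proj(cs,st['position']+[0,0,.066]),'lid',proj(cs,[.522,.3,.085]),proj(cs,[.522,.3,.111]))
k=lambda a,g:np.uint8(255*(a/255.)**g)
cv2.imwrite('pics/g5.png',np.hstack([k(cv2.resize(w[140:400,180:460],(400,371)),.45),k(cv2.resize(s[110:210,240:348],(400,371),interpolation=cv2.INTER_CUBIC),.45)]))
```

```text
[0.52152913 0.29972843 0.07973588] 0.096213203732149 [-0.30408677  0.55494455 -0.44461552  1.73345403  0.28921443  0.91854686
 -2.43865626]
side tcp [[298.84360582 172.73855566]] grasp [[298.66266448 167.70344122]] body [[298.20010097 154.83153362]] lid [[298.9579031  171.27425792]] [[298.71029777 164.32392263]]
```

View pics/g5.png

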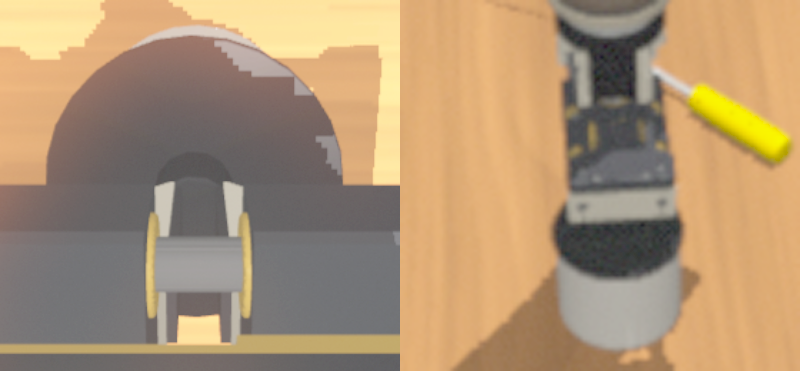

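The finger scale in the images suggests the physical fingertips end about 20 mm short of the reported TCP. I'll probe down gently onto the knob with the near-shut fingers to find the contact height.

Call:
{"op": "step_arm", "data": {
  "steps": [
    [0, 0, -1, 0, 0, 0],
    [0, 0, -1, 0, 0, 0],
    [0, 0, -1, 0, 0, 0],
    [0, 0, 0, 0, 0, 0]
  ]
}}

```text
clock: 10.75
position: [0.5218, 0.2999, 0.0788]
ee_rot: [3.142, -0.001, 0.002]
force: [-6.0, -4.2, 19.8]
width: 0.102
gripper_force: 10.2
```

Call:
{"op": "step_arm", "data": {
  "steps": [
    [0, 0, -1, 0, 0, 0],
    [0, 0, -1, 0, 0, 0],
    [0, 0, 0, 0, 0, 0]
  ]
}}

```text
clock: 11.0
position: [0.522, 0.3001, 0.0786]
ee_rot: [-3.141, 0.001, -0.004]
force: [-9.6, -8.8, 37.5]
width: 0.098
gripper_force: 18.9
```

Call:
{"op": "step_arm", "data": {
  "steps": [
    [0, 0, -1, 0, 0, 0],
    [0, 0, -1, 0, 0, 0],
    [0, 0, 0, 0, 0, 0]
  ]
}}

```text
clock: 11.25
position: [0.5223, 0.3002, 0.0785]
ee_rot: [-3.141, 0.001, -0.007]
force: [-15.4, -12.6, 55.2]
width: 0.101
gripper_force: 27.8
```

Call:
{"op": "step_arm", "data": {
  "steps": [
    [0, 0, 8, 0, 0, 0],
    [0, 0, 20, 0, 0, 0],
    [0, 0, 20, 0, 0, 0],
    [-20, 5, 0, 0, 0, 0],
    [-30, 5, 0, 0, 0, 0],
    [-30, 5, 0, 0, 0, 0],
    [-30, 5, 0, 0, 0, 0],
    [-20, 0, -20, 0, 0, 0],
    [0, 0, -20, 0, 0, 0],
    [0, 0, -20, 0, 0, 0],
    [0, 0, -20, 0, 0, 0],
    [0, 0, -20, 0, 0, 0],
    [0, 0, -12, 0, 0, 0],
    [0, 0, 0, 0, 0, 0],
    [0, 0, 0, 0, 0, 0]
  ],
  "gripper": 0
}}

```text
clock: 12.5
position: [0.3912, 0.3197, 0.0085]
ee_rot: [3.141, 0.0, -0.001]
force: [0.7, -0.4, -0.3]
width: 0.007
gripper_force: 0.0
```

Call:
{"op": "step_arm", "data": {
  "steps": [
    [0, 0, -4, 0, 0, 0],
    [0, 0, 0, 0, 0, 0],
    [0, 0, 0, 0, 0, 0]
  ]
}}

```text
clock: 12.75
position: [0.3919, 0.3201, 0.0053]
ee_rot: [-3.141, 0.001, -0.001]
force: [-0.4, -0.3, -0.1]
width: 0.006
gripper_force: 0.0
```

Call:
{"op": "step_arm", "data": {
  "steps": [
    [0, 0, -3, 0, 0, 0],
    [0, 0, 0, 0, 0, 0],
    [0, 0, 0, 0, 0, 0]
  ]
}}

```text
clock: 13.0
position: [0.3916, 0.3197, 0.0018]
ee_rot: [-3.142, 0.001, -0.0]
force: [-0.4, -0.1, -0.0]
width: 0.005
gripper_force: 0.0
```

Call:
{"op": "step_arm", "data": {
  "steps": [
    [0, 0, -2, 0, 0, 0],
    [0, 0, 0, 0, 0, 0],
    [0, 0, 0, 0, 0, 0]
  ]
}}

```text
clock: 13.25
position: [0.3915, 0.3197, -0.0003]
ee_rot: [3.141, -0.0, -0.0]
force: [0.3, -0.3, -0.4]
width: 0.008
gripper_force: 0.0
```

Call:
{"op": "step_arm", "data": {
  "steps": [
    [0, 0, -2, 0, 0, 0],
    [0, 0, 0, 0, 0, 0],
    [0, 0, 0, 0, 0, 0]
  ]
}}

```text
clock: 13.5
position: [0.3915, 0.3197, -0.0024]
ee_rot: [3.141, -0.0, -0.0]
force: [-0.1, 0.7, 0.4]
width: 0.005
gripper_force: 0.0
```

Call:
{"op": "step_arm", "data": {
  "steps": [
    [0, 0, -2, 0, 0, 0],
    [0, 0, -3, 0, 0, 0],
    [0, 0, 0, 0, 0, 0],
    [0, 0, 0, 0, 0, 0]
  ]
}}

```text
clock: 13.83
position: [0.3914, 0.3196, -0.0075]
ee_rot: [3.141, -0.0, -0.001]
force: [-0.2, -0.2, -0.4]
width: 0.004
gripper_force: 0.0
```

Call:
{"op": "step_arm", "data": {
  "steps": [
    [0, 0, -2, 0, 0, 0],
    [0, 0, 0, 0, 0, 0],
    [0, 0, 0, 0, 0, 0]
  ]
}}

```text
clock: 14.08
position: [0.3915, 0.3197, -0.0094]
ee_rot: [3.141, -0.0, -0.0]
force: [-0.0, -0.1, -0.5]
width: 0.005
gripper_force: 0.0
```

Call:
{"op": "step_arm", "data": {
  "steps": [
    [0, 0, -2, 0, 0, 0],
    [0, 0, 0, 0, 0, 0],
    [0, 0, 0, 0, 0, 0]
  ]
}}

```text
clock: 14.33
position: [0.3915, 0.3197, -0.0114]
ee_rot: [3.141, -0.0, -0.0]
force: [-0.4, -0.8, 0.1]
width: 0.007
gripper_force: 0.0
```

Call:
{"op": "step_arm", "data": {
  "steps": [
    [0, 0, -2, 0, 0, 0],
    [0, 0, -2, 0, 0, 0],
    [0, 0, 0, 0, 0, 0],
    [0, 0, 0, 0, 0, 0]
  ]
}}

```text
clock: 14.67
position: [0.3914, 0.3196, -0.0154]
ee_rot: [3.141, -0.0, -0.0]
force: [0.2, -0.2, -0.0]
width: 0.007
gripper_force: 0.0
```

Call:
{"op": "step_arm", "data": {
  "steps": [
    [0, 0, -2, 0, 0, 0],
    [0, 0, 0, 0, 0, 0],
    [0, 0, 0, 0, 0, 0]
  ]
}}

```text
clock: 14.92
position: [0.3915, 0.3197, -0.0174]
ee_rot: [3.141, -0.0, -0.0]
force: [0.5, -0.4, 0.2]
width: 0.005
gripper_force: 0.0
```

Call:
{"op": "step_arm", "data": {
  "steps": [
    [0, 0, -2, 0, 0, 0],
    [0, 0, 0, 0, 0, 0],
    [0, 0, 0, 0, 0, 0]
  ]
}}

```text
clock: 15.17
position: [0.3914, 0.3197, -0.0194]
ee_rot: [3.141, -0.0, -0.0]
force: [-0.3, 0.1, -0.0]
width: 0.006
gripper_force: 0.0
```

Call:
{"op": "step_arm", "data": {
  "steps": [
    [0, 0, -3, 0, 0, 0],
    [0, 0, -3, 0, 0, 0],
    [0, 0, -3, 0, 0, 0],
    [0, 0, 0, 0, 0, 0],
    [0, 0, 0, 0, 0, 0]
  ]
}}

```text
clock: 15.58
position: [0.3913, 0.3196, -0.0286]
ee_rot: [3.141, -0.0, -0.001]
force: [0.6, -0.4, -0.3]
width: 0.005
gripper_force: 0.0
```

Call:
{"op": "step_arm", "data": {
  "steps": [
    [0, 0, -2, 0, 0, 0],
    [0, 0, 0, 0, 0, 0],
    [0, 0, 0, 0, 0, 0]
  ]
}}

```text
clock: 15.83
position: [0.3915, 0.3197, -0.0303]
ee_rot: [3.142, -0.0, -0.0]
force: [0.0, 0.1, 0.5]
width: 0.002
gripper_force: 0.0
```

Call:
{"op": "step_arm", "data": {
  "steps": [
    [0, 0, -2, 0, 0, 0],
    [0, 0, 0, 0, 0, 0],
    [0, 0, 0, 0, 0, 0]
  ]
}}

```text
clock: 16.08
position: [0.3917, 0.3199, -0.0321]
ee_rot: [-3.141, 0.001, -0.001]
force: [0.9, 0.5, 1.6]
width: 0.004
gripper_force: 1.1
```

The reported TCP lies 32 mm beyond the real fingertips (bench contact at -0.032; knob contact at 0.079 for a 0.111 knob top). I'll use that offset from here on. Now gripping the knob.

Call:
{"op": "step_arm", "data": {
  "steps": [
    [0, 0, 10, 0, 0, 0],
    [0, 0, 30, 0, 0, 0],
    [0, 0, 30, 0, 0, 0],
    [0, 0, 30, 0, 0, 0],
    [0, 0, 30, 0, 0, 0],
    [30, -5, 10, 0, 0, 0],
    [30, -5, 0, 0, 0, 0],
    [30, -5, 0, 0, 0, 0],
    [30, -5, 0, 0, 0, 0],
    [10.5, 0, 0, 0, 0, 0],
    [0, 0, -20, 0, 0, 0],
    [0, 0, -20, 0, 0, 0],
    [0, 0, -12, 0, 0, 0],
    [0, 0, 0, 0, 0, 0],
    [0, 0, 0, 0, 0, 0]
  ],
  "gripper": 0.9
}}

```text
clock: 17.33
position: [0.5213, 0.2998, 0.0557]
ee_rot: [3.141, 0.001, -0.002]
force: [0.6, -0.1, 0.4]
width: 0.901
gripper_force: 0.0
```

Call:
{"op": "step_arm", "data": {
  "steps": [
    [0, 0, 0, 0, 0, 0],
    [0, 0, 0, 0, 0, 0],
    [0, 0, 0, 0, 0, 0],
    [0, 0, 0, 0, 0, 0],
    [0, 0, 0, 0, 0, 0],
    [0, 0, 0, 0, 0, 0],
    [0, 0, 0, 0, 0, 0],
    [0, 0, 0, 0, 0, 0],
    [0, 0, 0, 0, 0, 0],
    [0, 0, 0, 0, 0, 0],
    [0, 0, 0, 0, 0, 0]
  ],
  "gripper": 0.1,
  "force": 25
}}

```text
clock: 18.25
position: [0.522, 0.2998, 0.0557]
ee_rot: [3.142, -0.0, -0.0]
force: [-0.3, 0.4, 0.1]
width: 0.28
gripper_force: 25.0
```

Call:
{"op": "step_arm", "data": {
  "steps": [
    [0, 1.1, 2.3, 0.05, 0, 0],
    [0, 1.0, 2.4, 0.05, 0, 0],
    [0, 0.9, 2.4, 0.05, 0, 0],
    [0, 0.8, 2.5, 0.05, 0, 0],
    [0, 0.7, 2.5, 0.05, 0, 0],
    [0, 0, 0, 0, 0, 0],
    [0, 0, 0, 0, 0, 0]
  ]
}}

```text
clock: 18.83
position: [0.5224, 0.3028, 0.0676]
ee_rot: [-2.893, 0.004, 0.001]
force: [-1.0, 0.5, -0.8]
width: 0.277
gripper_force: 25.0
```

Call:
{"op": "step_arm", "data": {
  "steps": [
    [0, 0, 10, 0, 0, 0],
    [0, 0, 15, 0, 0, 0],
    [0, 0, 12, -0.05, 0, 0],
    [0, 0, 6, -0.05, 0, 0],
    [0, 0, 5, -0.05, 0, 0],
    [-10, 0, 0, -0.05, 0, 0],
    [-20, 5, 0, -0.05, 0, 0],
    [-25, 5, 0, 0, 0, 0],
    [-25, 5, 0, 0, 0, 0],
    [-25, 5, 0, 0, 0, 0],
    [-25, 5, 0, 0, 0, 0],
    [-12, 0, -10, 0, 0, 0],
    [0, 0, -20, 0, 0, 0],
    [0, 0, -20, 0, 0, 0],
    [0, 0, -20, 0, 0, 0],
    [0, 0, -20, 0, 0, 0],
    [0, 0, -20, 0, 0, 0],
    [0, 0, -15, 0, 0, 0],
    [0, 0, 0, 0, 0, 0],
    [0, 0, 0, 0, 0, 0]
  ]
}}

```text
clock: 20.5
position: [0.3794, 0.3303, -0.0088]
ee_rot: [3.141, 0.003, -0.0]
force: [0.2, 0.2, -0.4]
width: 0.274
gripper_force: 25.0
```

Call:
{"op": "step_arm", "data": {
  "steps": [
    [0, 0, -2, 0, 0, 0],
    [0, 0, -2, 0, 0, 0],
    [0, 0, -2, 0, 0, 0],
    [0, 0, -1, 0, 0, 0],
    [0, 0, 0, 0, 0, 0],
    [0, 0, 0, 0, 0, 0]
  ]
}}

```text
clock: 21.0
position: [0.3802, 0.3292, -0.016]
ee_rot: [-3.142, 0.001, -0.0]
force: [0.2, -0.1, -0.6]
width: 0.279
gripper_force: 25.0
```

Call:
{"op": "step_arm", "data": {
  "steps": [
    [0, 0, 0, 0, 0, 0],
    [0, 0, 0, 0, 0, 0],
    [0, 0, 0, 0, 0, 0],
    [0, 0, 0, 0, 0, 0],
    [0, 0, 0, 0, 0, 0],
    [0, 0, 0, 0, 0, 0]
  ],
  "gripper": 0.6
}}

```text
clock: 21.5
position: [0.38, 0.3293, -0.0161]
ee_rot: [3.142, -0.0, 0.0]
force: [-0.3, -0.4, -0.3]
width: 0.592
gripper_force: 0.0
```

Call:
{"op": "step_arm", "data": {
  "steps": [
    [0, 0, 15, 0, 0, 0],
    [0, 0, 30, 0, 0, 0],
    [0, 0, 30, 0, 0, 0],
    [0, 0, 30, 0, 0, 0],
    [0, 0, 30, 0, 0, 0],
    [0, 0, 30, 0, 0, 0],
    [0, -30, 30, 0, 0, 0],
    [0, -30, 30, 0, 0, 0],
    [0, -30, 0, 0, 0, 0],
    [0, -30, 0, 0, 0, 0],
    [0, -30, 0, 0, 0, 0],
    [0, 0, 0, 0, 0, 0],
    [0, 0, 0, 0, 0, 0]
  ]
}}

```text
clock: 22.58
position: [0.3801, 0.1788, 0.2079]
ee_rot: [3.141, -0.006, 0.001]
force: [0.7, 1.0, 0.7]
width: 0.602
gripper_force: 0.0
```

Run:
```python
from h import *
w,c=snap('wrist','w5');t,ct=snap('top','top5');np.save('cw5.npy',c,allow_pickle=True);print(observe()['position'])
h=cv2.cvtColor(w,cv2.COLOR_BGR2HSV)
print('lid pred',proj(c,[.38,.33,.013]),'tub',proj(c,[.5225,.3,.08]),'tip/handle',proj(c,[[.445,.166,.03],[.41,-.02,.03]]))
h=cv2.cvtColor(t,cv2.COLOR_BGR2HSV);m=((h[...,1]<120)&(h[...,2]<85)).astype(np.uint8)
p=proj(ct,[.38,.33,.013])[0];print(p)
for k in cv2.findContours(m,0,1)[0]:
    if cv2.contourArea(k)>300:
        r=cv2.boundingRect(k);print(r,plane(ct,(r[0]+r[2]/2-.5,r[1]+r[3]/2-.5),.013))
```

```text
[0.38003304 0.18111386 0.20793548]
lid pred [[158.62501724 197.45845014]] tub [[145.05423453  13.95818155]] tip/handle [[332.67938118 126.48685538]
 [541.51947255 166.52402944]]
[224.18184945 313.46476989]
(0, 404, 167, 76) [[0.05324849 0.695425   0.013     ]]
(595, 357, 45, 47) [[ 0.18995138 -0.7165442   0.013     ]]
(192, 268, 202, 212) [[0.21875337 0.14495028 0.013     ]]
(596, 232, 32, 25) [[ 0.55444647 -0.73992705  0.013     ]]
(0, 75, 640, 20) [[1.03800012 0.06146262 0.013     ]]
```

View pics/w5.png

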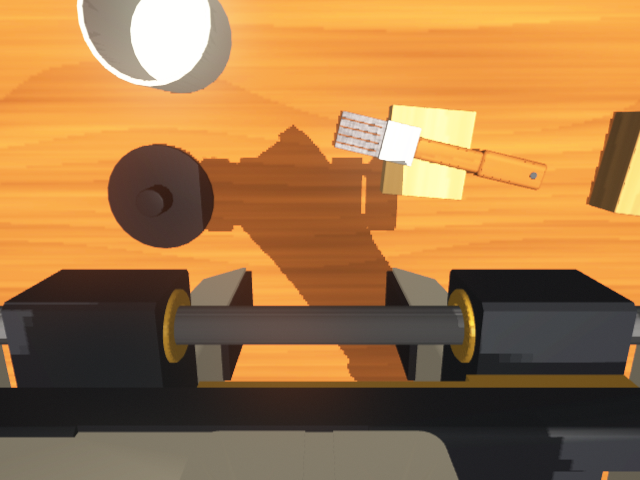

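w5 shows the lid flat, knob up, at (161,196), the tub open at (147,35), and the brush from bristle end (339,129.5) to handle end (543,176), across the scrap.

Run:
```python
from h import *
np.set_printoptions(precision=4,suppress=True)
c=np.load('cw5.npy',allow_pickle=True).item();c2=np.load('cw2.npy',allow_pickle=True).item()
w=cv2.imread('pics/w5.png')
a=plane(c,(339,129.5),.029)[0];b=plane(c,(543,176),.030)[0]
a2=plane(c2,(147.75,223.5),.029)[0];b2=plane(c2,(318.75,261.5),.030)[0]
for A,B in((a,b),(a2,b2)):print('tip',A,'end',B,'len',np.linalg.norm(A-B),'mid',(A+B)/2,'dir',np.degrees(np.arctan2(*(A-B)[[1,0]])))
print('heights',tri(c,(339,129.5),c2,(147.75,223.5)),tri(c,(543,176),c2,(318.75,261.5)))
s=plane(c,[(391,105),(475,111),(463,199),(382,193)],.018);print('scrap',s,s.mean(0),[np.linalg.norm(s[i]-s[i-1]) for i in range(4)])
h=cv2.cvtColor(w,cv2.COLOR_BGR2HSV);m=((h[...,1]<130)&(h[...,2]<90)).astype(np.uint8);m[262:]=0;m[:,:90]=0;m[:,230:]=0
k=max(cv2.findContours(m,0,1)[0],key=cv2.contourArea);r=cv2.boundingRect(k);print(r,'lid',plane(c,(r[0]+r[2]/2-.5,r[1]+r[3]/2-.5),.013))
print('lid eye',plane(c,(161,196),.013),plane(c,(151,202),.039))
m=((h[...,1]<40)&(h[...,2]>190)).astype(np.uint8);m[100:]=0;m[:,250:]=0
k=max(cv2.findContours(m,0,1)[0],key=cv2.contourArea);r=cv2.boundingRect(k);print('tub',r,plane(c,[(r[0],12),(r[0]+r[2],20),(150,r[1]+r[3]-.5)],.08))
```

```text
tip [0.4424 0.1604 0.029 ] end [ 0.4016 -0.0225  0.03  ] len 0.18741121319189577 mid [0.422  0.069  0.0295] dir 77.40700676267988
tip [0.444  0.1559 0.029 ] end [ 0.4016 -0.0264  0.03  ] len 0.18713319024861003 mid [0.4228 0.0647 0.0295] dir 76.91709115053517
heights (array([0.442 , 0.1599, 0.02  ]), np.float64(0.0006108810917684207)) (array([ 0.4002, -0.0262,  0.0239]), np.float64(0.0013740993752715998))
scrap [[0.4632 0.1141 0.018 ]
 [0.4579 0.0393 0.018 ]
 [0.3787 0.0431 0.018 ]
 [0.3846 0.1192 0.018 ]] [0.4211 0.0789 0.018 ] [np.float64(0.07880303055226699), np.float64(0.07502659060446719), np.float64(0.07932177469364811), np.float64(0.07634363015677975)]
(109, 157, 95, 91) lid [[0.3756 0.3329 0.013 ]]
lid eye [[0.3814 0.3276 0.013 ]] [[0.3806 0.3269 0.039 ]]
tub (77, 0, 134, 87) [[0.5239 0.3476 0.08  ]
 [0.5185 0.2539 0.08  ]
 [0.4742 0.3017 0.08  ]]
```

Call:
{"op": "step_arm", "data": {
  "steps": [
    [3, -14.3, -5, 0, 0, 0.1225],
    [3, -14.3, -5, 0, 0, 0.1225],
    [3, -14.3, -5, 0, 0, 0.1225],
    [3, -14.3, -5, 0, 0, 0.1225],
    [3, -14.3, -5, 0, 0, 0.1225],
    [3, -14.3, -5, 0, 0, 0.1225],
    [3, -14.3, -5, 0, 0, 0.1225],
    [3, -14.3, -5, 0, 0, 0.1225],
    [3, -14.3, -5, 0, 0, 0.1225],
    [3, -14.3, -5, 0, 0, 0.1225],
    [3, -14.3, -5, 0, 0, 0.1225],
    [0, 0, 0, 0.1137, -0.0259, 0],
    [0, 0, 0, 0.1137, -0.0259, 0],
    [0, 0, 0, 0.1137, -0.0259, 0],
    [0, 0, 0, 0, 0, 0],
    [0, 0, 0, 0, 0, 0]
  ],
  "gripper": 0.55
}}

```text
clock: 24.02
position: [0.4111, 0.023, 0.1513]
ee_rot: [-2.293, -1.827, -0.333]
force: [0.8, 0.4, 0.2]
width: 0.549
gripper_force: 0.0
```

```bash
cat >> h.py <<'E'
def tool():
    s=observe();m=R.from_rotvec(s['ee_rot']).as_matrix();np.set_printoptions(precision=4,suppress=True)
    print('rep',s['position'],'realtip',s['position']-.032*m[:,2],'x',m[:,0],'y',m[:,1],'z',m[:,2],'j',s['joints'],'w',s['width'],'t',s['clock'])
E
python3 -c "
from h import *
tool()"
```

```text
rep [0.4111 0.023  0.1513] realtip [0.4093 0.0138 0.1819] x [0.215  0.9322 0.2911] y [ 0.975  -0.2221 -0.0088] z [ 0.0564  0.2857 -0.9567] j [ 0.422   0.1676 -0.3616  2.142  -0.3196  0.8298  0.0561] w 0.5490424271036816 t 24.0167
```

Call:
{"op": "step_arm", "data": {
  "steps": [
    [1, 0, -22, 0, 0, 0],
    [0, 0, -22, 0, 0, 0],
    [0, 0, -22, 0, 0, 0],
    [0, 0, -22, 0, 0, 0],
    [0, 0, -22, 0, 0, 0],
    [0, 0, -22, 0, 0, 0],
    [0, 0, -18, 0, 0, 0],
    [0, 0, -10, 0, 0, 0],
    [0, 0, -6, 0, 0, 0],
    [0, 0, -3, 0, 0, 0],
    [0, 0, 0, 0, 0, 0],
    [0, 0, 0, 0, 0, 0]
  ]
}}

```text
clock: 25.02
position: [0.4126, 0.0244, -0.0168]
ee_rot: [-2.29, -1.833, -0.335]
force: [-0.9, -0.3, 0.7]
width: 0.547
gripper_force: 0.0
```

Call:
{"op": "step_arm", "data": {
  "steps": [
    [0, 0, 0, 0, 0, 0],
    [0, 0, 0, 0, 0, 0],
    [0, 0, 0, 0, 0, 0],
    [0, 0, 0, 0, 0, 0],
    [0, 0, 0, 0, 0, 0],
    [0, 0, 0, 0, 0, 0],
    [0, 0, 0, 0, 0, 0],
    [0, 0, 0, 0, 0, 0],
    [0, 0, 0, 0, 0, 0]
  ],
  "gripper": 0.1,
  "force": 45
}}

```text
clock: 25.77
position: [0.4122, 0.0236, -0.0172]
ee_rot: [-2.291, -1.831, -0.334]
force: [-0.9, -1.5, 3.3]
width: 0.254
gripper_force: 44.9
```

```bash
python3 -c "
from h import *
tool()"
```

```text
rep [ 0.4122  0.0236 -0.0172] realtip [0.4104 0.0144 0.0134] x [0.2117 0.933  0.2912] y [ 0.9756 -0.2192 -0.0069] z [ 0.0574  0.2855 -0.9567] j [ 0.4001  0.4947 -0.3848  2.3028 -0.3346  0.3521  0.1524] w 0.25397302054879073 t 25.7667
```

Call:
{"op": "step_arm", "data": {
  "steps": [
    [0, 0, 5, 0, 0, 0],
    [0, 0, 10, 0, 0, 0],
    [0, 0, 20, 0, 0, 0],
    [0, 0, 20, 0, 0, 0],
    [0, 0, 20, 0, 0, 0],
    [0, 0, 20, 0, 0, 0],
    [0, 0, 20, 0, 0, 0],
    [0, 0, 0, 0, 0, 0]
  ]
}}

```text
clock: 26.43
position: [0.4138, 0.0237, 0.1009]
ee_rot: [-2.292, -1.835, -0.339]
force: [0.7, 0.9, -0.9]
width: 0.254
gripper_force: 44.9
```

```bash
cat >> h.py <<'E'
BT=np.array([.1457,0,.0007])   # brush tip in tool frame (rep TCP)
BX=np.array([.9566,0,.291]);BX/=np.linalg.norm(BX)
def brushR(phi,th):  # world R with brush axis heading phi(deg), nose-down th(deg), tool y horizontal
    a,t=np.radians(phi),np.radians(th)
    d=np.array([np.cos(a)*np.cos(t),np.sin(a)*np.cos(t),-np.sin(t)]);y=np.array([np.sin(a),-np.cos(a),0]);u=np.cross(d,y)
    A=np.c_[d,y,u];B=np.c_[BX,[0,1,0],np.cross(BX,[0,1,0])];return A@B.T
def goto(Rt,p,tipoff=np.zeros(3),N=12,cur=None):
    s=observe();Rc=R.from_rotvec(s['ee_rot']).as_matrix();t=np.asarray(p)-Rt@tipoff
    rv=R.from_matrix(Rt@Rc.T).as_rotvec();print('total mm',np.round((t-s['position'])*1000,1),'rot',rv.round(3),'per row',np.round((t-s['position'])*1000/N,1),np.round(rv/N,4),'rep target',t.round(4))
E
python3 -c "
from h import *
tool();s=observe();m=R.from_rotvec(s['ee_rot']).as_matrix();print('tip now',s['position']+m@BT, 'dir',m@BX)
a=np.radians(91.6);d=np.array([np.cos(a),np.sin(a),0])
goto(brushR(91.6,60),np.array([.522,.3005,.135])+.012*d,BT,14)"
```

```text
rep [0.4138 0.0237 0.1009] realtip [0.4118 0.0146 0.1315] x [0.21   0.9333 0.2912] y [ 0.9758 -0.2188 -0.0025] z [ 0.0614  0.2847 -0.9567] j [ 0.4084  0.2494 -0.3654  2.2035 -0.3255  0.6837  0.0856] w 0.25387992131891235 t 26.4333
tip now [0.4444 0.1599 0.1426] dir [0.2188 0.9758 0.0002]
total mm [110.9 182.9 134.2] rot [-1.045  0.099  0.227] per row [ 7.9 13.1  9.6] [-0.0747  0.0071  0.0162] rep target [0.5246 0.2066 0.235 ]
```

Call:
{"op": "step_arm", "data": {
  "steps": [
    [7.9, 13.1, 9.6, -0.0747, 0.0071, 0.0162],
    [7.9, 13.1, 9.6, -0.0747, 0.0071, 0.0162],
    [7.9, 13.1, 9.6, -0.0747, 0.0071, 0.0162],
    [7.9, 13.1, 9.6, -0.0747, 0.0071, 0.0162],
    [7.9, 13.1, 9.6, -0.0747, 0.0071, 0.0162],
    [7.9, 13.1, 9.6, -0.0747, 0.0071, 0.0162],
    [7.9, 13.1, 9.6, -0.0747, 0.0071, 0.0162],
    [7.9, 13.1, 9.6, -0.0747, 0.0071, 0.0162],
    [7.9, 13.1, 9.6, -0.0747, 0.0071, 0.0162],
    [7.9, 13.1, 9.6, -0.0747, 0.0071, 0.0162],
    [7.9, 13.1, 9.6, -0.0747, 0.0071, 0.0162],
    [7.9, 13.1, 9.6, -0.0747, 0.0071, 0.0162],
    [7.9, 13.1, 9.6, -0.0747, 0.0071, 0.0162],
    [7.9, 13.1, 9.6, -0.0747, 0.0071, 0.0162],
    [0, 0, 0, 0, 0, 0],
    [0, 0, 0, 0, 0, 0]
  ]
}}

```text
clock: 27.77
position: [0.5219, 0.209, 0.2298]
ee_rot: [1.753, 1.805, -0.7]
force: [0.1, -0.2, -0.5]
width: 0.257
gripper_force: 44.9
```

```bash
python3 -c "
from h import *
tool();s=observe();m=R.from_rotvec(s['ee_rot']).as_matrix();print('tip now',s['position']+m@BT, 'dir',m@BX)
t,ct=snap('top','top6');s2,cs=snap('side','side6');w,c=snap('wrist','w6')
P=s['position']+m@BT
print(proj(ct,P),proj(cs,P),proj(c,P))
x,y=proj(ct,P)[0].astype(int);a=cv2.resize(t[y-50:y+50,x-60:x+60],(400,333))
x,y=proj(cs,P)[0].astype(int);b=cv2.resize(s2[y-50:y+50,x-60:x+60],(400,333))
cv2.imwrite('pics/dip.png',np.hstack([a,b]))"
```

```text
rep [0.5219 0.209  0.2298] realtip [0.5215 0.2309 0.2531] x [-0.0237  0.7291 -0.684 ] y [ 0.9996  0.0269 -0.0059] z [ 0.0141 -0.6839 -0.7295] j [-0.6793  0.6448 -0.2523  1.4119  0.5914  1.7377 -0.9963] w 0.2567368973710001 t 27.7667
tip now [0.5185 0.3148 0.1296] dir [-0.0185  0.4985 -0.8667]
[[221.0231 257.9009]] [[296.8953 155.6035]] [[314.4865 -88.2389]]
```

View pics/dip.png

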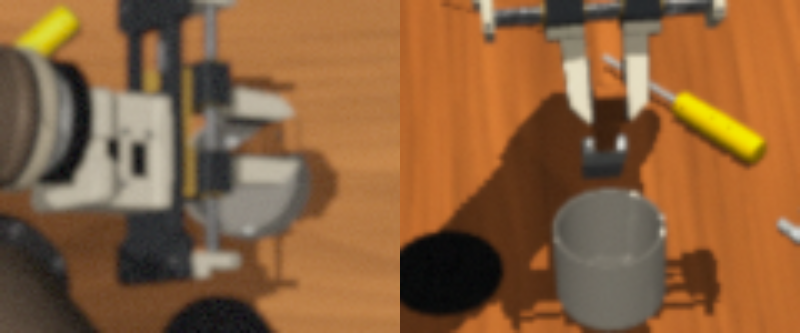

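Side view shows the brush held nose down right over the tub mouth. Dipping now.

Call:
{"op": "step_arm", "data": {
  "steps": [
    [3, -1, 0, 0, 0, 0],
    [0, 0, -16, 0, 0, 0],
    [0, 0, -16, 0, 0, 0],
    [0, 0, -16, 0, 0, 0],
    [0, 0, -16, 0, 0, 0],
    [0, 0, -16, 0, 0, 0],
    [0, 0, -14, 0, 0, 0],
    [0, 0, 0, 0, 0, 0],
    [0, 0, 0, 0, 0, 0],
    [0, 0, 0, 0, 0, 0],
    [0, 0, 0, 0, 0, 0]
  ]
}}

```text
clock: 28.83
position: [0.526, 0.2065, 0.1389]
ee_rot: [1.758, 1.801, -0.695]
force: [-0.5, -0.1, -1.0]
width: 0.256
gripper_force: 44.9
```

```bash
python3 -c "
from h import *
tool();s=observe();m=R.from_rotvec(s['ee_rot']).as_matrix();print('tip now',s['position']+m@BT, 'dir',m@BX)"
```

```text
rep [0.526  0.2065 0.1389] realtip [0.5256 0.2284 0.1622] x [-0.0184  0.7304 -0.6828] y [ 0.9997  0.0236 -0.0016] z [ 0.015  -0.6827 -0.7306] j [-0.6732  0.7334 -0.2489  1.4888  0.608   1.596  -1.0841] w 0.2556968873614306 t 28.8333
tip now [0.5234 0.3124 0.0389] dir [-0.0132  0.5001 -0.8659]
```

Call:
{"op": "step_arm", "data": {
  "steps": [
    [0, 0, 16, 0, 0, 0],
    [0, 0, 16, 0, 0, 0],
    [0, 0, 16, 0, 0, 0],
    [0, 0, 16, 0, 0, 0],
    [0, 0, 16, 0, 0, 0],
    [0, 0, 16, 0, 0, 0],
    [0, 0, 16, 0, 0, 0],
    [0, 0, 0, 0, 0, 0],
    [0, 0, 0, 0, 0, 0]
  ]
}}

```text
clock: 29.58
position: [0.526, 0.2065, 0.2516]
ee_rot: [1.759, 1.801, -0.694]
force: [-0.3, -0.5, -0.8]
width: 0.256
gripper_force: 44.9
```

```bash
python3 -c "
from h import *
tool();s=observe();m=R.from_rotvec(s['ee_rot']).as_matrix();print('tip now',s['position']+m@BT, 'dir',m@BX)
psi=.028;X=np.array([np.cos(psi),np.sin(psi),0]);Y=np.array([-np.sin(psi),np.cos(psi),0]);C=np.array([.672,.137,.012])
goto(brushR(91.6,45),C-.052*X-.010*Y+[0,0,.06],BT,12)
print('end',C-.052*X-.262*Y, 'X',X,'Y',Y)"
```

```text
rep [0.526  0.2065 0.2516] realtip [0.5255 0.2283 0.275 ] x [-0.0175  0.7311 -0.682 ] y [ 0.9997  0.0234 -0.0006] z [ 0.0156 -0.6818 -0.7313] j [-0.6748  0.6265 -0.2494  1.3863  0.5934  1.7678 -0.9725] w 0.2555868710675083 t 29.5833
tip now [0.5234 0.3125 0.1517] dir [-0.0122  0.5011 -0.8653]
total mm [  97.9 -209.1 -110.4] rot [0.26  0.006 0.004] per row [  8.2 -17.4  -9.2] [0.0217 0.0005 0.0004] rep target [ 0.6239 -0.0026  0.1412]
end [ 0.6274 -0.1264  0.012 ] X [0.9996 0.028  0.    ] Y [-0.028   0.9996  0.    ]
```

Call:
{"op": "step_arm", "data": {
  "steps": [
    [8.2, -17.4, -9.2, 0.0217, 0.0005, 0.0004],
    [8.2, -17.4, -9.2, 0.0217, 0.0005, 0.0004],
    [8.2, -17.4, -9.2, 0.0217, 0.0005, 0.0004],
    [8.2, -17.4, -9.2, 0.0217, 0.0005, 0.0004],
    [8.2, -17.4, -9.2, 0.0217, 0.0005, 0.0004],
    [8.2, -17.4, -9.2, 0.0217, 0.0005, 0.0004],
    [8.2, -17.4, -9.2, 0.0217, 0.0005, 0.0004],
    [8.2, -17.4, -9.2, 0.0217, 0.0005, 0.0004],
    [8.2, -17.4, -9.2, 0.0217, 0.0005, 0.0004],
    [8.2, -17.4, -9.2, 0.0217, 0.0005, 0.0004],
    [8.2, -17.4, -9.2, 0.0217, 0.0005, 0.0004],
    [8.2, -17.4, -9.2, 0.0217, 0.0005, 0.0004],
    [0, 0, -20, 0, 0, 0],
    [0, 0, -20, 0, 0, 0],
    [0, 0, 0, 0, 0, 0],
    [0, 0, 0, 0, 0, 0],
    [0, 0, 0, 0, 0, 0]
  ]
}}

```text
clock: 31.0
position: [0.6242, -0.0022, 0.1003]
ee_rot: [1.915, 1.973, -0.483]
force: [0.3, 0.5, -0.1]
width: 0.255
gripper_force: 44.9
```

```bash
python3 -c "
from h import *
tool();s=observe();m=R.from_rotvec(s['ee_rot']).as_matrix();print('tip now',s['position']+m@BT, 'dir',m@BX)
psi=.028;X=np.array([np.cos(psi),np.sin(psi),0]);Y=np.array([-np.sin(psi),np.cos(psi),0]);C=np.array([.672,.137,.012])
goto(m,C-.052*X-.011*Y-[0,0,.008],BT,4)
goto(m,C-.052*X-.276*Y-[0,0,.008],BT,1)"
```

```text
rep [ 0.6242 -0.0022  0.1003] realtip [0.6238 0.0129 0.1285] x [-0.0272  0.881  -0.4724] y [ 0.9996  0.0298 -0.0019] z [ 0.0124 -0.4722 -0.8814] j [-0.2273  0.6198 -0.2283  1.6494  0.6355  1.1824 -0.7338] w 0.254881535725774 t 31.0
tip now [0.6202 0.1258 0.0308] dir [-0.0224  0.7054 -0.7084]
total mm [  0.1  -1.3 -26.8] rot [0. 0. 0.] per row [ 0.  -0.3 -6.7] [0. 0. 0.] rep target [ 0.6243 -0.0035  0.0734]
total mm [   7.5 -266.2  -26.8] rot [0. 0. 0.] per row [   7.5 -266.2  -26.8] [0. 0. 0.] rep target [ 0.6317 -0.2684  0.0734]
```

Call:
{"op": "step_arm", "data": {
  "steps": [
    [0, -0.5, -7, 0, 0, 0],
    [0, -0.5, -7, 0, 0, 0],
    [0, 0, -7, 0, 0, 0],
    [0, 0, -6, 0, 0, 0],
    [0, 0, 0, 0, 0, 0],
    [0, 0, 0, 0, 0, 0],
    [0, 0, 0, 0, 0, 0]
  ]
}}

```text
clock: 31.58
position: [0.6241, -0.0033, 0.0727]
ee_rot: [1.915, 1.973, -0.483]
force: [-0.3, 0.3, 0.5]
width: 0.254
gripper_force: 44.9
```

Call:
{"op": "step_arm", "data": {
  "steps": [
    [0.27, -9.5, 0, 0, 0, 0],
    [0.27, -9.5, 0, 0, 0, 0],
    [0.27, -9.5, 0, 0, 0, 0],
    [0.27, -9.5, 0, 0, 0, 0],
    [0.27, -9.5, 0, 0, 0, 0],
    [0.27, -9.5, 0, 0, 0, 0],
    [0.27, -9.5, 0, 0, 0, 0],
    [0.27, -9.5, 0, 0, 0, 0],
    [0.27, -9.5, 0, 0, 0, 0],
    [0.27, -9.5, 0, 0, 0, 0],
    [0.27, -9.5, 0, 0, 0, 0],
    [0.27, -9.5, 0, 0, 0, 0],
    [0.27, -9.5, 0, 0, 0, 0],
    [0.27, -9.5, 0, 0, 0, 0]
  ]
}}

```text
clock: 32.75
position: [0.6278, -0.1376, 0.0727]
ee_rot: [1.915, 1.973, -0.483]
force: [0.4, 0.2, -0.0]
width: 0.258
gripper_force: 44.9
```

Call:
{"op": "step_arm", "data": {
  "steps": [
    [0.27, -9.5, 0, 0, 0, 0],
    [0.27, -9.5, 0, 0, 0, 0],
    [0.27, -9.5, 0, 0, 0, 0],
    [0.27, -9.5, 0, 0, 0, 0],
    [0.27, -9.5, 0, 0, 0, 0],
    [0.27, -9.5, 0, 0, 0, 0],
    [0.27, -9.5, 0, 0, 0, 0],
    [0.27, -9.5, 0, 0, 0, 0],
    [0.27, -9.5, 0, 0, 0, 0],
    [0.27, -9.5, 0, 0, 0, 0],
    [0.27, -9.5, 0, 0, 0, 0],
    [0.27, -9.5, 0, 0, 0, 0],
    [0.27, -9.5, 0, 0, 0, 0],
    [0.27, -9.5, 0, 0, 0, 0],
    [0, 0, 0, 0, 0, 0],
    [0, 0, 0, 0, 0, 0]
  ]
}}

```text
clock: 34.08
position: [0.6312, -0.2707, 0.0727]
ee_rot: [1.917, 1.971, -0.484]
force: [0.2, 0.3, 0.4]
width: 0.253
gripper_force: 44.9
```

```bash
python3 -c "
from h import *
tool();s=observe();m=R.from_rotvec(s['ee_rot']).as_matrix();print('tip now',s['position']+m@BT, 'dir',m@BX, s['force'],s['ft_torque'])
snap('side','sideend');snap('top','topend')
"
```

```text
rep [ 0.6312 -0.2707  0.0727] realtip [ 0.6309 -0.2555  0.1009] x [-0.0253  0.8809 -0.4727] y [ 0.9996  0.0277 -0.0021] z [ 0.0112 -0.4726 -0.8812] j [ 0.1386  0.625  -0.1427  1.7161  0.745   0.9309 -0.4438] w 0.2532486212115963 t 34.0833
tip now [ 0.6276 -0.1426  0.0032] dir [-0.021   0.7052 -0.7087] [0.1561 0.3362 0.3656] [ 0.5661 -0.0562  0.0061]
```

Call:
{"op": "step_arm", "data": {
  "steps": [
    [0, 0, 10, 0, 0, 0],
    [0, 0, 15, 0, 0, 0],
    [0, 0, 15, 0, 0, 0],
    [0, 0, 0, 0, 0, 0],
    [0, 0, 0, 0, 0, 0],
    [0, 0, 0, 0, 0, 0]
  ]
}}

```text
clock: 34.68
position: [0.6318, -0.2696, 0.1133]
ee_rot: [1.915, 1.972, -0.482]
force: [-1.2, -0.0, -1.2]
width: 0.256
gripper_force: 44.9
```

```bash
python3 -c "
from h import *
for i in range(4):
    s=observe();print(s['force'],s['ft_torque'],s['clock']);snap('side','sidelift' if i==0 else None)
snap('top','toplift')
cs=cams.get_calibration('side');ct=cams.get_calibration('top')
m=R.from_rotvec(s['ee_rot']).as_matrix();P=s['position']+m@BT
for n,c,d in(('side',cs,0),('top',ct,0)):
    for tag,pp in(('end',P-[0,0,.04]),('lift',P)):
        im=cv2.imread(f'pics/{n}{tag}.png');x,y=proj(c,pp)[0];print(n,tag,x,y)
        h=cv2.cvtColor(im,cv2.COLOR_BGR2HSV);x,y=int(x),int(y)
        sub=h[y-14:y+14,x-14:x+14];mk=(sub[...,1]<70)
        ys,xs=np.nonzero(mk);print(mk.sum(),'bottom',ys.max()+y-14 if len(ys) else None,'\n'+'\n'.join(''.join('#' if v else '.' for v in r) for r in mk) if n=='side' else '')
"
```

```text
[-1.17564231 -0.04352267 -1.15747021] [ 0.62202193 -0.05949291 -0.05972356] 34.6833
[-0.48795595  0.83047784 -1.71593722] [ 0.58279042 -0.09553698 -0.01033976] 34.7333
[-0.68891956 -0.5881361  -0.95438122] [ 0.62345336 -0.08792149 -0.09623144] 34.7833
[-0.20981631 -0.05009009 -0.6614863 ] [ 0.51939331 -0.10357306  0.03427297] 34.8333
side end 355.73450877548504 321.9247768703732
389 bottom 334 
############################
############################
####################........
#########...................
##.###......................
............................
............................
..................#.........
........############........
.......##############.....##
.......#####################
....##..####################
######..####################
######..#############.......
######..#############.......
........#############.......
........##############......
........################....
........#################...
.........#################..
..........################..
..........##########...###..
..........##########....##..
...........#########....##..
......
[... 401 characters left out ...]
#
........####################
..####..####################
######..#############.######
######..#############.......
######..#############.......
........#############.......
........#############.......
........##############......
........################....
........#################...
.........#################..
.........##################.
..........###########..####.
..........##########....###.
...........##########....#..
...........##########.......
............#########.......
............#########.......
............########........
............#########.......
top end 393.6684412417786 222.1982798046509
36 bottom 234 
top lift 395.8598569718515 219.39437150053166
31 bottom 232
```

Call:
{"op": "step_arm", "data": {
  "steps": [
    [-0.73, 25.9, 0, 0, 0, 0],
    [-0.73, 25.9, 0, 0, 0, 0],
    [-0.73, 25.9, 0, 0, 0, 0],
    [-0.73, 25.9, 0, 0, 0, 0],
    [-0.73, 25.9, 0, 0, 0, 0],
    [-0.73, 25.9, 0, 0, 0, 0],
    [-0.73, 25.9, 0, 0, 0, 0],
    [-0.73, 25.9, 0, 0, 0, 0],
    [-0.73, 25.9, 0, 0, 0, 0],
    [-0.73, 25.9, 0, 0, 0, 0],
    [0, 0, -10, 0, 0, 0],
    [0, 0, 0, 0, 0, 0],
    [0, 0, 0, 0, 0, 0],
    [0, 0, 0, 0, 0, 0]
  ]
}}

```text
clock: 36.1
position: [0.6242, -0.0124, 0.1028]
ee_rot: [1.916, 1.971, -0.485]
force: [0.1, -0.1, -0.7]
width: 0.253
gripper_force: 44.9
```

```bash
cat >> h.py <<'E'
def favg(n=8):
    F=[]
    for i in range(n): im=cams.get_image('side');s=observe();F.append(np.r_[s['force'],s['ft_torque'],s['position']])
    F=np.array(F);print('F',F.mean(0).round(3),'sd',F.std(0)[:6].round(2));return im
E
python3 -c "
from h import *
cv2.imwrite('pics/sA.png',favg()[...,::-1])"
```

```text
F [ 0.056  0.023 -0.612  0.583 -0.114  0.005  0.624 -0.012  0.103] sd [0.44 0.67 0.51 0.02 0.03 0.02]
```

Call:
{"op": "step_arm", "data": {
  "steps": [
    [0, 0, -9, 0, 0, 0],
    [0, 0, -9, 0, 0, 0],
    [0, 0, -9, 0, 0, 0],
    [0, 0, -10, 0, 0, 0],
    [0, 0, 0, 0, 0, 0],
    [0, 0, 0, 0, 0, 0],
    [0, 0, 0, 0, 0, 0]
  ]
}}

```text
clock: 37.08
position: [0.6242, -0.0105, 0.0656]
ee_rot: [1.915, 1.973, -0.483]
force: [-0.1, 0.3, -0.1]
width: 0.257
gripper_force: 44.9
```

```bash
python3 -c "
from h import *
cv2.imwrite('pics/sB.png',favg()[...,::-1]);tool()"
```

```text
F [-0.766  0.456  0.627  0.686  0.027  0.004  0.624 -0.01   0.066] sd [0.56 0.68 0.6  0.03 0.04 0.02]
rep [ 0.6245 -0.0106  0.0659] realtip [0.6241 0.0046 0.0941] x [-0.0264  0.8811 -0.4722] y [ 0.9996  0.0292 -0.0015] z [ 0.0125 -0.472  -0.8815] j [-0.2181  0.6576 -0.2234  1.6797  0.6642  1.123  -0.7687] w 0.2530481489198189 t 37.4833
```

Contact confirmed (+1.2 N on the bristles). One full stroke at this press depth for certainty.

Call:
{"op": "step_arm", "data": {
  "steps": [
    [0.27, -9.35, 0, 0, 0, 0],
    [0.27, -9.35, 0, 0, 0, 0],
    [0.27, -9.35, 0, 0, 0, 0],
    [0.27, -9.35, 0, 0, 0, 0],
    [0.27, -9.35, 0, 0, 0, 0],
    [0.27, -9.35, 0, 0, 0, 0],
    [0.27, -9.35, 0, 0, 0, 0],
    [0.27, -9.35, 0, 0, 0, 0],
    [0.27, -9.35, 0, 0, 0, 0],
    [0.27, -9.35, 0, 0, 0, 0],
    [0.27, -9.35, 0, 0, 0, 0],
    [0.27, -9.35, 0, 0, 0, 0],
    [0.27, -9.35, 0, 0, 0, 0],
    [0.27, -9.35, 0, 0, 0, 0]
  ]
}}

```text
clock: 38.65
position: [0.6281, -0.1425, 0.0657]
ee_rot: [1.915, 1.973, -0.483]
force: [0.2, 1.0, -0.2]
width: 0.254
gripper_force: 44.9
```

Call:
{"op": "step_arm", "data": {
  "steps": [
    [0.27, -9.35, 0, 0, 0, 0],
    [0.27, -9.35, 0, 0, 0, 0],
    [0.27, -9.35, 0, 0, 0, 0],
    [0.27, -9.35, 0, 0, 0, 0],
    [0.27, -9.35, 0, 0, 0, 0],
    [0.27, -9.35, 0, 0, 0, 0],
    [0.27, -9.35, 0, 0, 0, 0],
    [0.27, -9.35, 0, 0, 0, 0],
    [0.27, -9.35, 0, 0, 0, 0],
    [0.27, -9.35, 0, 0, 0, 0],
    [0.27, -9.35, 0, 0, 0, 0],
    [0.27, -9.35, 0, 0, 0, 0],
    [0.27, -9.35, 0, 0, 0, 0],
    [0.27, -9.35, 0, 0, 0, 0],
    [0, -1, 0, 0, 0, 0],
    [0, 0, 0, 0, 0, 0]
  ]
}}

```text
clock: 39.98
position: [0.6314, -0.2749, 0.0658]
ee_rot: [1.917, 1.971, -0.484]
force: [-1.1, -0.8, -0.2]
width: 0.256
gripper_force: 44.9
```

```bash
python3 -c "
from h import *
favg(5)"
```

```text
F [-0.473 -0.381  0.131  0.436 -0.049 -0.02   0.632 -0.273  0.066] sd [0.65 0.46 0.59 0.02 0.04 0.02]
```

Call:
{"op": "step_arm", "data": {
  "steps": [
    [0, 0, 10, 0, 0, 0],
    [0, 0, 20, 0, 0, 0],
    [0, 0, 20, 0, 0, 0],
    [0, 0, 20, 0, 0, 0],
    [0, 0, 20, 0, 0, 0],
    [0, 0, 0, 0, 0, 0]
  ]
}}

```text
clock: 40.73
position: [0.6343, -0.2733, 0.1609]
ee_rot: [1.913, 1.969, -0.477]
force: [1.3, 0.1, 0.8]
width: 0.257
gripper_force: 44.9
```

```bash
python3 -c "
from h import *
tool();s=observe();m=R.from_rotvec(s['ee_rot']).as_matrix();print('tip now',s['position']+m@BT)
d=np.array([np.cos(np.radians(77.2)),np.sin(np.radians(77.2)),0])
tipgoal=np.array([.422,.0745,.018])+.095*d+[0,0,.0065]
goto(brushR(77.2,0),tipgoal+[0,0,.08],BT,14)"
```

```text
rep [ 0.6343 -0.2733  0.1609] realtip [ 0.6337 -0.2582  0.1891] x [-0.024   0.8807 -0.4731] y [0.9995 0.0297 0.0046] z [ 0.0181 -0.4728 -0.881 ] j [ 0.1673  0.5284 -0.1785  1.6379  0.6788  1.0659 -0.3209] w 0.25705483649960714 t 40.7333
tip now [ 0.6308 -0.1453  0.0913]
total mm [-222.1  304.3  -98.1] rot [ 0.787 -0.072 -0.238] per row [-15.9  21.7  -7. ] [ 0.0562 -0.0051 -0.017 ] rep target [0.4121 0.031  0.0628]
```

Call:
{"op": "step_arm", "data": {
  "steps": [
    [-15.9, 21.5, -7, 0.0562, -0.0051, -0.017],
    [-15.9, 21.5, -7, 0.0562, -0.0051, -0.017],
    [-15.9, 21.5, -7, 0.0562, -0.0051, -0.017],
    [-15.9, 21.5, -7, 0.0562, -0.0051, -0.017],
    [-15.9, 21.5, -7, 0.0562, -0.0051, -0.017],
    [-15.9, 21.5, -7, 0.0562, -0.0051, -0.017],
    [-15.9, 21.5, -7, 0.0562, -0.0051, -0.017],
    [-15.9, 21.5, -7, 0.0562, -0.0051, -0.017],
    [-15.9, 21.5, -7, 0.0562, -0.0051, -0.017],
    [-15.9, 21.5, -7, 0.0562, -0.0051, -0.017],
    [-15.9, 21.5, -7, 0.0562, -0.0051, -0.017],
    [-15.9, 21.5, -7, 0.0562, -0.0051, -0.017],
    [-15.9, 21.5, -7, 0.0562, -0.0051, -0.017],
    [-15.9, 21.5, -7, 0.0562, -0.0051, -0.017],
    [0, 0, 0, 0, 0, 0],
    [0, 0, 0, 0, 0, 0]
  ]
}}

```text
clock: 42.07
position: [0.4079, 0.0275, 0.0574]
ee_rot: [-2.288, -1.834, -0.334]
force: [0.8, -1.0, -1.1]
width: 0.257
gripper_force: 44.9
```

```bash
python3 -c "
from h import *
tool();s=observe();m=R.from_rotvec(s['ee_rot']).as_matrix();P=s['position']+m@BT;print('tip now',P,'dir',m@BX)
d=np.array([np.cos(np.radians(77.2)),np.sin(np.radians(77.2)),0])
tipgoal=np.array([.422,.072,.018])+.095*d+[0,0,.0065]
goto(brushR(77.2,0),tipgoal,BT,1)
w,c=snap('wrist','w7');np.save('cw7.npy',c,allow_pickle=True);sd,cs=snap('side','s7');print(proj(c,P),proj(cs,P),proj(cs,P-.095*d),proj(cs,P-.19*d))
# bristle/ferrule low-sat mask near predicted in side
h=cv2.cvtColor(sd,cv2.COLOR_BGR2HSV);x,y=proj(cs,P)[0].astype(int)
print('\n'.join(''.join('#' if v else '.' for v in r) for r in (h[y-6:y+40,x-20:x+20,1]<70)))
"
```

```text
rep [0.4079 0.0275 0.0574] realtip [0.4061 0.0183 0.088 ] x [0.2097 0.9333 0.2914] y [ 0.9761 -0.217  -0.0073] z [ 0.0564  0.2859 -0.9566] j [ 0.5849  0.3632 -0.6039  2.244  -0.1693  0.5476 -0.0597] w 0.25656572864835725 t 42.0667
tip now [0.4385 0.1637 0.0992] dir [0.217  0.9762 0.0004]
total mm [  4.2   1.  -74.6] rot [-0.002 -0.007 -0.005] per row [  4.2   1.  -74.6] [-0.002  -0.007  -0.0046] rep target [ 0.4121  0.0285 -0.0172]
[[317.7804 -78.655 ]] [[269.9323 205.9075]] [[262.6443 233.848 ]] [[254.7164 264.2418]]
.......................................#
........................................
........................................
........................................
........................................
........................................
#.......................................
#.............##########................
#.............#############.............
#..............############.............
#...............##########..............
#...............##########..............
................#.########..............
.................#########..............
..
[... 609 characters left out ...]
###
................#########...........####
..............#############........#####
...............#########################
..............##.#######################
...........#..#...........##############
.............##............#############
...........####.................########
........#.############............######
.....#.#.################.........######
.##....####.#############.........######
.#...####...#############.........######
##.######...#############.........######
#########...#############........#######
#########..#############.........#######
########################.........#######
########################.........#######
########################.........#######
```

Call:
{"op": "step_arm", "data": {
  "steps": [
    [2, 1, -12, 0, 0, 0],
    [2, 0, -12, 0, 0, 0],
    [0, 0, -12, 0, 0, 0],
    [0, 0, -12, 0, 0, 0],
    [0, 0, -10, 0, 0, 0],
    [0, 0, -8, 0, 0, 0],
    [0, 0, -4, 0, 0, 0],
    [0, 0, -3, 0, 0, 0],
    [0, 0, -1.5, 0, 0, 0],
    [0, 0, 0, 0, 0, 0],
    [0, 0, 0, 0, 0, 0]
  ]
}}

```text
clock: 43.08
position: [0.4136, 0.0284, -0.0165]
ee_rot: [-2.289, -1.835, -0.337]
force: [0.2, -0.5, -0.2]
width: 0.257
gripper_force: 44.9
```

Call:
{"op": "step_arm", "data": {
  "steps": [
    [0, 0, -0.7, 0, 0, 0],
    [0, 0, 0, 0, 0, 0],
    [0, 0, 0, 0, 0, 0],
    [0, 0, 0, 0, 0, 0],
    [0, 0, 0, 0, 0, 0]
  ],
  "gripper": 0.48
}}

```text
clock: 43.5
position: [0.4134, 0.0285, -0.0174]
ee_rot: [-2.289, -1.834, -0.336]
force: [0.7, 0.4, -0.4]
width: 0.475
gripper_force: 0.0
```

Call:
{"op": "step_arm", "data": {
  "steps": [
    [0, 0, 8, 0, 0, 0],
    [0, 0, 20, 0, 0, 0],
    [0, 0, 20, 0, 0, 0],
    [0, 0, 25, 0, 0, 0],
    [0, 0, 25, 0, 0, 0],
    [0, 0, 25, 0, 0, 0],
    [0, 0, 25, 0, 0, 0],
    [0, 0, 25, 0, 0, 0],
    [0, 0, 0, 0, 0, 0],
    [0, 0, 0, 0, 0, 0]
  ]
}}

```text
clock: 44.33
position: [0.4141, 0.0283, 0.1569]
ee_rot: [-2.291, -1.836, -0.338]
force: [0.5, -0.4, -1.1]
width: 0.483
gripper_force: 0.0
```

```bash
python3 -c "
from h import *
tool()
goto(R.from_rotvec([np.pi,0,0]).as_matrix(),[.3805,.24,.20],np.zeros(3),14)
w,c=snap('wrist','w8');np.save('cw8.npy',c,allow_pickle=True)
d=np.array([np.cos(np.radians(77.2)),np.sin(np.radians(77.2)),0]);o=np.array([.422,.072,.018])
for n in('side',):
    sd,cs=snap(n,'s8');print(proj(cs,o+.095*d+[0,0,.0065]),proj(cs,o-.095*d+[0,0,.006]))
    h=cv2.cvtColor(sd,cv2.COLOR_BGR2HSV)
    m=(h[...,1]<60).astype(np.uint8)
    for k in cv2.findContours(m[200:300,230:300],0,1)[0]:
        if cv2.contourArea(k)>20: print('grey',np.array(cv2.boundingRect(k))+[230,200,0,0])
t,ct=snap('top','t8');h=cv2.cvtColor(t,cv2.COLOR_BGR2HSV);m=(h[...,1]<60).astype(np.uint8)
print(proj(ct,o+.095*d+[0,0,.0065]),proj(ct,o+.025*d))
for k in cv2.findContours(m[270:320,270:350],0,1)[0]:
    if cv2.contourArea(k)>20: print('topgrey',np.array(cv2.boundingRect(k))+[270,270,0,0])
t=cv2.imread('pics/top0.png');h=cv2.cvtColor(t,cv2.COLOR_BGR2HSV);m=(h[...,1]<60).astype(np.uint8)
for k in cv2.findContours(m[270:320,270:350],0,1)[0]:
    if cv2.contourArea(k)>20: print('topgrey0',np.array(cv2.boundingRect(k))+[270,270,0,0])
"
```

```text
rep [0.4141 0.0283 0.1569] realtip [0.4121 0.0191 0.1875] x [0.2088 0.9337 0.2909] y [ 0.9761 -0.2175 -0.0023] z [ 0.0611  0.2844 -0.9568] j [ 0.656   0.1943 -0.6435  2.1182 -0.2374  0.8256 -0.037 ] w 0.48309434183430044 t 44.3333
total mm [-33.6 211.7  43.1] rot [-0.201  0.247 -1.341] per row [-2.4 15.1  3.1] [-0.0144  0.0177 -0.0958] rep target [0.3805 0.24   0.2   ]
[[273.4322 224.4815]] [[259.1585 282.0746]]
grey [230 200  70  46]
[[284.4962 289.1053]] [[309.7782 294.5551]]
topgrey [285 285  27  16]
topgrey [334 274  16  46]
topgrey0 [287 285  27  16]
```

Call:
{"op": "step_arm", "data": {
  "steps": [
    [-2.4, 15.1, 3.1, -0.0144, 0.0177, -0.0958],
    [-2.4, 15.1, 3.1, -0.0144, 0.0177, -0.0958],
    [-2.4, 15.1, 3.1, -0.0144, 0.0177, -0.0958],
    [-2.4, 15.1, 3.1, -0.0144, 0.0177, -0.0958],
    [-2.4, 15.1, 3.1, -0.0144, 0.0177, -0.0958],
    [-2.4, 15.1, 3.1, -0.0144, 0.0177, -0.0958],
    [-2.4, 15.1, 3.1, -0.0144, 0.0177, -0.0958],
    [-2.4, 15.1, 3.1, -0.0144, 0.0177, -0.0958],
    [-2.4, 15.1, 3.1, -0.0144, 0.0177, -0.0958],
    [-2.4, 15.1, 3.1, -0.0144, 0.0177, -0.0958],
    [-2.4, 15.1, 3.1, -0.0144, 0.0177, -0.0958],
    [-2.4, 15.1, 3.1, -0.0144, 0.0177, -0.0958],
    [-2.4, 15.1, 3.1, -0.0144, 0.0177, -0.0958],
    [-2.4, 15.1, 3.1, -0.0144, 0.0177, -0.0958],
    [0, 0, 0, 0, 0, 0],
    [0, 0, 0, 0, 0, 0]
  ],
  "gripper": 0.6
}}

```text
clock: 45.82
position: [0.379, 0.2399, 0.1976]
ee_rot: [-3.138, -0.012, 0.002]
force: [-0.5, 0.1, 0.6]
width: 0.598
gripper_force: 0.0
```

```bash
python3 -c "
from h import *
tool()
goto(R.from_rotvec([np.pi,0,0]).as_matrix(),[.3803,.3285,-.016],np.zeros(3),14)
w,c=snap('wrist','w9');np.save('cw9.npy',c,allow_pickle=True)
print(proj(c,[[.3803,.3285,.013],[.422,.072,.03],[.5225,.3,.08]]))
h=cv2.cvtColor(w,cv2.COLOR_BGR2HSV);m=((h[...,1]<130)&(h[...,2]<90)).astype(np.uint8);m[262:]=0
for k in cv2.findContours(m,0,1)[0]:
    if cv2.contourArea(k)>500: 
        r=cv2.boundingRect(k);print(r,cv2.contourArea(k),plane(c,(r[0]+r[2]/2-.5,r[1]+r[3]/2-.5),.013),cv2.fitEllipse(cv2.convexHull(k)))
"
```

```text
rep [0.379  0.2399 0.1976] realtip [0.3791 0.2398 0.2296] x [ 1.      0.0079 -0.0013] y [ 0.0079 -1.     -0.0041] z [-0.0013  0.0041 -1.    ] j [-0.1154  0.2087 -0.6531  1.9355  0.1419  1.042  -2.3926] w 0.5975822538894914 t 45.8167
total mm [   1.3   88.6 -213.6] rot [-0.004 -0.001 -0.008] per row [  0.1   6.3 -15.3] [-0.0003 -0.0001 -0.0006] rep target [ 0.3803  0.3285 -0.016 ]
[[222.998  196.2247]
 [515.4571 154.4708]
 [231.8974   6.5975]]
(171, 142, 106, 106) 8091.5 [[0.3819 0.328  0.013 ]] ((223.4400177001953, 194.7296142578125), (102.52896881103516, 108.11029815673828), 131.82186889648438)
```

Call:
{"op": "step_arm", "data": {
  "steps": [
    [1, 22, -20, 0, 0, -0.004],
    [1, 22, -20, 0, 0, -0.004],
    [0, 22, -20, 0, 0, 0],
    [0, 22.5, -20, 0, 0, 0],
    [0, 0, -25, 0, 0, 0],
    [0, 0, -25, 0, 0, 0],
    [0, 0, -25, 0, 0, 0],
    [0, 0, -25, 0, 0, 0],
    [0, 0, -20, 0, 0, 0],
    [0, 0, -10, 0, 0, 0],
    [0, 0, -3, 0, 0, 0],
    [0, 0, 0, 0, 0, 0],
    [0, 0, 0, 0, 0, 0]
  ]
}}

```text
clock: 46.95
position: [0.3822, 0.3277, -0.0135]
ee_rot: [-3.137, 0.006, -0.003]
force: [0.4, 0.5, 1.4]
width: 0.602
gripper_force: 0.0
```

Call:
{"op": "step_arm", "data": {
  "steps": [
    [0, 0, 0, 0, 0, 0],
    [0, 0, 0, 0, 0, 0],
    [0, 0, 0, 0, 0, 0],
    [0, 0, 0, 0, 0, 0],
    [0, 0, 0, 0, 0, 0],
    [0, 0, 0, 0, 0, 0],
    [0, 0, 0, 0, 0, 0],
    [0, 0, 0, 0, 0, 0]
  ],
  "gripper": 0.1,
  "force": 25
}}

```text
clock: 47.62
position: [0.382, 0.3278, -0.014]
ee_rot: [-3.137, 0.006, -0.002]
force: [-0.3, -1.1, 6.6]
width: 0.278
gripper_force: 25.0
```

Call:
{"op": "step_arm", "data": {
  "steps": [
    [0, 0, 15, 0, 0, 0],
    [0, 0, 25, 0, 0, 0],
    [0, 0, 25, 0, 0, 0],
    [0, 0, 25, 0, 0, 0],
    [0, 0, 25, 0, 0, 0],
    [20, -4, 0, 0, 0, 0],
    [30, -6, 0, 0, 0, 0],
    [30, -6, 0, 0, 0, 0],
    [30, -6, 0, 0, 0, 0],
    [20, -4, 0, 0, 0, 0],
    [10, -2, 0, 0, 0, 0],
    [0, 0, 0, 0, 0, 0],
    [0, 0, 0, 0, 0, 0],
    [0, 0, 0, 0, 0, 0]
  ]
}}

```text
clock: 48.78
position: [0.5197, 0.3004, 0.1006]
ee_rot: [-3.137, 0.003, 0.001]
force: [0.2, 0.1, -0.1]
width: 0.276
gripper_force: 25.0
```

```bash
python3 -c "
from h import *
tool()
w,c=snap('wrist','w10')
t,ct=snap('top','t10')
"
```

```text
rep [0.5197 0.3004 0.1006] realtip [0.5198 0.3003 0.1326] x [ 1.     -0.0021 -0.0004] y [-0.0021 -1.     -0.0043] z [-0.0004  0.0043 -1.    ] j [-0.3264  0.5216 -0.4091  1.7209  0.2422  0.9471 -2.4016] w 0.27620044311167824 t 48.7833
```

Call:
{"op": "step_arm", "data": {
  "steps": [
    [2.5, 0, 0, 0, 0, 0],
    [0, 0, -10, 0, 0, 0],
    [0, 0, -10, 0, 0, 0],
    [0, 0, -7, 0, 0, 0],
    [0, 0, -4, 0, 0, 0],
    [0, 0, -3, 0, 0, 0],
    [0, 0, -3, 0, 0, 0],
    [0, 0, 0, 0, 0, 0],
    [0, 0, 0, 0, 0, 0],
    [0, 0, 0, 0, 0, 0]
  ]
}}

```text
clock: 49.72
position: [0.5245, 0.2997, 0.064]
ee_rot: [-3.137, 0.006, -0.002]
force: [0.5, -0.9, -0.3]
width: 0.276
gripper_force: 25.0
```

Call:
{"op": "step_arm", "data": {
  "steps": [
    [0, 0, -2, 0, 0, 0],
    [0, 0, -2, 0, 0, 0],
    [0, 0, -1, 0, 0, 0],
    [0, 0, 0, 0, 0, 0],
    [0, 0, 0, 0, 0, 0]
  ]
}}

```text
clock: 50.13
position: [0.5242, 0.2995, 0.0587]
ee_rot: [-3.137, 0.006, -0.001]
force: [0.6, -0.7, -0.7]
width: 0.278
gripper_force: 25.0
```

Call:
{"op": "step_arm", "data": {
  "steps": [
    [0, 0, -1, 0, 0, 0],
    [0, 0, 0, 0, 0, 0],
    [0, 0, 0, 0, 0, 0]
  ]
}}

```text
clock: 50.38
position: [0.5244, 0.2997, 0.0581]
ee_rot: [-3.137, 0.006, -0.002]
force: [-0.8, -1.2, 4.0]
width: 0.275
gripper_force: 25.0
```

Call:
{"op": "step_arm", "data": {
  "steps": [
    [0, 0, 0, 0, 0, 0],
    [0, 0, 0, 0, 0, 0],
    [0, 0, 0, 0, 0, 0],
    [0, 0, 0, 0, 0, 0],
    [0, 0, 0, 0, 0, 0]
  ],
  "gripper": 0.6
}}

```text
clock: 50.8
position: [0.5243, 0.2996, 0.0576]
ee_rot: [-3.137, 0.006, -0.001]
force: [-0.8, -0.9, 0.2]
width: 0.576
gripper_force: 0.0
```

Call:
{"op": "step_arm", "data": {
  "steps": [
    [0, 0, 10, 0, 0, 0],
    [0, 0, 25, 0, 0, 0],
    [0, 0, 25, 0, 0, 0],
    [0, 0, 30, 0, 0, 0],
    [0, 0, 30, 0, 0, 0],
    [-10, -30, 30, 0, 0, 0],
    [-10, -30, 30, 0, 0, 0],
    [-10, -30, 20, 0, 0, 0],
    [-10, -30, 0, 0, 0, 0],
    [0, 0, 0, 0, 0, 0],
    [0, 0, 0, 0, 0, 0]
  ]
}}

```text
clock: 51.72
position: [0.4853, 0.1805, 0.2564]
ee_rot: [-3.138, 0.011, -0.005]
force: [0.3, 0.2, 0.6]
width: 0.606
gripper_force: 0.0
```

```bash
python3 -c "
from h import *
tool()
w,c=snap('wrist','w11');np.save('cw11.npy',c,allow_pickle=True)
h=cv2.cvtColor(w,cv2.COLOR_BGR2HSV);m=((h[...,1]<130)&(h[...,2]<90)).astype(np.uint8);m[262:]=0
for k in cv2.findContours(m,0,1)[0]:
    if cv2.contourArea(k)>500:
        r=cv2.boundingRect(k);print(r,cv2.contourArea(k),plane(c,(r[0]+r[2]/2-.5,r[1]+r[3]/2-.5),.085),cv2.fitEllipse(cv2.convexHull(k)))
        p=plane(c,[(r[0],r[1]+r[3]/2),(r[0]+r[2],r[1]+r[3]/2)],.085);print('diam',np.linalg.norm(p[0]-p[1]))
m=((h[...,1]<60)&(h[...,2]>100)).astype(np.uint8);m[262:]=0
for k in cv2.findContours(m,0,1)[0]:
    if cv2.contourArea(k)>100: print('white',cv2.boundingRect(k),cv2.contourArea(k))
"
```

```text
rep [0.4853 0.1805 0.2564] realtip [0.4852 0.1804 0.2884] x [ 1.     -0.007   0.0029] y [-0.007  -1.     -0.0039] z [ 0.0029  0.0039 -1.    ] j [-0.1097  0.2452 -0.4306  1.7127  0.1068  1.2028 -2.1448] w 0.6062165926180243 t 51.7167
(127, 103, 115, 113) 9399.5 [[0.5239 0.2977 0.085 ]] ((183.5001678466797, 158.87791442871094), (109.57357025146484, 117.8867416381836), 131.69354248046875)
diam 0.10024595382955806
white (363, 223, 39, 37) 903.0
```

Lid is seated, with contact felt at the expected height and a level 100 mm disc seen. Now re-measuring the blocks.

Call:
{"op": "step_arm", "data": {
  "steps": [
    [-5, -35, 2, 0, 0, 0],
    [-5, -35, 2, 0, 0, 0],
    [-5, -35, 2, 0, 0, 0],
    [-5, -35, 2, 0, 0, 0],
    [-5, -35, 2, 0, 0, 0],
    [-5, -35, 2, 0, 0, 0],
    [-5, -35, 2, 0, 0, 0],
    [-5, -35, 2, 0, 0, 0],
    [-5, -35, 2, 0, 0, 0],
    [-5, -35, 2, 0, 0, 0],
    [-5, -10, 0, 0, 0, 0],
    [-5, -5, 0, 0, 0, 0],
    [0, 0, 0, 0, 0, 0],
    [0, 0, 0, 0, 0, 0]
  ],
  "gripper": 1
}}

```text
clock: 52.93
position: [0.4257, -0.1811, 0.2749]
ee_rot: [-3.137, 0.003, -0.001]
force: [0.2, 0.0, 0.7]
width: 1.0
gripper_force: 0.0
```

```bash
cat >> h.py <<'E'
def blocks(im,c,z=.038,rows=268):
    h=cv2.cvtColor(im,cv2.COLOR_BGR2HSV)
    m=cv2.inRange(h,np.array((15,60,70)),np.array((30,180,255)));m[rows:]=0
    m=cv2.morphologyEx(m,cv2.MORPH_OPEN,np.ones((5,5)))
    out=[]
    for k in cv2.findContours(m,0,1)[0]:
        if cv2.contourArea(k)<600: continue
        q=plane(c,k[:,0],z);r=cv2.minAreaRect((q[:,:2]*1000).astype(np.float32))
        (cx,cy),(a,b),an=r
        if a<b:a,b,an=b,a,an-90
        an=(an+90)%180-90
        print(np.round([cx,cy],1),'size',round(a,1),round(b,1),'yaw',round(an,1),'area',round(cv2.contourArea((q[:,:2]*1000).astype(np.float32))),'px',cv2.boundingRect(k))
E
python3 -c "
from h import *
tool();w,c=snap('wrist','w12');np.save('cw12.npy',c,allow_pickle=True);blocks(w,c)
t,ct=snap('top','t12');blocks(t[230:330,370:480],dict(ct,cx=ct['cx']-370,cy=ct['cy']-230)) if 0 else None
for i in (1,2):
    print('w',i);blocks(cv2.imread(f'pics/w{i}.png'),np.load(f'cw{i}.npy',allow_pickle=True).item())
cv2.imwrite('pics/w12s.png',w)
"
```

```text
rep [ 0.4257 -0.1811  0.2749] realtip [ 0.4257 -0.1812  0.3069] x [ 1.     -0.0019  0.0008] y [-0.0019 -1.     -0.005 ] z [ 0.0008  0.005  -1.    ] j [ 0.435   0.1159 -0.1604  1.8094  0.0143  1.2184 -1.3019] w 1.0001701325121302 t 52.9333
[401.5  65. ] size 78.3 32.4 yaw 85.1 area 2106 px (51, 196, 75, 34)
[ 399.8 -266.1] size 91.2 51.0 yaw -10.2 area 4407 px (369, 170, 63, 88)
[ 410.7 -118. ] size 88.7 50.3 yaw -7.2 area 4249 px (234, 160, 54, 87)
[447.7  61. ] size 78.6 31.1 yaw 84.6 area 1942 px (47, 152, 78, 35)
[ 514.3 -280.1] size 89.0 51.4 yaw -17.0 area 4363 px (383, 49, 77, 103)
[580.9  -7.6] size 256.5 49.0 yaw 89.9 area 11388 px (0, 0, 273, 57)
w 1
[400.9  62.3] size 78.4 31.5 yaw 84.7 area 1991 px (38, 189, 73, 32)
[ 398.8 -268.1] size 90.6 51.0 yaw -10.4 area 4402 px (347, 163, 61, 86)
[ 410.2 -119.8] size 89.0 50.4 yaw -7.9 area 4213 px (215, 153, 52, 85)
[446.5  58.2] size 78.7 32.9 yaw 84.9 area 1995 px (34, 145, 76, 36)
[ 513.6 -282.6] size 89.4 50.9 yaw -17.4 area 4366 px (359, 46, 74, 100)
[579.7 -13.5] size 252.5 45.8 yaw -89.9 area 10391 px (0, 0, 254, 52)
w 2
[408.8  73. ] size 73.3 21.3 yaw -90.0 area 1203 px (192, 248, 69, 20)
[ 420.3 -265.6] size 64.5 54.8 yaw 80.6 area 2985 px (510, 219, 70, 49)
[ 427.2 -120.5] size 64.9 52.4 yaw -7.7 area 2967 px (381, 209, 56, 59)
[450.4  68.3] size 72.5 34.9 yaw 85.0 area 1946 px (193, 202, 71, 37)
[ 515.4 -276.3] size 89.1 64.7 yaw -17.3 area 5350 px (525, 108, 92, 99)
[608.7  -0.6] size 257.2 95.6 yaw -89.9 area 23514 px (150, 0, 280, 110)
```

Candidates in w12: pine blocks at px (261,203), (400,214), (421,100) with warm yellow tops of 89x50 mm, versus the grey look-alikes. I'll confirm in one crop.

```bash
python3 -c "
import cv2;w=cv2.imread('pics/w12.png');cv2.imwrite('pics/crop12.png',cv2.resize(w[30:270,200:520],None,fx=2.4,fy=2.4))"
```

```text
(no output)
```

View pics/crop12.png

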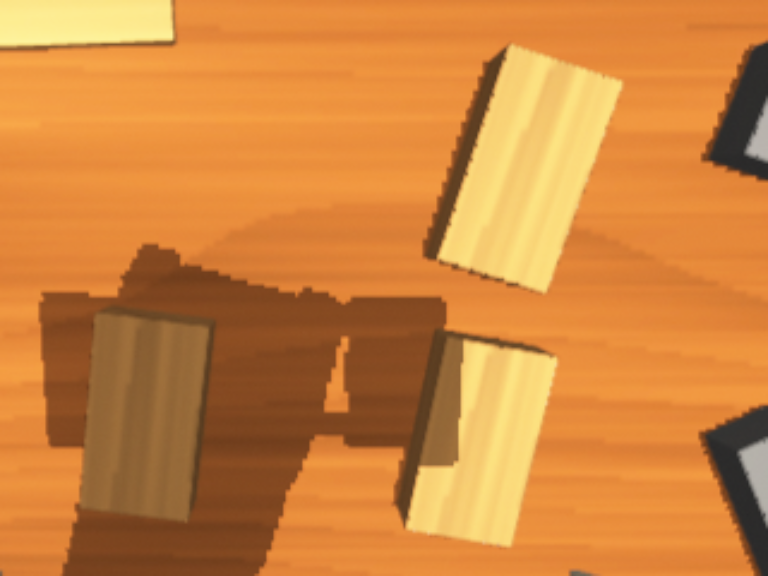

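Three pine blocks confirmed (yellow tops); the grey ones at the right edge stay untouched. Picking block B.

Call:
{"op": "step_arm", "data": {
  "steps": [
    [-5, 21, -20, 0, 0, -0.066],
    [-5, 21, -20, 0, 0, -0.066],
    [-5, 20, -30, 0, 0, 0],
    [0, 0, -30, 0, 0, 0],
    [0, 0, -30, 0, 0, 0],
    [0, 0, -30, 0, 0, 0],
    [0, 0, -30, 0, 0, 0],
    [0, 0, -30, 0, 0, 0],
    [0, 0, -25, 0, 0, 0],
    [0, 0, -20, 0, 0, 0],
    [0, 0, 0, 0, 0, 0],
    [0, 0, 0, 0, 0, 0]
  ],
  "gripper": 0.8
}}

```text
clock: 54.03
position: [0.4099, -0.1194, 0.0097]
ee_rot: [-3.13, 0.21, 0.001]
force: [0.2, -0.7, -0.6]
width: 0.8
gripper_force: 0.0
```

```bash
python3 -c "
from h import *
tool()"
```

```text
rep [ 0.4099 -0.1194  0.0097] realtip [ 0.4099 -0.1196  0.0417] x [ 0.991  -0.1336 -0.0012] y [-0.1336 -0.991  -0.005 ] z [-0.0005  0.0051 -1.    ] j [ 0.3051  0.4058 -0.1787  2.2234  0.1309  0.5232 -1.6777] w 0.8003971985931359 t 54.0333
```

Call:
{"op": "step_arm", "data": {
  "steps": [
    [0, 0, -13, 0, 0, 0],
    [0, 0, -10, 0, 0, 0],
    [0, 0, -2.7, 0, 0, 0],
    [0, 0, 0, 0, 0, 0],
    [0, 0, 0, 0, 0, 0]
  ]
}}

```text
clock: 54.45
position: [0.411, -0.1206, -0.0146]
ee_rot: [-3.13, 0.213, -0.004]
force: [-1.1, -0.4, -0.2]
width: 0.8
gripper_force: 0.0
```

Call:
{"op": "step_arm", "data": {
  "steps": [
    [0, 0, 0, 0, 0, 0],
    [0, 0, 0, 0, 0, 0],
    [0, 0, 0, 0, 0, 0],
    [0, 0, 0, 0, 0, 0],
    [0, 0, 0, 0, 0, 0],
    [0, 0, 0, 0, 0, 0],
    [0, 0, 0, 0, 0, 0]
  ],
  "gripper": 0.3,
  "force": 30
}}

```text
clock: 55.03
position: [0.4105, -0.1207, -0.0153]
ee_rot: [-3.13, 0.213, -0.003]
force: [0.0, 0.6, 6.8]
width: 0.542
gripper_force: 30.0
```

Call:
{"op": "step_arm", "data": {
  "steps": [
    [0, 0, 10, 0, 0, 0],
    [0, 0, 20, 0, 0, 0],
    [0, 0, 25, 0, 0, 0],
    [0, 0, 25, 0, 0, 0],
    [0, 0, 0, 0, 0, 0],
    [0, 0, 0, 0, 0, 0]
  ]
}}

```text
clock: 55.53
position: [0.4111, -0.1212, 0.0654]
ee_rot: [-3.131, 0.214, -0.006]
force: [0.6, -0.2, -1.6]
width: 0.542
gripper_force: 30.0
```

```bash
cat >> h.py <<'E'
psi=.028;JX=np.array([np.cos(psi),np.sin(psi),0]);JY=np.array([-np.sin(psi),np.cos(psi),0]);JC=np.array([.672,.137,0])
def yawR(a): return (R.from_rotvec([0,0,a])*R.from_rotvec([np.pi,0,0])).as_matrix()
E
python3 -c "
from h import *
tool()
goto(yawR(psi),JC-.048*JX-.028*JY+[0,0,.06],np.zeros(3),12)"
```

```text
rep [ 0.4111 -0.1212  0.0654] realtip [ 0.411  -0.1213  0.0974] x [ 0.9907 -0.136   0.0038] y [-0.136  -0.9907 -0.0038] z [ 0.0043  0.0033 -1.    ] j [ 0.3339  0.3045 -0.2042  2.1736  0.0922  0.6677 -1.6406] w 0.5419805666776543 t 55.5333
total mm [213.7 228.8  -5.4] rot [-0.004  0.004  0.164] per row [17.8 19.1 -0.4] [-0.0003  0.0003  0.0137] rep target [0.6248 0.1077 0.06  ]
```

Call:
{"op": "step_arm", "data": {
  "steps": [
    [17.8, 19.1, -0.4, 0, 0, 0.0137],
    [17.8, 19.1, -0.4, 0, 0, 0.0137],
    [17.8, 19.1, -0.4, 0, 0, 0.0137],
    [17.8, 19.1, -0.4, 0, 0, 0.0137],
    [17.8, 19.1, -0.4, 0, 0, 0.0137],
    [17.8, 19.1, -0.4, 0, 0, 0.0137],
    [17.8, 19.1, -0.4, 0, 0, 0.0137],
    [17.8, 19.1, -0.4, 0, 0, 0.0137],
    [17.8, 19.1, -0.4, 0, 0, 0.0137],
    [17.8, 19.1, -0.4, 0, 0, 0.0137],
    [17.8, 19.1, -0.4, 0, 0, 0.0137],
    [17.8, 18.7, -0.4, 0, 0, 0.0137],
    [0, 0, -15, 0, 0, 0],
    [0, 0, -15, 0, 0, 0],
    [0, 0, -12, 0, 0, 0],
    [0, 0, 0, 0, 0, 0],
    [0, 0, 0, 0, 0, 0]
  ]
}}

```text
clock: 56.95
position: [0.6225, 0.1074, 0.0161]
ee_rot: [-3.138, -0.044, 0.003]
force: [0.2, -0.8, -1.0]
width: 0.543
gripper_force: 30.0
```

```bash
python3 -c "
from h import *
tool()
goto(yawR(psi),JC-.048*JX-.028*JY+[0,0,-.003],np.zeros(3),1)"
```

```text
rep [0.6225 0.1074 0.0161] realtip [0.6226 0.1073 0.0481] x [ 0.9996  0.0282 -0.002 ] y [ 0.0282 -0.9996 -0.0035] z [-0.0021  0.0034 -1.    ] j [-0.1016  0.6443 -0.2269  1.7146  0.1832  0.8046 -1.9547] w 0.542713774639227 t 56.95
total mm [  2.3   0.2 -19.1] rot [-0.003 -0.002 -0.   ] per row [  2.3   0.2 -19.1] [-0.0034 -0.0021 -0.0002] rep target [ 0.6248  0.1077 -0.003 ]
```

Call:
{"op": "step_arm", "data": {
  "steps": [
    [0, 0, -8, 0, 0, 0],
    [0, 0, -6, 0, 0, 0],
    [0, 0, -3, 0, 0, 0],
    [0, 0, -1.5, 0, 0, 0],
    [0, 0, 0, 0, 0, 0],
    [0, 0, 0, 0, 0, 0]
  ]
}}

```text
clock: 57.45
position: [0.6239, 0.108, -0.0007]
ee_rot: [-3.137, -0.044, -0.002]
force: [-1.1, 0.2, -1.3]
width: 0.541
gripper_force: 30.0
```

Call:
{"op": "step_arm", "data": {
  "steps": [
    [0, 1, 0, 0, 0, 0],
    [0, 1, 0, 0, 0, 0],
    [0, 0, 0, 0, 0, 0],
    [0, 0, 0, 0, 0, 0]
  ]
}}

```text
clock: 57.78
position: [0.6239, 0.1103, -0.0007]
ee_rot: [-3.137, -0.045, -0.002]
force: [-0.3, -0.2, -0.1]
width: 0.535
gripper_force: 30.0
```

Call:
{"op": "step_arm", "data": {
  "steps": [
    [0, 1, 0, 0, 0, 0],
    [0, 0, 0, 0, 0, 0],
    [0, 0, 0, 0, 0, 0]
  ]
}}

```text
clock: 58.03
position: [0.6238, 0.1112, -0.0009]
ee_rot: [-3.137, -0.045, -0.002]
force: [-0.8, 0.3, -1.1]
width: 0.539
gripper_force: 30.0
```

Call:
{"op": "step_arm", "data": {
  "steps": [
    [0, 0.7, 0, 0, 0, 0],
    [0, 0.7, 0, 0, 0, 0],
    [0, 0, 0, 0, 0, 0],
    [0, 0, 0, 0, 0, 0]
  ]
}}

```text
clock: 58.37
position: [0.6238, 0.1125, -0.0009]
ee_rot: [-3.137, -0.045, -0.002]
force: [0.3, -0.5, 0.2]
width: 0.541
gripper_force: 30.0
```

Call:
{"op": "step_arm", "data": {
  "steps": [
    [0, 0.7, 0, 0, 0, 0],
    [0, 0, 0, 0, 0, 0],
    [0, 0, 0, 0, 0, 0]
  ]
}}

```text
clock: 58.62
position: [0.6238, 0.1132, -0.0009]
ee_rot: [-3.137, -0.045, -0.002]
force: [0.1, 0.4, -0.9]
width: 0.544
gripper_force: 30.0
```

Call:
{"op": "step_arm", "data": {
  "steps": [
    [0, 1, 0, 0, 0, 0],
    [0, 0, 0, 0, 0, 0],
    [0, 0, 0, 0, 0, 0]
  ]
}}

```text
clock: 58.87
position: [0.6238, 0.1143, -0.0009]
ee_rot: [-3.137, -0.045, -0.002]
force: [-0.5, 0.6, -0.0]
width: 0.539
gripper_force: 30.0
```

Call:
{"op": "step_arm", "data": {
  "steps": [
    [0, 1, 0, 0, 0, 0],
    [0, 0, 0, 0, 0, 0],
    [0, 0, 0, 0, 0, 0]
  ]
}}

```text
clock: 59.12
position: [0.6239, 0.1147, -0.0009]
ee_rot: [-3.137, -0.044, -0.002]
force: [0.5, -2.0, -0.3]
width: 0.543
gripper_force: 30.0
```

Call:
{"op": "step_arm", "data": {
  "steps": [
    [0, 0, -1, 0, 0, 0],
    [0, 0, -1, 0, 0, 0],
    [0, 0, -0.5, 0, 0, 0],
    [1, 0, 0, 0, 0, 0],
    [1, 0, 0, 0, 0, 0],
    [0, 0, 0, 0, 0, 0],
    [0, 0, 0, 0, 0, 0]
  ]
}}

```text
clock: 59.7
position: [0.6247, 0.1148, -0.0032]
ee_rot: [-3.138, -0.045, 0.001]
force: [-5.3, -2.6, 7.7]
width: 0.546
gripper_force: 30.0
```

Call:
{"op": "step_arm", "data": {
  "steps": [
    [1, 0, 0, 0, 0, 0],
    [0, 0, 0, 0, 0, 0],
    [0, 0, 0, 0, 0, 0]
  ]
}}

```text
clock: 59.95
position: [0.6257, 0.1148, -0.0032]
ee_rot: [-3.138, -0.045, 0.001]
force: [-5.5, -3.3, 6.4]
width: 0.542
gripper_force: 30.0
```

Call:
{"op": "step_arm", "data": {
  "steps": [
    [1, 0, 0, 0, 0, 0],
    [0, 0, 0, 0, 0, 0],
    [0, 0, 0, 0, 0, 0]
  ]
}}

```text
clock: 60.2
position: [0.6267, 0.1148, -0.0032]
ee_rot: [-3.138, -0.045, 0.001]
force: [-5.5, -3.2, 7.0]
width: 0.542
gripper_force: 30.0
```

Call:
{"op": "step_arm", "data": {
  "steps": [
    [1, 0, 0, 0, 0, 0],
    [0, 0, 0, 0, 0, 0],
    [0, 0, 0, 0, 0, 0]
  ]
}}

```text
clock: 60.45
position: [0.6277, 0.1149, -0.0032]
ee_rot: [-3.138, -0.045, 0.001]
force: [-6.1, -2.6, 8.3]
width: 0.542
gripper_force: 30.0
```

Call:
{"op": "step_arm", "data": {
  "steps": [
    [1, 0, 0, 0, 0, 0],
    [0, 0, 0, 0, 0, 0],
    [0, 0, 0, 0, 0, 0]
  ]
}}

```text
clock: 60.7
position: [0.6287, 0.1149, -0.0032]
ee_rot: [-3.138, -0.045, 0.001]
force: [-4.8, -3.6, 6.7]
width: 0.538
gripper_force: 30.0
```

Call:
{"op": "step_arm", "data": {
  "steps": [
    [1, 0, 0, 0, 0, 0],
    [0, 0, 0, 0, 0, 0],
    [0, 0, 0, 0, 0, 0]
  ]
}}

```text
clock: 60.95
position: [0.6288, 0.1149, -0.0032]
ee_rot: [-3.138, -0.045, 0.004]
force: [-9.1, -3.4, 10.8]
width: 0.542
gripper_force: 30.0
```

Call:
{"op": "step_arm", "data": {
  "steps": [
    [1, 0, 0, 0, 0, 0],
    [0, 0, 0, 0, 0, 0],
    [0, 0, 0, 0, 0, 0]
  ]
}}

```text
clock: 61.2
position: [0.6287, 0.1149, -0.0032]
ee_rot: [-3.138, -0.045, 0.006]
force: [-12.2, -4.0, 13.2]
width: 0.542
gripper_force: 30.0
```

Call:
{"op": "step_arm", "data": {
  "steps": [
    [1, 0, 0, 0, 0, 0],
    [0, 0, 0, 0, 0, 0],
    [0, 0, 0, 0, 0, 0]
  ]
}}

```text
clock: 61.45
position: [0.6287, 0.1149, -0.0032]
ee_rot: [-3.138, -0.045, 0.009]
force: [-15.5, -3.5, 16.7]
width: 0.54
gripper_force: 30.0
```

Call:
{"op": "step_arm", "data": {
  "steps": [
    [-2.5, 0, 0.5, 0, 0, 0],
    [0, 0, 0, 0, 0, 0]
  ]
}}

```text
clock: 61.62
position: [0.6289, 0.1149, -0.003]
ee_rot: [-3.138, -0.045, 0.002]
force: [-4.8, -2.1, 2.2]
width: 0.546
gripper_force: 30.0
```

Call:
{"op": "step_arm", "data": {
  "steps": [
    [0, 0, 0, 0, 0, 0],
    [0, 0, 0, 0, 0, 0],
    [0, 0, 0, 0, 0, 0],
    [0, 0, 0, 0, 0, 0]
  ],
  "gripper": 0.7
}}

```text
clock: 61.95
position: [0.6308, 0.1155, -0.0029]
ee_rot: [-3.137, -0.045, -0.003]
force: [0.8, -0.0, 1.0]
width: 0.697
gripper_force: 0.0
```

Call:
{"op": "step_arm", "data": {
  "steps": [
    [0, 0, 15, 0, 0, 0],
    [0, 0, 30, 0, 0, 0],
    [0, 0, 30, 0, 0, 0],
    [0, 0, 30, 0, 0, 0],
    [-10, -30, 30, 0, 0, 0],
    [-20, -30, 30, 0, 0, 0],
    [-20, -30, 30, 0, 0, 0],
    [-20, -30, 25, 0, 0, 0],
    [-20, -35, 20, 0, 0, 0],
    [-20, -35, 20, 0, 0, 0],
    [-20, -35, 15, 0, 0, 0],
    [-20, -35, 0, 0, 0, 0],
    [-25, -35, 0, 0, 0, 0],
    [-20, -20, 0, 0, 0, 0],
    [0, 0, 0, 0, 0, 0],
    [0, 0, 0, 0, 0, 0]
  ]
}}

```text
clock: 63.28
position: [0.4449, -0.1844, 0.2597]
ee_rot: [-3.138, -0.039, -0.003]
force: [0.5, 0.1, -0.8]
width: 0.7
gripper_force: 0.0
```

```bash
python3 -c "
from h import *
tool();w,c=snap('wrist','w13b');np.save('cw13.npy',c,allow_pickle=True);blocks(w,c)
"
```

```text
rep [ 0.4449 -0.1844  0.2597] realtip [ 0.4448 -0.1845  0.2917] x [0.9997 0.0247 0.0018] y [ 0.0247 -0.9997 -0.0037] z [ 0.0017  0.0038 -1.    ] j [ 0.4217  0.1574 -0.1574  1.7982  0.0221  1.1873 -1.2881] w 0.7000660536149435 t 63.2833
[402.2  65. ] size 78.0 32.0 yaw 84.8 area 2078 px (39, 210, 77, 35)
[ 404.4 -266.7] size 85.1 51.5 yaw -10.0 area 3922 px (366, 190, 65, 78)
[448.8  60.7] size 78.6 32.1 yaw 85.0 area 2028 px (36, 164, 80, 38)
[ 514.6 -279.8] size 89.1 51.9 yaw -17.0 area 4393 px (381, 71, 80, 104)
[588.6  -8.1] size 254.5 55.1 yaw -88.5 area 12196 px (0, 0, 271, 66)
[598.5 100.3] size 32.9 22.8 yaw -8.3 area 605 px (0, 0, 26, 38)
```

Call:
{"op": "step_arm", "data": {
  "steps": [
    [-11.3, -20.6, -15, 0, 0, -0.068],
    [-11.3, -20.6, -15, 0, 0, -0.068],
    [-11.3, -20.6, -20, 0, 0, -0.067],
    [-11.3, -20.6, -30, 0, 0, 0],
    [0, 0, -30, 0, 0, 0],
    [0, 0, -30, 0, 0, 0],
    [0, 0, -30, 0, 0, 0],
    [0, 0, -30, 0, 0, 0],
    [0, 0, -25, 0, 0, 0],
    [0, 0, -20, 0, 0, 0],
    [0, 0, -15, 0, 0, 0],
    [0, 0, -10, 0, 0, 0],
    [0, 0, -5.5, 0, 0, 0],
    [0, 0, 0, 0, 0, 0],
    [0, 0, 0, 0, 0, 0]
  ],
  "gripper": 0.78
}}

```text
clock: 64.58
position: [0.4011, -0.2651, -0.0158]
ee_rot: [-3.126, 0.272, -0.003]
force: [0.5, 0.1, 0.3]
width: 0.78
gripper_force: 0.0
```

```bash
python3 -c "
from h import *
tool()"
```

```text
rep [ 0.4011 -0.2651 -0.0158] realtip [ 0.4011 -0.2652  0.0162] x [ 0.9849 -0.1729  0.0016] y [-0.1729 -0.9849 -0.0043] z [ 0.0023  0.004  -1.    ] j [ 0.5242  0.5054 -0.0624  2.1237  0.0521  0.5136 -1.3205] w 0.7802858827313116 t 64.5833
```

Call:
{"op": "step_arm", "data": {
  "steps": [
    [0, 0, 0, 0, 0, 0],
    [0, 0, 0, 0, 0, 0],
    [0, 0, 0, 0, 0, 0],
    [0, 0, 0, 0, 0, 0],
    [0, 0, 0, 0, 0, 0],
    [0, 0, 0, 0, 0, 0],
    [0, 0, 0, 0, 0, 0]
  ],
  "gripper": 0.3
}}

```text
clock: 65.17
position: [0.4007, -0.2657, -0.0156]
ee_rot: [-3.126, 0.274, -0.004]
force: [-1.1, -0.1, 5.7]
width: 0.541
gripper_force: 30.0
```

Call:
{"op": "step_arm", "data": {
  "steps": [
    [0, 0, 10, 0, 0, 0],
    [0, 0, 20, 0, 0, 0],
    [0, 0, 25, 0, 0, 0],
    [0, 0, 25, 0, 0, 0],
    [0, 0, 0, 0, 0, 0],
    [0, 0, 0, 0, 0, 0]
  ]
}}

```text
clock: 65.67
position: [0.4013, -0.2659, 0.0656]
ee_rot: [-3.127, 0.274, -0.007]
force: [-0.1, -0.9, -2.0]
width: 0.54
gripper_force: 30.0
```

```bash
sed -i 's/JC=np.array(\[.672,.137,0\])/JC=np.array([.6725,.1412,0])/' h.py; python3 -c "
from h import *
tool()
goto(yawR(psi),JC-.049*JX-.108*JY+[0,0,.055],np.zeros(3),13)"
```

```text
rep [ 0.4013 -0.2659  0.0656] realtip [ 0.4012 -0.266   0.0976] x [ 0.9848 -0.1739  0.0042] y [-0.1738 -0.9848 -0.0032] z [ 0.0047  0.0024 -1.    ] j [ 0.5344  0.3673 -0.0719  2.063   0.0331  0.7093 -1.3033] w 0.5402524869622819 t 65.6667
total mm [225.2 297.8 -10.6] rot [-0.003  0.004  0.203] per row [17.3 22.9 -0.8] [-0.0002  0.0003  0.0156] rep target [0.6265 0.0319 0.055 ]
```

Call:
{"op": "step_arm", "data": {
  "steps": [
    [17.3, 22.9, -0.8, 0, 0, 0.0156],
    [17.3, 22.9, -0.8, 0, 0, 0.0156],
    [17.3, 22.9, -0.8, 0, 0, 0.0156],
    [17.3, 22.9, -0.8, 0, 0, 0.0156],
    [17.3, 22.9, -0.8, 0, 0, 0.0156],
    [17.3, 22.9, -0.8, 0, 0, 0.0156],
    [17.3, 22.9, -0.8, 0, 0, 0.0156],
    [17.3, 22.9, -0.8, 0, 0, 0.0156],
    [17.3, 22.9, -0.8, 0, 0, 0.0156],
    [17.3, 22.9, -0.8, 0, 0, 0.0156],
    [17.3, 22.9, -0.8, 0, 0, 0.0156],
    [17.3, 22.9, -0.8, 0, 0, 0.0156],
    [17.3, 22.9, -0.8, 0, 0, 0.0156],
    [0, 0, -15, 0, 0, 0],
    [0, 0, -15, 0, 0, 0],
    [0, 0, -12, 0, 0, 0],
    [0, 0, 0, 0, 0, 0],
    [0, 0, 0, 0, 0, 0]
  ]
}}

```text
clock: 67.17
position: [0.624, 0.0318, 0.0103]
ee_rot: [-3.138, -0.043, 0.003]
force: [0.0, 0.4, -0.6]
width: 0.54
gripper_force: 30.0
```

```bash
python3 -c "
from h import *
tool()
goto(yawR(psi),JC-.0445*JX-.108*JY+[0,0,-.0033],np.zeros(3),1)"
```

```text
rep [0.624  0.0318 0.0103] realtip [0.6241 0.0316 0.0423] x [ 0.9996  0.0277 -0.0018] y [ 0.0277 -0.9996 -0.0038] z [-0.0019  0.0038 -1.    ] j [-0.0426  0.6351 -0.1351  1.7422  0.109   0.773  -1.773 ] w 0.54042653909169 t 67.1667
total mm [  7.    0.2 -13.6] rot [-0.004 -0.002  0.   ] per row [  7.    0.2 -13.6] [-0.0038 -0.0019  0.0003] rep target [ 0.631   0.032  -0.0033]
```

Call:
{"op": "step_arm", "data": {
  "steps": [
    [0, 0, -8, 0, 0, 0],
    [0, 0, -4, 0, 0, 0],
    [0, 0, -1.5, 0, 0, 0],
    [1.5, 0, 0, 0, 0, 0],
    [1.5, 0, 0, 0, 0, 0],
    [1.5, 0, 0, 0, 0, 0],
    [0, 0, 0, 0, 0, 0],
    [0, 0, 0, 0, 0, 0]
  ]
}}

```text
clock: 67.83
position: [0.6301, 0.0324, -0.0018]
ee_rot: [-3.137, -0.044, -0.002]
force: [-0.1, -1.0, -0.6]
width: 0.541
gripper_force: 30.0
```

Call:
{"op": "step_arm", "data": {
  "steps": [
    [1, 0, 0, 0, 0, 0],
    [1, 0, 0, 0, 0, 0],
    [0, 0, 0, 0, 0, 0],
    [0, 0, 0, 0, 0, 0]
  ]
}}

```text
clock: 68.17
position: [0.6318, 0.0323, -0.002]
ee_rot: [-3.137, -0.044, -0.002]
force: [-0.3, 0.5, -0.8]
width: 0.541
gripper_force: 30.0
```

Call:
{"op": "step_arm", "data": {
  "steps": [
    [1, 0, 0, 0, 0, 0],
    [0, 0, 0, 0, 0, 0],
    [0, 0, 0, 0, 0, 0]
  ]
}}

```text
clock: 68.42
position: [0.6323, 0.0323, -0.0022]
ee_rot: [-3.137, -0.044, -0.0]
force: [-2.7, -1.0, 0.1]
width: 0.542
gripper_force: 30.0
```

Call:
{"op": "step_arm", "data": {
  "steps": [
    [1, 0, 0, 0, 0, 0],
    [0, 0, 0, 0, 0, 0],
    [0, 0, 0, 0, 0, 0]
  ]
}}

```text
clock: 68.67
position: [0.6323, 0.0323, -0.0024]
ee_rot: [-3.137, -0.045, 0.003]
force: [-5.8, -0.3, 2.0]
width: 0.543
gripper_force: 30.0
```

Call:
{"op": "step_arm", "data": {
  "steps": [
    [-1, 0, -1, 0, 0, 0],
    [0, 0, 0, 0, 0, 0]
  ]
}}

```text
clock: 68.83
position: [0.6323, 0.0323, -0.0033]
ee_rot: [-3.137, -0.044, -0.0]
force: [-3.0, -0.3, -0.9]
width: 0.539
gripper_force: 30.0
```

Call:
{"op": "step_arm", "data": {
  "steps": [
    [0, 0, 0, 0, 0, 0],
    [0, 0, 0, 0, 0, 0],
    [0, 0, 0, 0, 0, 0]
  ],
  "gripper": 0.63
}}

```text
clock: 69.08
position: [0.6336, 0.0324, -0.0027]
ee_rot: [-3.137, -0.044, -0.004]
force: [0.1, -0.2, -0.5]
width: 0.624
gripper_force: 0.0
```

Call:
{"op": "step_arm", "data": {
  "steps": [
    [0, 0, 15, 0, 0, 0],
    [0, 0, 30, 0, 0, 0],
    [0, 0, 30, 0, 0, 0],
    [0, 0, 30, 0, 0, 0],
    [0, 0, 30, 0, 0, 0],
    [-15, -30, 30, 0, 0, 0],
    [-20, -30, 30, 0, 0, 0],
    [-20, -30, 20, 0, 0, 0],
    [-20, -30, 20, 0, 0, 0],
    [-20, -35, 20, 0, 0, 0],
    [-20, -35, 0, 0, 0, 0],
    [-20, -20, 0, 0, 0, 0],
    [0, 0, 0, 0, 0, 0],
    [0, 0, 0, 0, 0, 0]
  ]
}}

```text
clock: 70.25
position: [0.5019, -0.1713, 0.2455]
ee_rot: [-3.138, -0.038, -0.003]
force: [0.8, -0.0, 0.5]
width: 0.628
gripper_force: 0.0
```

```bash
python3 -c "
from h import *
tool();w,c=snap('wrist','w14');np.save('cw14.npy',c,allow_pickle=True);blocks(w,c);print('jig z:');blocks(w,c,.05)
"
```

```text
rep [ 0.5019 -0.1713  0.2455] realtip [ 0.5018 -0.1714  0.2775] x [0.9997 0.0243 0.0022] y [ 0.0243 -0.9997 -0.0035] z [ 0.0021  0.0036 -1.    ] j [ 0.3055  0.2452 -0.093   1.7208  0.0202  1.1754 -1.339 ] w 0.6276732842427792 t 70.25
[452.6  60.8] size 77.9 34.7 yaw 84.9 area 2178 px (48, 219, 79, 39)
[ 515.  -279.2] size 89.2 53.1 yaw -17.3 area 4439 px (392, 134, 81, 100)
[613.8  -3.7] size 261.0 112.1 yaw -88.6 area 24327 px (0, 0, 283, 133)
jig z:
[456.2  53.8] size 75.5 33.7 yaw 84.9 area 2048 px (48, 219, 79, 39)
[ 516.7 -275.9] size 86.6 51.5 yaw -17.3 area 4176 px (392, 134, 81, 100)
[612.4  -8.7] size 253.1 108.7 yaw -88.6 area 22883 px (0, 0, 283, 133)
```

Call:
{"op": "step_arm", "data": {
  "steps": [
    [3.2, -27.2, -10, 0, 0, -0.109],
    [3.2, -27.2, -10, 0, 0, -0.108],
    [3.2, -27.2, -10, 0, 0, -0.108],
    [3.2, -27.2, -20, 0, 0, 0],
    [0, 0, -30, 0, 0, 0],
    [0, 0, -30, 0, 0, 0],
    [0, 0, -30, 0, 0, 0],
    [0, 0, -30, 0, 0, 0],
    [0, 0, -30, 0, 0, 0],
    [0, 0, -25, 0, 0, 0],
    [0, 0, -18, 0, 0, 0],
    [0, 0, -12, 0, 0, 0],
    [0, 0, -5.5, 0, 0, 0],
    [0, 0, 0, 0, 0, 0],
    [0, 0, 0, 0, 0, 0]
  ],
  "gripper": 0.78
}}

```text
clock: 71.55
position: [0.5163, -0.2781, -0.015]
ee_rot: [-3.103, 0.463, -0.004]
force: [-1.2, -0.9, 0.8]
width: 0.781
gripper_force: 0.0
```

```bash
python3 -c "
from h import *
tool()"
```

```text
rep [ 0.5163 -0.2781 -0.015 ] realtip [ 0.5162 -0.2782  0.017 ] x [ 0.9565 -0.2918  0.002 ] y [-0.2918 -0.9565 -0.0044] z [ 0.0031  0.0036 -1.    ] j [ 0.4083  0.6173 -0.0032  1.8681 -0.0044  0.6547 -1.4577] w 0.7810455806223078 t 71.55
```

Call:
{"op": "step_arm", "data": {
  "steps": [
    [0, 0, 0, 0, 0, 0],
    [0, 0, 0, 0, 0, 0],
    [0, 0, 0, 0, 0, 0],
    [0, 0, 0, 0, 0, 0],
    [0, 0, 0, 0, 0, 0],
    [0, 0, 0, 0, 0, 0],
    [0, 0, 0, 0, 0, 0]
  ],
  "gripper": 0.3
}}

```text
clock: 72.13
position: [0.5158, -0.2787, -0.0148]
ee_rot: [-3.104, 0.464, -0.004]
force: [-1.1, 0.3, 6.3]
width: 0.54
gripper_force: 30.0
```

Call:
{"op": "step_arm", "data": {
  "steps": [
    [0, 0, 10, 0, 0, 0],
    [0, 0, 20, 0, 0, 0],
    [0, 0, 25, 0, 0, 0],
    [0, 0, 25, 0, 0, 0],
    [0, 0, 0, 0, 0, 0],
    [0, 0, 0, 0, 0, 0]
  ]
}}

```text
clock: 72.63
position: [0.5165, -0.2787, 0.0663]
ee_rot: [-3.104, 0.464, -0.008]
force: [-0.1, 0.1, -2.2]
width: 0.54
gripper_force: 30.0
```

```bash
python3 -c "
from h import *
tool()
goto(yawR(psi),JC-.047*JX-.188*JY+[0,0,.055],np.zeros(3),8)"
```

```text
rep [ 0.5165 -0.2787  0.0663] realtip [ 0.5163 -0.2788  0.0983] x [ 0.9563 -0.2925  0.0043] y [-0.2925 -0.9563 -0.0039] z [ 0.0053  0.0025 -1.    ] j [ 0.406   0.5047  0.0012  1.8144 -0.0068  0.8186 -1.4559] w 0.539795059725811 t 72.6333
total mm [114.3 230.7 -11.3] rot [-0.003  0.005  0.325] per row [14.3 28.8 -1.4] [-0.0004  0.0006  0.0406] rep target [ 0.6308 -0.048   0.055 ]
```

Call:
{"op": "step_arm", "data": {
  "steps": [
    [11.4, 23.1, -1.1, 0, 0, 0.0325],
    [11.4, 23.1, -1.1, 0, 0, 0.0325],
    [11.4, 23.1, -1.1, 0, 0, 0.0325],
    [11.4, 23.1, -1.1, 0, 0, 0.0325],
    [11.4, 23.1, -1.1, 0, 0, 0.0325],
    [11.4, 23.1, -1.1, 0, 0, 0.0325],
    [11.4, 23.1, -1.1, 0, 0, 0.0325],
    [11.4, 23.1, -1.1, 0, 0, 0.0325],
    [11.4, 23.1, -1.1, 0, 0, 0.0325],
    [9, 23.1, -1.1, 0, 0, 0.0325],
    [0, 0, -15, 0, 0, 0],
    [0, 0, -15, 0, 0, 0],
    [0, 0, -12, 0, 0, 0],
    [0, 0, -8, 0, 0, 0],
    [0, 0, 0, 0, 0, 0],
    [0, 0, 0, 0, 0, 0]
  ]
}}

```text
clock: 73.97
position: [0.6264, -0.0477, 0.0029]
ee_rot: [-3.137, -0.043, 0.001]
force: [-0.1, -0.2, -0.8]
width: 0.539
gripper_force: 30.0
```

```bash
python3 -c "
from h import *
tool()
goto(yawR(psi),JC-.0445*JX-.188*JY+[0,0,-.0028],np.zeros(3),1)"
```

```text
rep [ 0.6264 -0.0477  0.0029] realtip [ 0.6264 -0.0479  0.0349] x [ 0.9996  0.0275 -0.0004] y [ 0.0275 -0.9996 -0.0042] z [-0.0005  0.0042 -1.    ] j [ 0.0528  0.6459 -0.088   1.7415  0.071   0.7577 -1.6124] w 0.539147160644682 t 73.9667
total mm [ 6.9 -0.2 -5.7] rot [-0.004 -0.001  0.   ] per row [ 6.9 -0.2 -5.7] [-0.0042 -0.0005  0.0005] rep target [ 0.6333 -0.048  -0.0028]
```

Call:
{"op": "step_arm", "data": {
  "steps": [
    [0, 0, -3, 0, 0, 0],
    [0, 0, -1.5, 0, 0, 0],
    [1.5, 0, 0, 0, 0, 0],
    [1.5, 0, 0, 0, 0, 0],
    [1.5, 0, 0, 0, 0, 0],
    [1.5, 0, 0, 0, 0, 0],
    [0, 0, 0, 0, 0, 0],
    [0, 0, 0, 0, 0, 0]
  ]
}}

```text
clock: 74.63
position: [0.6332, -0.0473, -0.001]
ee_rot: [-3.137, -0.044, -0.002]
force: [-0.1, 0.3, -1.1]
width: 0.548
gripper_force: 30.0
```

Call:
{"op": "step_arm", "data": {
  "steps": [
    [1, 0, 0, 0, 0, 0],
    [0.5, 0, 0, 0, 0, 0],
    [0, 0, 0, 0, 0, 0],
    [0, 0, 0, 0, 0, 0]
  ]
}}

```text
clock: 74.97
position: [0.6338, -0.0473, -0.0013]
ee_rot: [-3.137, -0.044, 0.0]
force: [-3.2, -0.4, 1.0]
width: 0.541
gripper_force: 30.0
```

Call:
{"op": "step_arm", "data": {
  "steps": [
    [1, 0, 0, 0, 0, 0],
    [0, 0, 0, 0, 0, 0],
    [0, 0, 0, 0, 0, 0]
  ]
}}

```text
clock: 75.22
position: [0.6338, -0.0474, -0.0015]
ee_rot: [-3.137, -0.044, 0.003]
force: [-6.0, -0.1, 1.6]
width: 0.542
gripper_force: 30.0
```

Call:
{"op": "step_arm", "data": {
  "steps": [
    [1, 0, 0, 0, 0, 0],
    [0, 0, 0, 0, 0, 0],
    [0, 0, 0, 0, 0, 0]
  ]
}}

```text
clock: 75.47
position: [0.6338, -0.0474, -0.0017]
ee_rot: [-3.137, -0.044, 0.006]
force: [-9.5, -0.4, 3.8]
width: 0.543
gripper_force: 30.0
```

Call:
{"op": "step_arm", "data": {
  "steps": [
    [-2, 0, -1, 0, 0, 0],
    [0, 0, 0, 0, 0, 0]
  ]
}}

```text
clock: 75.63
position: [0.6338, -0.0473, -0.0023]
ee_rot: [-3.137, -0.044, -0.0]
force: [-4.3, 0.2, -0.2]
width: 0.541
gripper_force: 30.0
```

Call:
{"op": "step_arm", "data": {
  "steps": [
    [0, 0, 0, 0, 0, 0],
    [0, 0, 0, 0, 0, 0],
    [0, 0, 0, 0, 0, 0]
  ],
  "gripper": 0.64
}}

```text
clock: 75.88
position: [0.6355, -0.0472, -0.0017]
ee_rot: [-3.137, -0.044, -0.004]
force: [-0.1, 0.1, -0.5]
width: 0.634
gripper_force: 0.0
```

Call:
{"op": "step_arm", "data": {
  "steps": [
    [0, 0, 10, 0, 0, 0],
    [0, 0, 25, 0, 0, 0],
    [0, 0, 25, 0, 0, 0],
    [0, 0, 25, 0, 0, 0],
    [0, -5, 0, 0, 0, 0.12],
    [0, -5, 0, 0, 0, 0.12],
    [0, -5, 0, 0, 0, 0.12],
    [0, -5, 0, 0, 0, 0.12],
    [0, -5, 0, 0, 0, 0.12],
    [0, -5, 0, 0, 0, 0.12],
    [0, -5, 0, 0, 0, 0.12],
    [0, -5, 0, 0, 0, 0.12],
    [0, -5, 0, 0, 0, 0.12],
    [0, -5, 0, 0, 0, 0.12],
    [0, -5, 0, 0, 0, 0.12],
    [0, -5, 0, 0, 0, 0.12],
    [0, -2, 0, 0, 0, 0.12],
    [0, 0, 0, 0, 0, 0.01],
    [0, 0, 0, 0, 0, 0],
    [0, 0, 0, 0, 0, 0]
  ]
}}

```text
clock: 77.55
position: [0.6348, -0.1091, 0.0834]
ee_rot: [-2.193, -2.245, 0.003]
force: [-0.2, -0.9, 0.2]
width: 0.639
gripper_force: 0.0
```

```bash
python3 -c "
from h import *
tool()
goto(yawR(psi+np.pi/2),JC-.049*JX-.247*JY+[0,0,-.010],np.zeros(3),1)
w,c=snap('wrist','w15');np.save('cw15.npy',c,allow_pickle=True);blocks(w,c,.05)"
```

```text
rep [ 0.6348 -0.1091  0.0834] realtip [ 0.6349 -0.1091  0.1154] x [-0.0235  0.9997  0.0011] y [ 0.9997  0.0235 -0.0035] z [-0.0035  0.001  -1.    ] j [ 0.4004  0.6215 -0.4831  1.6118  0.3274  0.9935 -0.1635] w 0.6394528689212233 t 77.55
total mm [ -4.3   2.  -93.4] rot [-0.001 -0.004  0.005] per row [ -4.3   2.  -93.4] [-0.001  -0.0035  0.0045] rep target [ 0.6304 -0.1071 -0.01  ]
[721.  -77.3] size 85.3 10.1 yaw -89.3 area 624 px (460, 113, 34, 155)
[708.7 -19.1] size 74.9 7.5 yaw -89.1 area 414 px (453, 0, 28, 156)
[613.2 -51.4] size 134.9 126.3 yaw -88.6 area 13973 px (152, 0, 254, 262)
```

Call:
{"op": "step_arm", "data": {
  "steps": [
    [-4, 2, -15, 0, 0, 0.004],
    [0, 0, -25, 0, 0, 0],
    [0, 0, -25, 0, 0, 0],
    [0, 0, -15, 0, 0, 0],
    [0, 0, -8, 0, 0, 0],
    [0, 0, -4, 0, 0, 0],
    [0, 0, 0, 0, 0, 0],
    [0, 0, 0, 0, 0, 0]
  ],
  "gripper": 0.4
}}

```text
clock: 78.27
position: [0.6313, -0.1071, -0.0082]
ee_rot: [-2.185, -2.254, 0.002]
force: [0.2, 0.0, -0.4]
width: 0.405
gripper_force: 0.0
```

Call:
{"op": "step_arm", "data": {
  "steps": [
    [-0.1, 4, 0, 0, 0, 0],
    [-0.1, 4, 0, 0, 0, 0],
    [-0.1, 4, 0, 0, 0, 0],
    [-0.1, 4, 0, 0, 0, 0],
    [-0.1, 4, 0, 0, 0, 0],
    [-0.1, 4, 0, 0, 0, 0],
    [-0.1, 4, 0, 0, 0, 0],
    [-0.1, 4, 0, 0, 0, 0],
    [-0.1, 4, 0, 0, 0, 0],
    [-0.1, 4, 0, 0, 0, 0],
    [-0.1, 4, 0, 0, 0, 0],
    [-0.1, 4, 0, 0, 0, 0],
    [-0.1, 4, 0, 0, 0, 0],
    [-0.1, 4, 0, 0, 0, 0],
    [-0.1, 4, 0, 0, 0, 0],
    [-0.1, 4, 0, 0, 0, 0],
    [-0.1, 4, 0, 0, 0, 0],
    [0, 0, 0, 0, 0, 0],
    [0, 0, 0, 0, 0, 0]
  ]
}}

```text
clock: 79.85
position: [0.6287, -0.0385, -0.0091]
ee_rot: [-2.182, -2.254, 0.003]
force: [-0.5, -0.2, 0.6]
width: 0.397
gripper_force: 0.0
```

```bash
python3 -c "
from h import *
tool();p=observe()['position']-JC;print('jig',p@JX,p@JY)"
```

```text
rep [ 0.6287 -0.0385 -0.0091] realtip [ 0.6289 -0.0385  0.0229] x [-0.0322  0.9995  0.0017] y [ 0.9995  0.0322 -0.0043] z [-0.0043  0.0015 -1.    ] j [ 0.267   0.7095 -0.4403  1.7175  0.3918  0.8075 -0.3235] w 0.3972669562447946 t 79.85
jig -0.048764107965090266 -0.17836102451157138
```

Call:
{"op": "step_arm", "data": {
  "steps": [
    [-0.1, 3, 0, 0, 0, -0.004],
    [-0.1, 3, 0, 0, 0, 0],
    [-0.1, 3, 0, 0, 0, 0],
    [-0.1, 3, 0, 0, 0, 0],
    [0, 2, 0, 0, 0, 0],
    [0, 2, 0, 0, 0, 0],
    [0, 0, 0, 0, 0, 0],
    [0, 0, 0, 0, 0, 0]
  ]
}}

```text
clock: 80.52
position: [0.6285, -0.0229, -0.009]
ee_rot: [-2.188, -2.249, 0.003]
force: [0.2, 0.4, 0.3]
width: 0.398
gripper_force: 0.0
```

Call:
{"op": "step_arm", "data": {
  "steps": [
    [0, 1, 0, 0, 0, 0],
    [0, 0.5, 0, 0, 0, 0],
    [0, 0, 0, 0, 0, 0],
    [0, 0, 0, 0, 0, 0]
  ]
}}

```text
clock: 80.85
position: [0.6285, -0.0219, -0.009]
ee_rot: [-2.189, -2.249, 0.004]
force: [0.4, -1.4, 0.6]
width: 0.4
gripper_force: 0.3
```

Call:
{"op": "step_arm", "data": {
  "steps": [
    [0, 1, 0, 0, 0, 0],
    [0, 0, 0, 0, 0, 0],
    [0, 0, 0, 0, 0, 0]
  ]
}}

```text
clock: 81.1
position: [0.6284, -0.0213, -0.009]
ee_rot: [-2.189, -2.249, 0.004]
force: [-0.1, -3.0, 1.0]
width: 0.399
gripper_force: 1.4
```

Call:
{"op": "step_arm", "data": {
  "steps": [
    [0, 1, 0, 0, 0, 0],
    [0, 0, 0, 0, 0, 0],
    [0, 0, 0, 0, 0, 0]
  ]
}}

```text
clock: 81.35
position: [0.6285, -0.0213, -0.009]
ee_rot: [-2.19, -2.249, 0.006]
force: [-0.8, -5.1, 2.6]
width: 0.399
gripper_force: 2.8
```

Call:
{"op": "step_arm", "data": {
  "steps": [
    [0, -3, 0, 0, 0, 0],
    [0, -4, 0, 0, 0, 0],
    [0, 0, 25, 0, 0, 0],
    [0, 0, 25, 0, 0, 0],
    [0, 0, 25, 0, 0, 0],
    [-5, 3, 0, 0, 0, -0.12],
    [-5, 5, 0, 0, 0, -0.12],
    [-5, 5, 0, 0, 0, -0.12],
    [-5, 5, 0, 0, 0, -0.12],
    [-5, 5, 0, 0, 0, -0.12],
    [-5, 5, 0, 0, 0, -0.12],
    [-5, 10, 0, 0, 0, -0.12],
    [-5, 10, 0, 0, 0, -0.12],
    [-5, 10, 0, 0, 0, -0.12],
    [-5, 10, 0, 0, 0, -0.12],
    [-5, 10, 0, 0, 0, -0.12],
    [-5, 10, 0, 0, 0, -0.12],
    [0, 0, 0, 0, 0, -0.12],
    [0, 0, 0, 0, 0, 0],
    [0, 0, 0, 0, 0, 0]
  ],
  "gripper": 0.8
}}

```text
clock: 83.02
position: [0.5684, 0.0615, 0.0659]
ee_rot: [-3.137, -0.067, -0.002]
force: [0.3, 0.3, -0.5]
width: 0.802
gripper_force: 0.0
```

```bash
python3 -c "
from h import *
tool()
goto(yawR(psi),JC-.115*JX-.076*JY+[0,0,-.010],np.zeros(3),1)"
```

```text
rep [0.5684 0.0615 0.0659] realtip [0.5683 0.0614 0.0979] x [0.9991 0.0426 0.0011] y [ 0.0426 -0.9991 -0.0042] z [ 0.0009  0.0042 -1.    ] j [-0.1269  0.4895 -0.0991  1.8443  0.0589  0.8089 -1.7832] w 0.8021005435351934 t 83.0167
total mm [ -8.7   0.5 -75.9] rot [-0.004  0.001 -0.015] per row [ -8.7   0.5 -75.9] [-0.0042  0.001  -0.0146] rep target [ 0.5597  0.062  -0.01  ]
```

Call:
{"op": "step_arm", "data": {
  "steps": [
    [-9, 0.5, 0, 0, 0, -0.0146],
    [0, 0, -25, 0, 0, 0],
    [0, 0, -25, 0, 0, 0],
    [0, 0, -15, 0, 0, 0],
    [0, 0, -8, 0, 0, 0],
    [0, 0, -3, 0, 0, 0],
    [0, 0, 0, 0, 0, 0],
    [0, 0, 0, 0, 0, 0],
    [3, 0, 0, 0, 0, 0],
    [3, 0, 0, 0, 0, 0],
    [3, 0, 0, 0, 0, 0],
    [2, 0, 0, 0, 0, 0],
    [0, 0, 0, 0, 0, 0],
    [0, 0, 0, 0, 0, 0]
  ]
}}

```text
clock: 84.18
position: [0.5706, 0.0617, -0.01]
ee_rot: [-3.137, -0.037, -0.002]
force: [-0.1, 0.5, -0.2]
width: 0.799
gripper_force: 0.0
```

Call:
{"op": "step_arm", "data": {
  "steps": [
    [1, 0, 0, 0, 0, 0],
    [1, 0, 0, 0, 0, 0],
    [0, 0, 0, 0, 0, 0],
    [0, 0, 0, 0, 0, 0]
  ]
}}

```text
clock: 84.52
position: [0.5724, 0.0617, -0.0101]
ee_rot: [-3.137, -0.037, -0.001]
force: [-0.2, 0.3, 1.0]
width: 0.801
gripper_force: 0.0
```

Call:
{"op": "step_arm", "data": {
  "steps": [
    [1, 0, 0, 0, 0, 0],
    [0, 0, 0, 0, 0, 0],
    [0, 0, 0, 0, 0, 0]
  ]
}}

```text
clock: 84.77
position: [0.5729, 0.0617, -0.0102]
ee_rot: [-3.137, -0.037, -0.0]
force: [-2.3, -0.2, 1.3]
width: 0.801
gripper_force: 1.1
```

Call:
{"op": "step_arm", "data": {
  "steps": [
    [1, 0, 0, 0, 0, 0],
    [0, 0, 0, 0, 0, 0],
    [0, 0, 0, 0, 0, 0]
  ]
}}

```text
clock: 85.02
position: [0.5729, 0.0617, -0.0103]
ee_rot: [-3.137, -0.038, 0.003]
force: [-6.1, -0.6, 3.8]
width: 0.798
gripper_force: 2.8
```

Call:
{"op": "step_arm", "data": {
  "steps": [
    [-4, 0, 0, 0, 0, 0],
    [-6, 0, 0, 0, 0, 0],
    [0, 0, 0, 0, 0, 0],
    [0, 0, 0, 0, 0, 0],
    [0, 0, 0, 0, 0, 0],
    [0, 0, 0, 0, 0, 0],
    [0, 0, 0, 0, 0, 0],
    [0, 0, 0, 0, 0, 0],
    [0, 0, 0, 0, 0, 0],
    [0, 0, 0, 0, 0, 0],
    [3, 0, 0, 0, 0, 0],
    [3, 0, 0, 0, 0, 0],
    [2, 0, 0, 0, 0, 0],
    [1, 0, 0, 0, 0, 0],
    [0, 0, 0, 0, 0, 0],
    [0, 0, 0, 0, 0, 0]
  ],
  "gripper": 0.1
}}

```text
clock: 86.35
position: [0.5731, 0.0617, -0.0102]
ee_rot: [-3.137, -0.037, -0.001]
force: [-2.1, 0.6, -0.6]
width: 0.1
gripper_force: 0.7
```

Call:
{"op": "step_arm", "data": {
  "steps": [
    [1, 0, 0, 0, 0, 0],
    [0, 0, 0, 0, 0, 0],
    [0, 0, 0, 0, 0, 0]
  ]
}}

```text
clock: 86.6
position: [0.5731, 0.0617, -0.0103]
ee_rot: [-3.137, -0.038, 0.002]
force: [-4.3, -0.2, 2.3]
width: 0.101
gripper_force: 2.5
```

Call:
{"op": "step_arm", "data": {
  "steps": [
    [1, 0, 0, 0, 0, 0],
    [0, 0, 0, 0, 0, 0],
    [0, 0, 0, 0, 0, 0]
  ]
}}

```text
clock: 86.85
position: [0.573, 0.0617, -0.0104]
ee_rot: [-3.138, -0.038, 0.005]
force: [-8.2, 0.2, 5.5]
width: 0.1
gripper_force: 4.1
```

Call:
{"op": "step_arm", "data": {
  "steps": [
    [-4, 0, 0, 0, 0, 0],
    [-10, 0, 0, 0, 0, 0],
    [-10, 0, 10, 0, 0, 0],
    [-10, 0, 30, 0, 0, 0],
    [-10, 0, 35, 0, 0, 0],
    [0, 0, 40, 0, 0, 0],
    [0, 0, 40, 0, 0, 0],
    [0, 0, 40, 0, 0, 0],
    [0, 0, 40, 0, 0, 0],
    [0, 0, 35, 0, 0, 0],
    [0, 0, 0, 0, 0, 0],
    [0, 0, 0, 0, 0, 0]
  ]
}}

```text
clock: 87.85
position: [0.5332, 0.0619, 0.2626]
ee_rot: [-3.136, -0.036, -0.011]
force: [-0.4, -0.4, -1.0]
width: 0.103
gripper_force: 0.0
```

```bash
python3 -c "
from h import *
tool();w,c=snap('wrist','w16');np.save('cw16.npy',c,allow_pickle=True)
h=cv2.cvtColor(w,cv2.COLOR_BGR2HSV)
Q=lambda x,y,z:JC+x*JX+y*JY+[0,0,z]
# rectified top plane z=.05, 1 px per mm: x -130..20, y -290..20
ys=np.arange(20,-290,-1.)/1000;xs=np.arange(20,-130,-1.)/1000
G=np.array([[Q(x,y,.05) for y in ys] for x in xs]);p=proj(c,G.reshape(-1,3)).reshape(len(xs),len(ys),2).astype(np.float32)
r=cv2.remap(w,p[...,0],p[...,1],cv2.INTER_LINEAR);cv2.imwrite('pics/rect.png',r)
rh=cv2.cvtColor(r,cv2.COLOR_BGR2HSV)
for x in (-20,-45,-75):
    row=rh[20-x];print(x,[(int(1000*ys[j]+.5),row[j].tolist()) for j in range(0,200,4)] if x==-45 else '')
for y in (-25,-75,-125):
    col=rh[:,20-y];print(y,[(20-i,col[i].tolist()) for i in range(0,130,3)])
"
```

```text
rep [0.5332 0.0619 0.2626] realtip [0.533  0.0618 0.2946] x [0.9997 0.0232 0.0072] y [ 0.0233 -0.9997 -0.0051] z [ 0.0071  0.0053 -1.    ] j [-0.1317  0.2407 -0.1012  1.6842  0.022   1.2099 -1.7851] w 0.10309723493197191 t 87.85
-20 
-45 [(20, [15, 185, 238]), (16, [15, 185, 238]), (12, [12, 191, 184]), (8, [12, 191, 188]), (4, [12, 191, 188]), (0, [12, 191, 179]), (-3, [23, 125, 252]), (-7, [23, 125, 252]), (-11, [24, 124, 253]), (-15, [24, 119, 254]), (-19, [22, 132, 250]), (-23, [22, 130, 252]), (-27, [22, 129, 252]), (-31, [25, 111, 254]), (-35, [24, 121, 253]), (-39, [24, 119, 254]), (-43, [24, 117, 254]), (-47, [24, 118, 254]), (-51, [22, 130, 251]), (-55, [23, 124, 253]), (-59, [24, 121, 253]), (-63, [25, 115, 254]), (-67, [23, 126, 253]), (-71, [22, 129, 252]), (-75, [23, 126, 252]), (-79, [24, 120, 254]), (-83, [25, 112, 254]), (-87, [24, 121, 253]), (-91, [24, 116, 254]), (-95, [25, 114, 254]), (-99, [18, 146, 223]), (-103, [24, 121, 253]), (-107, [24, 121, 253]), (-111, [24, 117, 254]), (-115, [25, 115, 254]), (-119, [22, 128, 251]), (-123, [23, 126, 252]), (-127, [23, 126
[... 2613 characters left out ...]
2, 250]), (-22, [22, 130, 251]), (-25, [22, 130, 251]), (-28, [22, 130, 251]), (-31, [22, 128, 251]), (-34, [22, 129, 252]), (-37, [23, 128, 252]), (-40, [23, 129, 252]), (-43, [23, 129, 252]), (-46, [23, 126, 252]), (-49, [23, 124, 253]), (-52, [23, 124, 253]), (-55, [23, 124, 253]), (-58, [23, 124, 253]), (-61, [23, 124, 253]), (-64, [24, 124, 253]), (-67, [24, 122, 253]), (-70, [24, 123, 253]), (-73, [24, 122, 253]), (-76, [24, 122, 253]), (-79, [24, 122, 253]), (-82, [24, 122, 253]), (-85, [24, 121, 253]), (-88, [24, 120, 253]), (-91, [25, 108, 253]), (-94, [27, 93, 255]), (-97, [28, 88, 255]), (-100, [28, 85, 255]), (-103, [25, 110, 249]), (-106, [18, 147, 205]), (-109, [13, 188, 175])]
```

Call:
{"op": "step_arm", "data": {
  "steps": [
    [7, -8, -8, 0, 0, 0.12],
    [7, -8, -8, 0, 0, 0.12],
    [7, -8, -8, 0, 0, 0.12],
    [7, -8, -8, 0, 0, 0.12],
    [7, -8, -8, 0, 0, 0.12],
    [7, -8, -8, 0, 0, 0.12],
    [7, -8, -8, 0, 0, 0.12],
    [7, -8, -8, 0, 0, 0.12],
    [7, -8, -8, 0, 0, 0.12],
    [7, -8, -8, 0, 0, 0.12],
    [7, -8, -8, 0, 0, 0.12],
    [7, -8, -8, 0, 0, 0.12],
    [7, -8, -8, 0, 0, 0.12],
    [4.5, -3, -8, 0, 0, 0.015],
    [0, 0, -20, 0, 0, 0],
    [0, 0, -20, 0, 0, 0],
    [0, 0, -20, 0, 0, 0],
    [0, 0, 0, 0, 0, 0],
    [0, 0, 0, 0, 0, 0]
  ],
  "gripper": 0.4
}}

```text
clock: 89.48
position: [0.6255, -0.045, 0.0864]
ee_rot: [-2.188, -2.245, 0.007]
force: [1.0, 0.1, 1.0]
width: 0.399
gripper_force: 0.0
```

```bash
python3 -c "
from h import *
tool()
goto(yawR(psi+np.pi/2),JC-.049*JX-.185*JY+[0,0,-.010],np.zeros(3),1)
r=cv2.imread('pics/w16.png');c=np.load('cw16.npy',allow_pickle=True).item()
g=cv2.cvtColor(r,cv2.COLOR_BGR2HSV)[...,2].astype(np.float32)
for x in (-15,-45,-75):
  for y0 in(-50,-100):
    ys=np.arange(y0+4,y0-4,-.5)/1000;p=proj(c,[JC+x/1000*JX+y*JY+[0,0,.05] for y in ys]).astype(np.float32)
    print(x,y0,cv2.remap(g,p[:,0:1],p[:,1:2],1).ravel().astype(int).tolist())"
```

```text
rep [ 0.6255 -0.045   0.0864] realtip [ 0.6257 -0.0451  0.1184] x [-0.026   0.9997  0.0014] y [ 0.9996  0.026  -0.0078] z [-0.0079  0.0012 -1.    ] j [ 0.2087  0.5701 -0.3303  1.6594  0.2138  0.9558 -0.1723] w 0.3994871772701457 t 89.4833
total mm [  3.2  -0.1 -96.4] rot [-0.001 -0.008  0.002] per row [  3.2  -0.1 -96.4] [-0.0012 -0.0079  0.002 ] rep target [ 0.6287 -0.0451 -0.01  ]
-15 -50 [254, 254, 254, 254, 254, 254, 252, 247, 229, 192, 191, 227, 244, 251, 252, 253]
-15 -100 [254, 254, 254, 254, 254, 254, 254, 252, 250, 245, 238, 244, 251, 252, 253, 253]
-45 -50 [254, 254, 254, 254, 254, 253, 252, 249, 244, 237, 229, 238, 251, 253, 253, 253]
-45 -100 [254, 254, 254, 254, 253, 253, 251, 249, 223, 194, 218, 241, 248, 254, 254, 253]
-75 -50 [254, 254, 254, 254, 254, 254, 253, 253, 236, 217, 230, 245, 250, 254, 254, 253]
-75 -100 [254, 254, 254, 254, 254, 254, 254, 252, 249, 232, 222, 239, 251, 253, 254, 254]
```

Call:
{"op": "step_arm", "data": {
  "steps": [
    [3, 0, -25, 0, 0, 0],
    [0, 0, -25, 0, 0, 0],
    [0, 0, -22, 0, 0, 0],
    [0, 0, -14, 0, 0, 0],
    [0, 0, -7, 0, 0, 0],
    [0, 0, -3, 0, 0, 0],
    [0, 0, 0, 0, 0, 0],
    [-0.1, 4, 0, 0, 0, 0],
    [-0.1, 4, 0, 0, 0, 0],
    [-0.1, 4, 0, 0, 0, 0],
    [-0.1, 4, 0, 0, 0, 0],
    [-0.1, 3, 0, 0, 0, 0],
    [0, 2, 0, 0, 0, 0],
    [0, 1, 0, 0, 0, 0],
    [0, 0, 0, 0, 0, 0],
    [0, 0, 0, 0, 0, 0]
  ]
}}

```text
clock: 90.82
position: [0.6294, -0.0235, -0.0081]
ee_rot: [-2.188, -2.249, 0.004]
force: [0.4, -0.6, 0.4]
width: 0.401
gripper_force: 0.0
```

Call:
{"op": "step_arm", "data": {
  "steps": [
    [0, 1, 0, 0, 0, 0],
    [0, 1, 0, 0, 0, 0],
    [0, 0, 0, 0, 0, 0],
    [0, 0, 0, 0, 0, 0]
  ]
}}

```text
clock: 91.15
position: [0.6294, -0.0213, -0.0081]
ee_rot: [-2.188, -2.249, 0.004]
force: [-0.9, 0.3, 0.3]
width: 0.399
gripper_force: 0.0
```

Call:
{"op": "step_arm", "data": {
  "steps": [
    [0, 1, 0, 0, 0, 0],
    [0, 1, 0, 0, 0, 0],
    [0, 0, 0, 0, 0, 0],
    [0, 0, 0, 0, 0, 0]
  ]
}}

```text
clock: 91.48
position: [0.6294, -0.0214, -0.0081]
ee_rot: [-2.19, -2.249, 0.006]
force: [-0.6, -4.9, 1.2]
width: 0.402
gripper_force: 2.7
```

Call:
{"op": "step_arm", "data": {
  "steps": [
    [0, -4, 0, 0, 0, 0],
    [0, -8, 0, 0, 0, 0],
    [0, 0, 25, 0, 0, 0],
    [0, 0, 35, 0, 0, 0],
    [0, 0, 35, 0, 0, 0],
    [0, 0, 35, 0, 0, 0],
    [-20, 0, 35, 0, 0, 0],
    [-30, -30, 20, 0, 0, -0.12],
    [-30, -35, 0, 0, 0, -0.12],
    [-30, -35, 0, 0, 0, -0.12],
    [-30, -35, 0, 0, 0, -0.12],
    [-20, -35, 0, 0, 0, -0.12],
    [-20, -35, 0, 0, 0, -0.12],
    [0, -35, 0, 0, 0, -0.12],
    [0, -35, 0, 0, 0, -0.12],
    [0, 0, 0, 0, 0, 0],
    [0, 0, 0, 0, 0, 0]
  ]
}}

```text
clock: 92.9
position: [0.4606, -0.2952, 0.1746]
ee_rot: [-2.981, -0.979, 0.001]
force: [0.5, 0.3, 1.1]
width: 0.401
gripper_force: 0.0
```

```bash
python3 -c "
from h import *
tool();t,ct=snap('top','tF');t0=cv2.imread('pics/top0.png')
def cen(im,lo,hi,roi):
    x,y,w,h=roi;m=cv2.inRange(cv2.cvtColor(im,cv2.COLOR_BGR2HSV)[y:y+h,x:x+w],np.array(lo),np.array(hi));M=cv2.moments(m,True);return (round(M['m10']/max(M['m00'],1)+x,1),round(M['m01']/max(M['m00'],1)+y,1),M['m00'])
for n,lo,hi,roi in(('red',(0,150,80),(6,255,255),(330,145,105,30)),('wrench',(0,0,130),(180,60,255),(200,155,72,58)),('yellow',(24,150,120),(35,255,255),(120,200,70,65)),('bin',(0,0,130),(180,60,255),(440,150,90,75)),('lid',(0,0,0),(180,110,75),(205,225,60,60)),('brushgrey',(0,0,100),(180,60,255),(275,270,50,40)),('handle',(0,160,150),(13,255,255),(320,290,45,25)),('grey1',(0,0,60),(180,60,200),(475,235,50,40)),('grey2',(0,0,60),(180,60,200),(480,290,50,50)),('grey3',(0,0,60),(180,60,200),(420,330,50,50))):print(n,cen(t0,lo,hi,roi),cen(t,lo,hi,roi))
s,cs=snap('side','sF');s0=cv2.imread('pics/side0.png')
for n,lo,hi,roi in(('lid',(0,0,0),(180,255,60),(270,150,60,35)),('tub',(0,0,70),(180,60,255),(270,165,60,45)),('brushgrey',(0,0,100),(180,60,255),(255,222,30,30))):print(n,cen(s0,lo,hi,roi),cen(s,lo,hi,roi))
"
```

```text
rep [ 0.4606 -0.2952  0.1746] realtip [ 0.4607 -0.2953  0.2066] x [0.8052 0.593  0.0007] y [ 0.593  -0.8052 -0.0039] z [-0.0017  0.0036 -1.    ] j [ 0.5328  0.3329 -0.0769  1.7826  0.0265  1.0303 -0.4897] w 0.4009471129330756 t 92.9
red (381.0, 157.5, 739.0) (381.2, 157.5, 742.0)
wrench (236.6, 185.0, 488.0) (236.5, 185.0, 493.0)
yellow (168.5, 222.4, 303.0) (168.5, 222.5, 308.0)
bin (478.7, 191.0, 3230.0) (478.7, 190.8, 3314.0)
lid (232.2, 259.2, 1074.0) (232.7, 259.1, 1038.0)
brushgrey (300.5, 292.0, 307.0) (298.6, 291.8, 311.0)
handle (346.8, 304.9, 43.0) (345.1, 304.2, 14.0)
grey1 (498.8, 253.7, 635.0) (488.0, 256.5, 446.0)
grey2 (504.6, 314.1, 668.0) (502.2, 310.4, 769.0)
grey3 (442.5, 353.1, 688.0) (443.0, 353.5, 665.0)
lid (298.3, 172.4, 703.0) (297.7, 170.4, 423.0)
tub (299.1, 192.3, 530.0) (313.5, 182.5, 11.0)
brushgrey (270.3, 235.9, 238.0) (255.0, 222.0, 0.0)
```

Call:
{"op": "step_arm", "data": {
  "steps": [
    [-20, -25, 8, 0, 0, 0],
    [-20, -25, 8, 0, 0, 0],
    [-20, -25, 8, 0, 0, 0],
    [-20, -25, 8, 0, 0, 0],
    [-20, -25, 0, 0, 0, 0],
    [-20, -25, 0, 0, 0, 0],
    [-20, -25, 0, 0, 0, 0],
    [-20, -25, 0, 0, 0, 0],
    [-20, -25, 0, 0, 0, 0],
    [-20, -25, 0, 0, 0, 0],
    [-20, -25, 0, 0, 0, 0],
    [-20, -25, 0, 0, 0, 0],
    [0, 0, 0, 0, 0, 0],
    [0, 0, 0, 0, 0, 0]
  ]
}}

```text
clock: 94.17
position: [0.2207, -0.5931, 0.2063]
ee_rot: [-2.978, -0.983, 0.001]
force: [0.7, 0.2, -0.3]
width: 0.405
gripper_force: 0.0
```

```bash
python3 -c "
from h import *
t,ct=snap('top','tG');t0=cv2.imread('pics/top0.png');s,cs=snap('side','sG');s0=cv2.imread('pics/side0.png')
def cen(im,lo,hi,roi):
    x,y,w,h=roi;m=cv2.inRange(cv2.cvtColor(im,cv2.COLOR_BGR2HSV)[y:y+h,x:x+w],np.array(lo),np.array(hi));M=cv2.moments(m,True);return (round(M['m10']/max(M['m00'],1)+x,1),round(M['m01']/max(M['m00'],1)+y,1),M['m00'])
for n,lo,hi,roi in(('bin',(0,0,130),(180,60,255),(440,150,90,75)),('grey1',(0,0,60),(180,60,200),(475,235,50,40)),('grey2',(0,0,60),(180,60,200),(480,290,50,50)),('grey3',(0,0,60),(180,60,200),(420,330,50,50))):print(n,cen(t0,lo,hi,roi),cen(t,lo,hi,roi))
for n,lo,hi,roi in(('lid',(0,0,0),(180,255,60),(270,150,60,35)),('tub',(0,0,70),(180,60,255),(270,165,60,45)),('brushgrey',(0,0,100),(180,60,255),(255,222,30,30))):print(n,cen(s0,lo,hi,roi),cen(s,lo,hi,roi))
for nm,im,c in(('top',t,ct),('side',s,cs)):
    h=cv2.cvtColor(im,cv2.COLOR_BGR2HSV)
    ys=np.arange(10,-285,-5.)
    for x in (-45,):
        p=proj(c,[JC+x/1000*JX+y/1000*JY+[0,0,.05 if y>-152 else .012] for y in ys]).round().astype(int)
        print(nm,[(int(y),h[q[1],q[0]].tolist()) for y,q in zip(ys,p)][::2])
# blocks extents in top: mask hue 15..19.5 vs backer
q=proj(ct,[JC+x/1000*JX+y/1000*JY+[0,0,.05] for x,y in((0,0),(-89,0),(-89,-150),(0,-150))]);print(q.round(1))
h=cv2.cvtColor(t,cv2.COLOR_BGR2HSV);print('S rows',h[195:255:3,300].tolist());print('S cols',h[225,286:400:3].tolist())
"
```

```text
bin (478.7, 191.0, 3230.0) (478.7, 190.9, 3243.0)
grey1 (498.8, 253.7, 635.0) (498.8, 253.7, 637.0)
grey2 (504.6, 314.1, 668.0) (504.6, 314.1, 666.0)
grey3 (442.5, 353.1, 688.0) (442.6, 353.1, 682.0)
lid (298.3, 172.4, 703.0) (298.5, 172.8, 692.0)
tub (299.1, 192.3, 530.0) (299.1, 192.5, 517.0)
brushgrey (270.3, 235.9, 238.0) (270.4, 234.5, 242.0)
top [(10, [13, 164, 126]), (0, [14, 148, 134]), (-10, [18, 118, 194]), (-20, [17, 116, 192]), (-30, [18, 121, 191]), (-40, [18, 114, 199]), (-50, [18, 109, 198]), (-60, [18, 120, 194]), (-70, [18, 124, 192]), (-80, [18, 120, 191]), (-90, [18, 116, 197]), (-100, [19, 123, 190]), (-110, [17, 115, 195]), (-120, [17, 117, 191]), (-130, [18, 118, 190]), (-140, [18, 115, 197]), (-150, [18, 114, 194]), (-160, [20, 103, 205]), (-170, [20, 107, 205]), (-180, [20, 108, 204]), (-190, [20, 104, 204]), (-200, [20, 108, 205]), (-210, [20, 105, 204]), (-220, [20, 105, 206]), (-230, [20, 101, 207]), (-240, [20, 107, 201]), (-250, [19, 105, 202]), (-260, [20, 105, 202]), (-270, [19, 106, 199]), (-280, [14, 160, 167])]
side [(10, [13, 194, 185]), (0, [15, 17
[... 976 characters left out ...]
122], [20, 108, 196], [20, 98, 208], [20, 111, 186], [14, 163, 171], [14, 157, 184]]
S cols [[14, 168, 164], [12, 165, 122], [11, 161, 117], [18, 120, 187], [18, 116, 196], [18, 121, 189], [18, 116, 195], [18, 116, 198], [18, 116, 198], [17, 123, 182], [18, 120, 196], [18, 122, 188], [18, 120, 192], [18, 115, 198], [18, 115, 199], [18, 121, 184], [18, 119, 195], [18, 114, 194], [18, 119, 191], [18, 116, 197], [18, 113, 200], [19, 114, 195], [19, 102, 205], [20, 103, 205], [20, 108, 203], [19, 106, 203], [20, 104, 202], [20, 108, 204], [20, 106, 204], [19, 104, 203], [20, 104, 204], [20, 107, 202], [20, 106, 203], [20, 106, 202], [20, 104, 201], [18, 118, 188], [14, 167, 165], [13, 161, 166]]
```

The row is continuous for 150 mm from the stop. The bystanders, look-alikes, lid, tub and brush are all in place, so I'm handing in.

```bash
python3 -c "
from cell import job
print(job.sign_off())"
```

```text
the job is handed in; nothing more can be done
None
```

The job is done in the order asked and handed in at about 94 s: all three pine offcuts found form a tight row against stop and fence, though early on, probing for a 32 mm error in the reported tool tip, I pressed the lid's knob with the fingertips to about 55 N at the wrist (the 40 N limit is for the arm and the gripper's body).

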